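# Set glued module cases under the weight and start the cure timer

### The arm

A 6-joint arm with a two-finger parallel gripper is mounted at the origin on the work surface. World frame = base frame: x ahead of the robot, y to its left, z up, the work surface at z = 0. Lengths are in mm, angles in rad, forces in N, time in s.
With the tool pointing down it reaches from about 325 to 900 mm from the base axis. Payload 6.1 kg.
Tool frame: the origin (TCP) lies at the very end of the fingers, on their centre line; the grasp point (between the pads) lies 19 mm behind it; z points along the fingers, y is the line along which they close (so a half turn about z gives the same grasp; the last joint's range is limited). The gripper opens to 85 mm and grips with 20 to 120 N. Pads are 22 mm wide; open, the fingers measure 114 mm over their backs; the gripper's body (76 mm by 85 mm) begins 54 mm behind the grasp point. The pads swing forward as they close: fully open they stand 13 mm farther back than shut.
Start: joints at [-1.389, 0.22, 1.526, -0, 1.395, -0.126], TCP at [189.345, -595.621, 231.3] pointing down, gripper open.
Joint ranges: [-2.98, 2.98], [-0.91, 2.08], [0.09, 2.57], [-1.24, 4.39], [0.2, 2.65], [-2.68, 2.68]. Speed limits (rad/s): [2.57, 2.57, 3.01, 3.14, 3.14, 3.14].

### API

Orientations are given as a rotation vector (axis times angle).
In Python, from rig import get_obs, capture, camera_params, finish_job gives the robot as it stands. The module is installed in compiled form; this text tells all that it offers.
- The arm moves only by the tool apply_moves, never from a script. Its argument "commands" is a list of rows, each an object of numbers: "rx", "ry", "rz": the turn, a rotation vector about the world's x, y, z scaled (see below); "dx", "dy", "dz": the shift along the world's x, y, z scaled (see below); "gripper": the opening, from -1 (shut) to 1 (fully open). In form: [{"rx": .., "ry": .., "rz": .., "dx": .., "dy": .., "dz": .., "gripper": ..}, ...]. A call has 1 to 5 rows; each row is the pose to reach, as a shift and turn from the pose commanded when the call began; what a row does not reach only later rows make up. The controller multiplies each number of a shift by 120 mm and each number of a turn by 0.5 rad. A row lasts 1/12 s, in which the tool goes at most 41.7 mm and 7.16 degrees, less where a joint would pass 70% of its speed; a pose out of reach is approached as far as the arm can. A call with a number of a shift or a turn outside -1 to 1 is refused whole. A call with a gripper value outside its range is refused whole. The fingers move at their own pace and stop on an object; the grip force is fixed at half the most. Time passes only in rows, so rows that repeat a pose let the fingers close. It gives the time, the measured TCP pose, the force, the opening and the grip force at its end, in the units of the state.
- get_obs(): the state, without advancing time (a new reading comes with each control period).
- capture(name): name is "scene" or "top" or "wrist"; returns (picture, depth): 400x640x3 uint8, blue, green, red; 400x640 float32, mm along the optical axis (not along the pixel's ray), 0 where there is no reading.
- camera_params(name): a dict with "K" (3x3 intrinsics, pixels), "k1" (the pictures are not rectified: a ray, as slopes to the right and down, at radius r is drawn at 1 + k1 r^2 times it, then the intrinsics apply), "T" (4x4, takes a point from camera to world coordinates). Camera axes: x right, y up, looking along -z (the intrinsics and any distortion apply to the point x, -y, -z); pixel columns grow to the right and rows downward; lengths in mm; the calibration is good to about 2 mm. A picture is of the moment at which its call begins: read the wrist's pose just before it. camera_params takes no time and is no camera call; for the wrist camera it gives the pose at the moment of the call.
- finish_job(): hands the job in; it is judged then, once.
The state is a dict: "time_s": time; "joint_pos": joint angles; "joint_vel": joint speeds; "joint_efforts": joint torques, N m; "tool_pos": TCP position; "tool_rot": TCP orientation; "wrist_force": force on the tool from outside, world axes, zero at the start; "ft_torque": the same for the moment, N m; "opening": finger opening in mm; "finger_force": force on a finger pad.
Only numpy, scipy, OpenCV 4.12 (cv2) and the standard library are available. Lean on these libraries where they do the work, as an engineer would, in place of code of your own. Each camera call takes 0.05 s, during which the arm holds its last target. There are 200 camera calls.

### The job

Take the finished green-lidded case off the bonding plate and lay it flat in the middle of the green mat, along it. Stack all the blue-lidded cases into one straight column, squarely on the yellow outline of the plate, stand the steel weight squarely on top, and turn the timer's dial until its white pointer is on the red tab. Only when the stack is complete and the dial is set, press the red start lever down until it latches and stays down by itself; leave the tools, tape and bottles where they are.

Things in the scene. Friction and masses are not known exactly. Their poses are not given: they have to be found in the camera images.
- case1: sealed module case, black with a blue lid and a paper label, 100 (its x) x 60 (its y) x 32 mm (z), about 0.18 kg, freshly glued; origin at the centre of its underside. Three to five of the five blue-lidded cases are present; an absent one reads None all through the run
- case2: sealed module case, black with a blue lid and a paper label, 100 (its x) x 60 (its y) x 32 mm (z), about 0.18 kg, freshly glued; origin at the centre of its underside. Three to five of the five blue-lidded cases are present; an absent one reads None all through the run
- case3: sealed module case, black with a blue lid and a paper label, 100 (its x) x 60 (its y) x 32 mm (z), about 0.18 kg, freshly glued; origin at the centre of its underside. Three to five of the five blue-lidded cases are present; an absent one reads None all through the run
- case4: sealed module case, black with a blue lid and a paper label, 100 (its x) x 60 (its y) x 32 mm (z), about 0.18 kg, freshly glued; origin at the centre of its underside. Three to five of the five blue-lidded cases are present; an absent one reads None all through the run
- case5: sealed module case, black with a blue lid and a paper label, 100 (its x) x 60 (its y) x 32 mm (z), about 0.18 kg, freshly glued; origin at the centre of its underside. Three to five of the five blue-lidded cases are present; an absent one reads None all through the run
- cured: a case of the same size (100 x 60 x 32 mm, about 0.18 kg) but with a green lid, bonded earlier; it starts on the bonding plate; origin at the centre of its underside
- mat_top (a point): centre of the top of the thin fixed green mat (120 x 80 x 3 mm, white outline) that lies on the table among the cases; its x axis runs along the long side
- weight: steel clamping weight, about 0.7 kg: a slab 90 (its x) x 54 (its y) x 22 mm with an orange upright grip bar on top, 70 mm long along its x, 16 mm thick, from 22 to 56 mm above the underside; origin at the centre of the underside
- pad (a point): centre of the top face of the fixed aluminium bonding plate (130 x 90 x 16 mm, top 16 mm above the table), which bears a yellow outline the size of one case; its x axis runs along the long side of the outline
- dial_grip (a point): on the vertical axis of the timer's dial, at the height to grip it: a black bar 46 x 14 mm standing on a round skirt of radius 26 mm; the bar's top is 12 mm above this point, the skirt's top 20 mm below it. The bar lies along this point's x axis and its white pointer end is at -x.
- dial_pointer (a point): where the dial's white pointer points, 34 mm from the dial's axis; turns with the dial. The timer is a fixed grey box 160 x 190 x 60 mm; seen from the robot the dial is on its left half and the lever on its right half, 95 mm apart
- red_tab (a point): the red tab on the white scale plate round the dial, 34 mm from the same axis; a flat mark that cannot be touched or moved, set somewhere else for each run
- dial (a joint): angle of the dial, 0 to 4.71 rad, growing as it turns clockwise seen from above; light friction (0.04 N m) holds it wherever it is left
- tab_ring (a joint): angle of the red tab on the same scale as the dial: the pointer is on the tab when both read the same
- lever (a joint): start lever of the timer: 0 = up (raised 0.5 rad), growing as it is pressed, end stop at 0.53 level. It is sprung upward; a sprung catch is met at about 0.33, passed at about 0.44 with 6 to 10 N on the pad, and then snaps over and holds the lever at about 0.5. Let go before that, it springs up again
- lever_pad (a point): centre of the top of the red pad (34 x 30 mm) near the lever's free end, 122 mm from its hinge, which lies on the far side (+x of the timer) at 75 mm above the table; raised, the pad's top is about 142 mm above the table, latched about 85 mm. The point's x axis runs along the lever towards the hinge
- screwdriver: screwdriver 200 mm long lying near the robot, bystander; origin at mid-length on its underside
- tape: roll of yellow tape, 90 mm across, 20 mm high, bystander; origin under its centre
- flux: white bottle with a red cap, 50 mm across, 120 mm tall, bystander; origin under its centre
- jar: amber jar 64 mm across, 70 mm tall, bystander; origin under its centre
- gauge: steel sliding gauge 130 mm long, lying flat, bystander; origin under its middle
Things that resemble listed ones, but are neither listed nor needed, are in the scene too. What is meant by the part that bears pad is not brown, and is the larger of those in its own colour.

How it is judged (in metres and radians):
On the way, in this order (a step that is already met when the one before it is completed fails the run):
1. all blue-lidded cases stand squarely in one column on the outline, let go (horizontal distance between each of case1, case2, case3, case4, case5 and pad below 0.009 m and angle between each of case1, case2, case3, case4, case5's own z axis and vertical below 0.1 rad and angle between the x axis of each of case1, case2, case3, case4, case5 and the x axis of pad, either way round below 0.14 rad and contact force between each of case1, case2, case3, case4, case5 and the fingers below 0.1 N and linear speed of each of case1, case2, case3, case4, case5 below 0.03 m/s), for 0.2 s.
2. the weight stands on top of the column, let go, and the dial's pointer is on the red tab (horizontal distance between each of case1, case2, case3, case4, case5 and pad below 0.009 m and angle between each of case1, case2, case3, case4, case5, weight's own z axis and vertical below 0.1 rad and angle between the x axis of each of case1, case2, case3, case4, case5, weight and the x axis of pad, either way round below 0.14 rad and horizontal distance between weight and pad below 0.012 m and z of weight in the frame of case1 above 0.028 m and z of weight in the frame of case2 above 0.028 m and z of weight in the frame of case3 above 0.028 m and z of weight in the frame of case4 above 0.028 m and z of weight in the frame of case5 above 0.028 m and contact force between weight and the fingers below 0.1 N and linear speed of weight below 0.03 m/s and horizontal distance between dial_pointer and red_tab below 0.0045 m), for 0.2 s.
3. the start lever is latched down (value of joint lever above 0.45 rad), for 0.2 s.
At the end, for the whole second after the job is handed in: blue-lidded cases and the weight on top upright, at rest, within 9 mm (weight 12 mm) and 8 degrees of the outline; green-lidded case over 90 mm from the plate's centre; pointer within 4.5 mm (about 7 degrees) of the red tab; lever latched beyond 0.45 rad (all of step 2 and contact force between each of case1, case2, case3, case4, case5, cured and the fingers below 0.1 N and linear speed of each of case1, case2, case3, case4, case5, cured below 0.03 m/s and horizontal distance between cured and mat_top below 0.015 m and angle between cured's own z axis and vertical below 0.1 rad and height (world z) of cured below 0.008 m and angle between the x axis of cured and the x axis of mat_top, either way round below 0.25 rad and value of joint lever above 0.45 rad); the robot touches nothing.
It fails at once if the screwdriver is moved more than 50 mm (distance of screwdriver from where it was at the start of the episode above 0.05 m).
It fails at once if the roll of tape is moved more than 50 mm (distance of tape from where it was at the start of the episode above 0.05 m).
It fails at once if the white bottle is moved more than 50 mm (distance of flux from where it was at the start of the episode above 0.05 m).
It fails at once if the amber jar is moved more than 50 mm (distance of jar from where it was at the start of the episode above 0.05 m).
It fails at once if the gauge is moved more than 50 mm (distance of gauge from where it was at the start of the episode above 0.05 m).
Of case1, case2, case3, case4, case5 only 3 to 5 are there at a start; the rules pass over those that are not, and their reading is None.
At some moment in a run one of cured may be knocked a few centimetres aside while the robot is not near it.
Once in a run the grip may slacken for a moment while it holds something.
It also fails if it takes over 210 s, if anything falls off the work surface, if the arm or the gripper's body presses on something with over 40 N, if the wrist force passes 120 N, or if a joint passes its speed limit or range.

## Working session

There is one attempt and no reset: what is moved stays moved. The work goes in short steps, Python scripts to look and compute and a tool call to move; the robot and the scene stay as the last step left them, time stands still between calls to the robot, and variables do not carry over. Pictures are saved under pics/ and viewed, at most 14 in all, crops included, and the job is handed in when it is done.

Besides the shell and the picture viewer there is one more tool, called after "Emit:" as name(argument=value, ...), one argument or row to a line, values as JSON. apply_moves: Moves the arm, as the interface text tells. Its arguments: {"type":"object","properties":{"commands":{"type":"array"}},"required":["commands"]}

```bash
ls; mkdir -p pics
cat > h.py <<'E'
import numpy as np, cv2
from rig import get_obs, capture, camera_params, finish_job
def grab(n):
    p=camera_params(n); im,d=capture(n); return im,d,p
def world(d,p):
    h,w=d.shape; K=np.array(p["K"]); T=np.array(p["T"])
    u,v=np.meshgrid(np.arange(w),np.arange(h))
    pts=np.stack([u,v],-1).reshape(-1,1,2).astype(np.float64)
    n=cv2.undistortPoints(pts,K,np.array([p["k1"],0,0,0,0.])).reshape(h,w,2)
    P=np.stack([n[...,0]*d,-n[...,1]*d,-d,np.ones_like(d)],-1)
    return (P@T.T)[...,:3]
E
python3 - <<'E'
from h import *
for n in("scene","top"):
    im,d,p=grab(n); cv2.imwrite(f"pics/{n}0.png",im); np.savez(f"{n}0.npz",im=im,w=world(d,p),d=d)
    print(n,np.round(p["T"],2).tolist(),p["k1"])
print({k:np.round(v,3).tolist() for k,v in get_obs().items()})
E
```

```text
pics
scene [[0.61, -0.64, 0.48, 966.92], [0.79, 0.5, -0.35, -361.17], [-0.01, 0.59, 0.81, 894.45], [0.0, 0.0, 0.0, 1.0]] -0.07910015002207534
top [[0.0, 0.99, -0.12, 289.07], [-1.0, 0.0, -0.0, 5.27], [-0.0, 0.12, 0.99, 1566.06], [0.0, 0.0, 0.0, 1.0]] -0.06676017118622232
{'time_s': 0.1, 'joint_pos': [-1.389, 0.221, 1.528, 0.0, 1.395, -0.126], 'joint_vel': [-0.0, -0.002, -0.002, -0.001, -0.0, -0.0], 'joint_efforts': [0.001, -49.824, -39.055, -0.0, 0.006, 0.0], 'tool_pos': [189.248, -595.064, 230.263], 'tool_rot': [-3.103, -0.481, 0.0], 'wrist_force': [-1.186, -0.159, -0.682], 'ft_torque': [0.017, 0.012, -0.044], 'finger_force': 0.0, 'opening': 85.246}
```

View pics/top0.png

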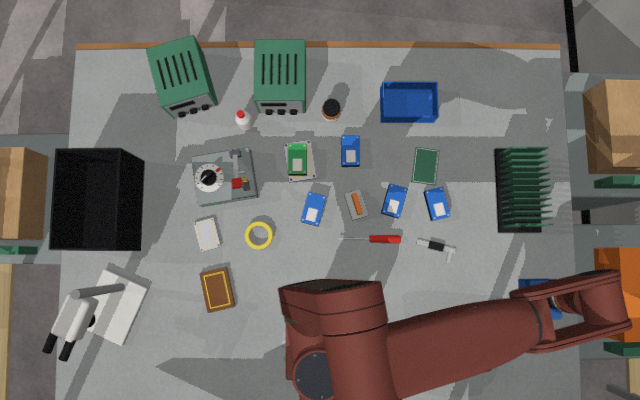

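View pics/scene0.png

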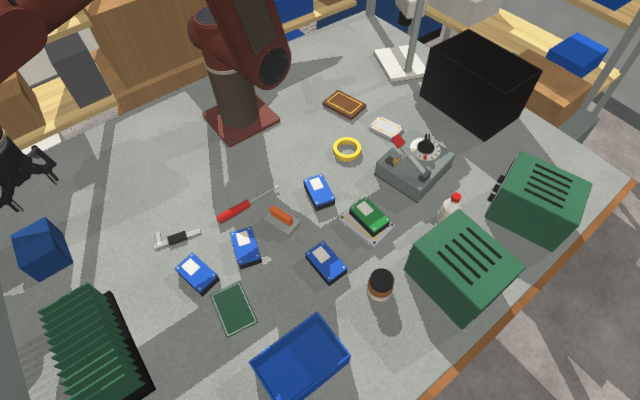

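The top view shows four blue cases at (313,208), (350,151), (394,200) and (437,203). The green-lidded case is on the plate at (299,160), and the mat is at (425,166). The weight is at (356,205), the timer's dial at (208,178) and its lever at (240,183). The scene view agrees; the blue boxes elsewhere are bins, not cases.

```bash
cat >> h.py <<'E'
def rect(xy):
    (c,s,a)=cv2.minAreaRect(xy.astype(np.float32)); 
    if s[0]<s[1]: s=(s[1],s[0]); a+=90
    a=(a+90)%180-90
    return np.round([c[0],c[1],s[0],s[1],a],1).tolist()
def blobs(im,w,lo,hi,zr,minpix=60,zoom=None):
    hsv=cv2.cvtColor(im,cv2.COLOR_BGR2HSV)
    m=cv2.inRange(hsv,lo,hi)&(((w[...,2]>zr[0])&(w[...,2]<zr[1]))*255).astype(np.uint8)
    n,l,st,ce=cv2.connectedComponentsWithStats(m,connectivity=8)
    out=[]
    for i in range(1,n):
        if st[i,4]>=minpix:
            q=w[l==i]; out.append((ce[i].round().tolist(),int(st[i,4]),rect(q[:,:2]),round(float(np.median(q[:,2])),1)))
    return out
E
python3 - <<'E'
from h import *
for n in("top","scene"):
    z=np.load(n+"0.npz"); im,w=z["im"],z["w"]
    print(n)
    for nm,lo,hi,zr in [("blue",(100,120,60),(125,255,255),(20,60)),("green",(50,120,60),(80,255,255),(25,70)),("mat",(60,60,30),(90,255,255),(-5,12)),("orange",(5,150,100),(18,255,255),(30,75)),("red",(0,150,90),(4,255,255),(-5,160)),("high tabs yellow",(20,120,100),(35,255,255),(-5,60))]:
        for b in blobs(im,w,lo,hi,zr,15 if nm in("red","orange") else 60): print(nm,b)
z=np.load("top0.npz"); w=z["w"]; 
for u,v in [(208,178),(240,183),(299,142),(290,160),(195,160),(240,225),(300,300)]: print((u,v),w[v,u].round())
cv2.imwrite("pics/t_crop.png",cv2.resize(z["im"][130:255,180:300],None,fx=5,fy=5,interpolation=cv2.INTER_CUBIC)[:600,:800])
print(camera_params("top")["K"],camera_params("wrist"))
E
```

```text
top
blue ([416.0, 90.0], 288, [832.4, -322.9, 195.9, 86.8, 58.5], 39.8)
blue ([402.0, 115.0], 248, [746.2, -271.7, 208.8, 96.8, 57.6], 40.3)
blue ([350.0, 149.0], 402, [626.6, -105.5, 97.8, 59.4, 0.3], 31.4)
blue ([395.0, 199.0], 430, [463.2, -246.8, 100.8, 60.4, -16.8], 31.8)
blue ([436.0, 201.0], 416, [453.7, -386.1, 98.7, 61.9, 14.5], 31.1)
blue ([313.0, 206.0], 410, [436.7, 15.7, 99.5, 58.4, -14.9], 31.2)
green ([297.0, 156.0], 345, [596.1, 68.4, 97.1, 54.8, 0.1], 47.6)
mat ([425.0, 165.0], 625, [582.6, -356.6, 109.0, 69.1, -6.9], 2.6)
orange ([330.0, 116.0], 38, [739.6, -40.7, 49.9, 16.8, 83.2], 43.4)
orange ([356.0, 203.0], 103, [450.6, -122.2, 67.4, 15.3, 16.9], 55.1)
red ([240.0, 114.0], 42, [725.4, 243.3, 19.4, 19.0, 33.9], 119.3)
red ([236.0, 183.0], 87, [503.7, 245.3, 31.2, 26.3, 11.6], 142.8)
red ([386.0, 238.0], 215, [340.7, -215.7, 97.8, 22.9, 89.8], 23.2)
high tabs yellow ([258.0, 235.0], 301, [351.5, 191.1, 87.2, 83.8, 89.2], 18.9)
high tabs yellow ([217.0, 289.0], 190, [177.2, 323.8, 109.3, 70.1, 14.0], 16.0)
scene
blue ([320.0, 192.0], 444, [438.8, 13.7, 100.6, 59.2
[... 1157 characters left out ...]
4.   2.]
(300, 300) [199.  37. 597.]
[[480.42036916   0.         315.72311734]
 [  0.         480.42036916 194.38851972]
 [  0.           0.           1.        ]] {'K': array([[320.24221057,   0.        , 318.17365799],
       [  0.        , 320.24221057, 201.41386032],
       [  0.        ,   0.        ,   1.        ]]), 'k1': -0.027583115584580545, 'T': array([[ 3.03026874e-01,  9.02805192e-01,  3.05151598e-01,
         2.67919214e+02],
       [-9.52981708e-01,  2.87326868e-01,  9.62763442e-02,
        -5.71143577e+02],
       [-7.59469436e-04, -3.19978211e-01,  9.47424597e-01,
         3.72492052e+02],
       [ 0.00000000e+00,  0.00000000e+00,  0.00000000e+00,
         1.00000000e+00]])}
```

View pics/t_crop.png

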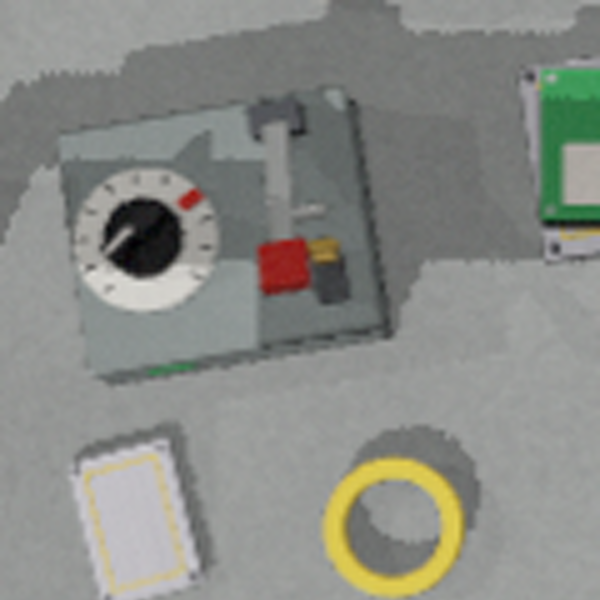

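The crop shows the dial pointing lower left from (142,237) towards (108,250), with the red tab at (190,198) and the lever pad at (285,265). Next I move to a wrist-camera viewpoint over the mat side.

Emit:
apply_moves(
  commands=[
    {"dx": 0.92,"dy": 0.71,"dz": 0.06,"rz": -0.2,"gripper": 1},
    {"dx": 0.92,"dy": 0.71,"dz": 0.06,"rz": -0.2,"gripper": 1},
    {"dx": 0.92,"dy": 0.71,"dz": 0.06,"rz": -0.2,"gripper": 1},
    {"dx": 0.92,"dy": 0.71,"dz": 0.06,"rz": -0.2,"gripper": 1},
  ],
)

```text
$.commands[0]: bad value
```

Emit:
apply_moves(
  commands=[
    {"dx": 0.92,"dy": 0.71,"dz": 0.06,"rz": -0.2,"gripper": 1},
    {"dx": 0.92,"dy": 0.71,"dz": 0.06,"rz": -0.2,"gripper": 1},
    {"dx": 0.92,"dy": 0.71,"dz": 0.06,"rz": -0.2,"gripper": 1},
    {"dx": 0.92,"dy": 0.71,"dz": 0.06,"rz": -0.2,"gripper": 1},
  ],
)

```text
$.commands[0]: bad value
```

Emit:
apply_moves(
  commands=[
    {"dx": 0.92,"dy": 0.71,"dz": 0.06,"rz": -0.2,"gripper": 1},
    {"dx": 0.92,"dy": 0.71,"dz": 0.06,"rz": -0.2,"gripper": 1},
    {"dx": 0.92,"dy": 0.71,"dz": 0.06,"rz": -0.2,"gripper": 1},
    {"dx": 0.92,"dy": 0.71,"dz": 0.06,"rz": -0.2,"gripper": 1},
    {"dx": 0.92,"dy": 0.71,"dz": 0.06,"rz": -0.2,"gripper": 1},
  ],
)

```text
$.commands[0]: bad value
```

```bash
cat >> h.py <<'E'
def R(): 
    o=get_obs(); M=cv2.Rodrigues(np.array(o["tool_rot"],float))[0]
    print("t",round(o["time_s"],2),"tcp",np.round(o["tool_pos"],1),"yaw",round(float(np.arctan2(M[1,0],M[0,0])),4),"tilt",np.round(M[:2,2],4),"open",round(o["opening"],1),"ff",round(float(o["finger_force"]),1),"F",np.round(o["wrist_force"],1),"q6",round(float(o["joint_pos"][5]),2)); return o
SP=[("blue",(100,120,50),(125,255,255),(20,60)),("green",(50,120,60),(80,255,255),(25,70)),("mat",(60,60,30),(90,255,255),(-8,12)),("orange",(5,150,90),(18,255,255),(30,75))]
def wr(tag):
    R(); im,d,p=grab("wrist"); w=world(d,p); cv2.imwrite(f"pics/{tag}.png",im); np.savez(tag+".npz",im=im,w=w)
    for nm,lo,hi,zr in SP:
        for b in blobs(im,w,lo,hi,zr,300): print(nm,b)
    return im,w
E
python3 -c "
from h import *
wr('w1')"
```

```text
t 0.1 tcp [ 189.2 -595.1  230.3] yaw 0.3078 tilt [-0.0003  0.0018] open 85.2 ff 0.0 F [-1.2 -0.2 -0.7] q6 -0.13
blue ([380.0, 203.0], 1313, [176.0, -670.6, 145.6, 70.2, -39.4], 41.7)
```

Emit:
apply_moves(
  commands=[
    {"rx": 0,"ry": 0,"rz": -0.2,"dx": 0.92,"dy": 0.71,"dz": 0.06,"gripper": 1},
    {"rx": 0,"ry": 0,"rz": -0.2,"dx": 0.92,"dy": 0.71,"dz": 0.06,"gripper": 1},
    {"rx": 0,"ry": 0,"rz": -0.2,"dx": 0.92,"dy": 0.71,"dz": 0.06,"gripper": 1},
    {"rx": 0,"ry": 0,"rz": -0.2,"dx": 0.92,"dy": 0.71,"dz": 0.06,"gripper": 1},
  ],
)

```text
time_s: 0.48
tool_pos: [303.2, -507.2, 238.5]
tool_rot: [-3.123, -0.33, -0.003]
wrist_force: [0.3, -0.3, -0.2]
opening: 85.7
finger_force: 0.0
```

Emit:
apply_moves(
  commands=[
    {"rx": 0,"ry": 0,"rz": -0.2,"dx": 0.92,"dy": 0.71,"dz": 0.06,"gripper": 1},
    {"rx": 0,"ry": 0,"rz": -0.2,"dx": 0.92,"dy": 0.71,"dz": 0.06,"gripper": 1},
    {"rx": 0,"ry": 0,"rz": -0.2,"dx": 0.92,"dy": 0.71,"dz": 0.06,"gripper": 1},
    {"rx": 0,"ry": 0,"rz": -0.2,"dx": 0.92,"dy": 0.71,"dz": 0.06,"gripper": 1},
  ],
)

```text
time_s: 0.82
tool_pos: [413.6, -421.9, 245.9]
tool_rot: [-3.136, -0.175, -0.003]
wrist_force: [0.1, 0.0, -0.3]
opening: 85.3
finger_force: 0.0
```

Emit:
apply_moves(
  commands=[
    {"rx": 0,"ry": 0,"rz": -0.2,"dx": 0.92,"dy": 0.71,"dz": 0.06,"gripper": 1},
    {"rx": 0,"ry": 0,"rz": -0.2,"dx": 0.92,"dy": 0.71,"dz": 0.06,"gripper": 1},
    {"rx": 0,"ry": 0,"rz": -0.2,"dx": 0.92,"dy": 0.71,"dz": 0.06,"gripper": 1},
    {"rx": 0,"ry": 0,"rz": -0.2,"dx": 0.92,"dy": 0.71,"dz": 0.06,"gripper": 1},
    {"rx": 0,"ry": 0,"rz": -0.2,"dx": 0.92,"dy": 0.71,"dz": 0.06,"gripper": 1},
  ],
)

```text
time_s: 1.23
tool_pos: [522.9, -337.6, 252.7]
tool_rot: [-3.141, -0.02, -0.001]
wrist_force: [0.3, 0.1, 0.2]
opening: 85.7
finger_force: 0.0
```

```bash
python3 -c "
from h import *
wr('w1b')"
```

```text
t 1.23 tcp [ 522.9 -337.6  252.7] yaw 0.0124 tilt [0.0004 0.0006] open 85.7 ff 0.0 F [0.3 0.1 0.2] q6 0.86
blue ([105.0, 61.0], 4354, [628.8, -108.5, 99.4, 61.3, 0.3], 31.2)
blue ([246.0, 207.0], 2905, [464.0, -249.0, 100.4, 60.3, -16.6], 31.4)
blue ([356.0, 215.0], 2795, [454.6, -387.6, 99.9, 59.6, 13.1], 31.5)
blue ([43.0, 224.0], 2715, [438.1, 12.4, 99.4, 60.0, -15.1], 31.1)
mat ([335.0, 112.0], 5282, [582.4, -357.6, 107.8, 67.7, -8.4], 2.6)
orange ([140.0, 226.0], 1394, [452.6, -125.8, 69.3, 16.7, 17.3], 52.7)
```

Emit:
apply_moves(
  commands=[
    {"rx": 0,"ry": 0,"rz": 0,"dx": 0,"dy": 0.95,"dz": 0,"gripper": 1},
    {"rx": 0,"ry": 0,"rz": 0,"dx": 0,"dy": 0.95,"dz": 0,"gripper": 1},
    {"rx": 0,"ry": 0,"rz": 0,"dx": 0,"dy": 0.95,"dz": 0,"gripper": 1},
  ],
)

```text
time_s: 1.53
tool_pos: [519.0, -225.5, 252.1]
tool_rot: [-3.141, -0.009, 0.003]
wrist_force: [-0.2, 0.4, -0.6]
opening: 85.5
finger_force: 0.0
```

Emit:
apply_moves(
  commands=[
    {"rx": 0,"ry": 0,"rz": 0,"dx": 0,"dy": 0.95,"dz": 0,"gripper": 1},
    {"rx": 0,"ry": 0,"rz": 0,"dx": 0,"dy": 0.95,"dz": 0,"gripper": 1},
    {"rx": 0,"ry": 0,"rz": 0,"dx": 0,"dy": 0.95,"dz": 0,"gripper": 1},
  ],
)

```text
time_s: 1.78
tool_pos: [519.2, -111.1, 252.6]
tool_rot: [-3.141, -0.01, 0.001]
wrist_force: [0.4, -0.4, 0.8]
opening: 85.2
finger_force: 0.0
```

Emit:
apply_moves(
  commands=[
    {"rx": 0,"ry": 0,"rz": -0.02,"dx": 0.2,"dy": 0.95,"dz": 0,"gripper": 1},
    {"rx": 0,"ry": 0,"rz": -0.02,"dx": 0.2,"dy": 0.95,"dz": 0,"gripper": 1},
    {"rx": 0,"ry": 0,"rz": -0.02,"dx": 0.2,"dy": 0.95,"dz": 0,"gripper": 1},
    {"rx": 0,"ry": 0,"rz": -0.02,"dx": 0.2,"dy": 0.95,"dz": 0,"gripper": 1},
  ],
)

```text
time_s: 2.12
tool_pos: [544.6, 5.4, 252.8]
tool_rot: [-3.14, -0.002, -0.0]
wrist_force: [-0.8, 0.3, -0.2]
opening: 85.4
finger_force: 0.0
```

```bash
python3 -c "
from h import *
im,w=wr('w2')
m=(w[...,2]>11)&(w[...,2]<20)&(abs(w[...,0]-600)<90)&(abs(w[...,1]-65)<70)
n,l,st,ce=cv2.connectedComponentsWithStats(m.astype(np.uint8))
for i in range(1,n):
    if st[i,4]>200: print('plate',rect(w[l==i][:,:2]),st[i,4])
print(rect(w[m][:,:2]))
"
```

```text
t 2.12 tcp [544.6   5.4 252.8] yaw 0.001 tilt [0.0002 0.0017] open 85.4 ff 0.0 F [-0.8  0.3 -0.2] q6 1.43
blue ([421.0, 84.0], 4121, [628.8, -107.2, 98.4, 60.5, 0.3], 31.6)
blue ([520.0, 225.0], 2821, [464.5, -247.7, 99.8, 60.6, -16.1], 31.6)
blue ([616.0, 233.0], 2327, [453.8, -383.2, 100.7, 56.5, 14.7], 31.6)
blue ([313.0, 243.0], 2557, [438.0, 13.9, 99.6, 59.2, -15.0], 31.4)
green ([261.0, 113.0], 3814, [597.5, 65.1, 97.6, 59.2, 0.0], 47.5)
mat ([610.0, 134.0], 4241, [582.5, -357.7, 107.6, 69.7, -8.7], 2.9)
orange ([424.0, 242.0], 834, [453.3, -124.3, 68.2, 16.7, 17.2], 55.0)
plate [596.8, 58.4, 130.2, 91.0, 8.8] 3530
[596.8, 58.4, 130.2, 91.0, 8.8]
```

View pics/w2.png

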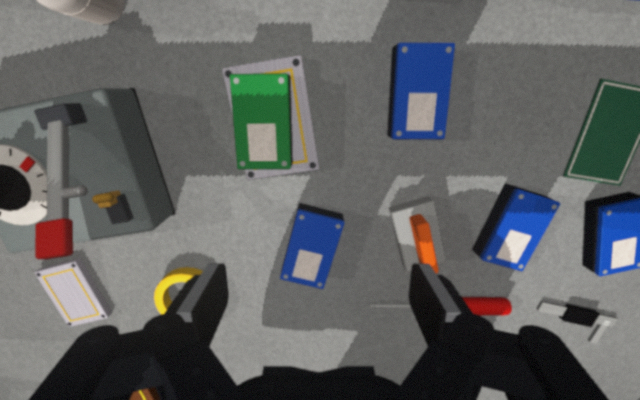

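The wrist view shows the plate, turned about 9°, with the green case on it at (261,113). Three cases, the weight at (424,242) and the timer are also in view, and the measurements agree across the cameras. I'm going to the green case now.

Emit:
apply_moves(
  commands=[
    {"rx": 0,"ry": 0,"rz": 0,"dx": 0.44,"dy": 0.5,"dz": -0.9,"gripper": 1},
    {"rx": 0,"ry": 0,"rz": 0,"dx": 0.44,"dy": 0.5,"dz": -0.9,"gripper": 1},
    {"rx": 0,"ry": 0,"rz": 0,"dx": 0.44,"dy": 0.5,"dz": -0.9,"gripper": 1},
    {"rx": 0,"ry": 0,"rz": 0,"dx": 0.44,"dy": 0.5,"dz": -0.9,"gripper": 1},
    {"rx": 0,"ry": 0,"rz": 0,"dx": 0.44,"dy": 0.5,"dz": -0.9,"gripper": 1},
  ],
)

```text
time_s: 2.58
tool_pos: [595.1, 60.6, 140.5]
tool_rot: [3.141, -0.004, -0.012]
wrist_force: [-0.5, -0.1, 1.1]
opening: 85.5
finger_force: 0.0
```

Emit:
apply_moves(
  commands=[
    {"rx": 0,"ry": 0,"rz": 0,"dx": 0,"dy": 0,"dz": -0.6,"gripper": 1},
    {"rx": 0,"ry": 0,"rz": 0,"dx": 0,"dy": 0,"dz": -0.6,"gripper": 1},
    {"rx": 0,"ry": 0,"rz": 0,"dx": 0,"dy": 0,"dz": -0.6,"gripper": 1},
  ],
)

```text
time_s: 2.83
tool_pos: [593.2, 59.6, 68.3]
tool_rot: [3.141, -0.006, -0.014]
wrist_force: [-3.1, 0.6, -1.2]
opening: 84.8
finger_force: 0.0
```

```bash
python3 -c "
from h import *
wr('w3')"
```

```text
t 2.83 tcp [593.2  59.6  68.3] yaw -0.0041 tilt [-0.009  -0.0006] open 84.8 ff 0.0 F [-3.1  0.6 -1.2] q6 1.54
blue ([589.0, 165.0], 11727, [628.8, -106.4, 99.9, 61.1, 1.2], 31.6)
blue ([385.0, 367.0], 888, [484.1, 10.6, 43.7, 16.1, 66.1], 30.4)
green ([305.0, 218.0], 12956, [597.8, 65.9, 99.2, 58.6, 0.2], 47.5)
```

Emit:
apply_moves(
  commands=[
    {"rx": 0,"ry": 0,"rz": 0,"dx": 0,"dy": 0,"dz": 0,"gripper": 1},
    {"rx": 0,"ry": 0,"rz": 0,"dx": 0,"dy": 0,"dz": 0,"gripper": 1},
  ],
)

```text
time_s: 3.05
tool_pos: [599.7, 60.8, 76.6]
tool_rot: [3.141, -0.005, 0.008]
wrist_force: [0.9, 0.4, 0.9]
opening: 85.4
finger_force: 0.0
```

```bash
python3 -c "
from h import *
R();R()"
```

```text
t 3.05 tcp [599.7  60.8  76.6] yaw -0.0032 tilt [ 0.0053 -0.0004] open 85.4 ff 0.0 F [0.9 0.4 0.9] q6 1.54
t 3.05 tcp [599.7  60.8  76.6] yaw -0.0032 tilt [ 0.0053 -0.0004] open 85.4 ff 0.0 F [0.9 0.4 0.9] q6 1.54
```

Emit:
apply_moves(
  commands=[
    {"rx": 0,"ry": 0,"rz": 0,"dx": -0.01,"dy": 0.04,"dz": -0.2,"gripper": 1},
    {"rx": 0,"ry": 0,"rz": 0,"dx": -0.01,"dy": 0.04,"dz": -0.2,"gripper": 1},
    {"rx": 0,"ry": 0,"rz": 0,"dx": -0.01,"dy": 0.04,"dz": -0.2,"gripper": 1},
    {"rx": 0,"ry": 0,"rz": 0,"dx": -0.01,"dy": 0.04,"dz": -0.2,"gripper": 1},
    {"rx": 0,"ry": 0,"rz": 0,"dx": -0.01,"dy": 0.04,"dz": -0.2,"gripper": 1},
  ],
)

```text
time_s: 3.47
tool_pos: [597.4, 66.6, 50.8]
tool_rot: [3.141, -0.003, 0.004]
wrist_force: [-0.4, 0.7, 0.6]
opening: 85.5
finger_force: 0.0
```

```bash
python3 -c "
from h import *
R()"
```

```text
t 3.47 tcp [597.4  66.6  50.8] yaw -0.0021 tilt [ 0.0026 -0.0002] open 85.5 ff 0.0 F [-0.4  0.7  0.6] q6 1.55
```

Emit:
apply_moves(
  commands=[
    {"rx": 0,"ry": 0,"rz": 0,"dx": 0,"dy": -0.01,"dz": -0.12,"gripper": 1},
    {"rx": 0,"ry": 0,"rz": 0,"dx": 0,"dy": -0.01,"dz": -0.23,"gripper": 1},
    {"rx": 0,"ry": 0,"rz": 0,"dx": 0,"dy": -0.01,"dz": -0.23,"gripper": 1},
    {"rx": 0,"ry": 0,"rz": 0,"dx": 0,"dy": -0.01,"dz": -0.23,"gripper": 1},
    {"rx": 0,"ry": 0,"rz": 0,"dx": 0,"dy": -0.01,"dz": -0.23,"gripper": -1},
  ],
)

```text
time_s: 3.88
tool_pos: [596.2, 65.6, 21.5]
tool_rot: [-3.142, 0.003, 0.0]
wrist_force: [-0.3, 0.7, 0.8]
opening: 75.3
finger_force: 0.0
```

Emit:
apply_moves(
  commands=[
    {"rx": 0,"ry": 0,"rz": 0,"dx": 0,"dy": 0,"dz": 0,"gripper": -1},
    {"rx": 0,"ry": 0,"rz": 0,"dx": 0,"dy": 0,"dz": 0,"gripper": -1},
    {"rx": 0,"ry": 0,"rz": 0,"dx": 0,"dy": 0,"dz": 0,"gripper": -1},
    {"rx": 0,"ry": 0,"rz": 0,"dx": 0,"dy": 0,"dz": 0,"gripper": -1},
  ],
)

```text
time_s: 4.22
tool_pos: [597.1, 65.6, 22.4]
tool_rot: [-3.142, 0.003, -0.003]
wrist_force: [0.4, -0.0, 3.9]
opening: 58.6
finger_force: 66.8
```

```bash
python3 -c "
from h import *
R()"
```

```text
t 4.22 tcp [597.1  65.6  22.4] yaw -0.0022 tilt [0.002 0.   ] open 58.6 ff 66.8 F [ 0.4 -0.   3.9] q6 1.55
```

Emit:
apply_moves(
  commands=[
    {"rx": 0,"ry": 0,"rz": 0,"dx": 0,"dy": 0,"dz": 0.2,"gripper": -1},
    {"rx": 0,"ry": 0,"rz": 0,"dx": 0,"dy": 0,"dz": 0.4,"gripper": -1},
    {"rx": 0,"ry": 0,"rz": 0,"dx": 0,"dy": 0,"dz": 0.58,"gripper": -1},
    {"rx": 0,"ry": 0,"rz": 0,"dx": 0,"dy": 0,"dz": 0.58,"gripper": -1},
  ],
)

```text
time_s: 4.55
tool_pos: [599.3, 65.6, 95.7]
tool_rot: [3.141, -0.003, 0.012]
wrist_force: [0.9, -0.7, -1.0]
opening: 59.0
finger_force: 66.3
```

Emit:
apply_moves(
  commands=[
    {"rx": 0,"ry": 0,"rz": -0.02,"dx": 0,"dy": -0.2,"dz": 0,"gripper": -1},
    {"rx": 0,"ry": 0,"rz": -0.04,"dx": -0.02,"dy": -0.42,"dz": 0,"gripper": -1},
    {"rx": 0,"ry": 0,"rz": -0.06,"dx": -0.03,"dy": -0.65,"dz": 0,"gripper": -1},
    {"rx": 0,"ry": 0,"rz": -0.07,"dx": -0.03,"dy": -0.88,"dz": 0,"gripper": -1},
  ],
)

```text
time_s: 4.88
tool_pos: [591.2, -40.6, 89.3]
tool_rot: [-3.141, 0.058, 0.004]
wrist_force: [0.1, -0.3, -3.0]
opening: 58.7
finger_force: 66.2
```

Emit:
apply_moves(
  commands=[
    {"rx": 0,"ry": 0,"rz": -0.02,"dx": 0,"dy": -0.25,"dz": 0,"gripper": -1},
    {"rx": 0,"ry": 0,"rz": -0.04,"dx": -0.02,"dy": -0.5,"dz": 0,"gripper": -1},
    {"rx": 0,"ry": 0,"rz": -0.06,"dx": -0.03,"dy": -0.75,"dz": 0,"gripper": -1},
    {"rx": 0,"ry": 0,"rz": -0.08,"dx": -0.03,"dy": -1,"dz": 0,"gripper": -1},
  ],
)

```text
time_s: 5.22
tool_pos: [587.6, -161.0, 89.2]
tool_rot: [-3.138, 0.122, 0.004]
wrist_force: [0.2, 0.8, -1.7]
opening: 58.7
finger_force: 66.1
```

Emit:
apply_moves(
  commands=[
    {"rx": 0,"ry": 0,"rz": -0.02,"dx": 0,"dy": -0.25,"dz": 0,"gripper": -1},
    {"rx": 0,"ry": 0,"rz": -0.04,"dx": -0.02,"dy": -0.5,"dz": 0,"gripper": -1},
    {"rx": 0,"ry": 0,"rz": -0.06,"dx": -0.03,"dy": -0.75,"dz": 0,"gripper": -1},
    {"rx": 0,"ry": 0,"rz": -0.08,"dx": -0.03,"dy": -1,"dz": 0,"gripper": -1},
  ],
)

```text
time_s: 5.55
tool_pos: [584.0, -281.0, 89.0]
tool_rot: [-3.135, 0.185, 0.003]
wrist_force: [0.7, 0.1, -2.5]
opening: 59.2
finger_force: 66.2
```

Emit:
apply_moves(
  commands=[
    {"rx": 0,"ry": 0,"rz": -0.03,"dx": -0.02,"dy": -0.25,"dz": -0.1,"gripper": -1},
    {"rx": 0,"ry": 0,"rz": -0.06,"dx": -0.03,"dy": -0.5,"dz": -0.2,"gripper": -1},
    {"rx": 0,"ry": 0,"rz": -0.06,"dx": -0.03,"dy": -0.64,"dz": -0.3,"gripper": -1},
    {"rx": 0,"ry": 0,"rz": -0.06,"dx": -0.03,"dy": -0.64,"dz": -0.3,"gripper": -1},
    {"rx": 0,"ry": 0,"rz": -0.06,"dx": -0.03,"dy": -0.64,"dz": -0.3,"gripper": -1},
  ],
)

```text
time_s: 5.97
tool_pos: [579.9, -356.6, 52.0]
tool_rot: [-3.13, 0.234, 0.006]
wrist_force: [-0.4, 1.0, -2.0]
opening: 59.0
finger_force: 66.1
```

```bash
python3 -c "
from h import *
wr('w4')"
```

```text
t 5.97 tcp [ 579.9 -356.6   52. ] yaw -0.1492 tilt [-0.0034  0.003 ] open 59.0 ff 66.1 F [-0.4  1.  -2. ] q6 1.05
blue ([188.0, 386.0], 873, [491.1, -250.5, 30.6, 29.7, 82.1], 31.4)
mat ([317.0, 137.0], 781, [629.8, -364.4, 79.8, 24.1, 82.0], 2.5)
mat ([317.0, 152.0], 3058, [628.2, -364.1, 69.0, 16.8, 82.4], 2.5)
```

Emit:
apply_moves(
  commands=[
    {"rx": 0,"ry": 0,"rz": 0,"dx": 0.01,"dy": -0.01,"dz": -0.1,"gripper": -1},
    {"rx": 0,"ry": 0,"rz": 0,"dx": 0.02,"dy": -0.01,"dz": -0.2,"gripper": -1},
    {"rx": 0,"ry": 0,"rz": 0,"dx": 0.02,"dy": -0.01,"dz": -0.3,"gripper": -1},
    {"rx": 0,"ry": 0,"rz": 0,"dx": 0.02,"dy": -0.01,"dz": -0.35,"gripper": -1},
    {"rx": 0,"ry": 0,"rz": 0,"dx": 0.02,"dy": -0.01,"dz": -0.35,"gripper": -1},
  ],
)

```text
time_s: 6.43
tool_pos: [583.5, -356.6, 10.7]
tool_rot: [-3.132, 0.229, 0.003]
wrist_force: [0.1, -0.6, -1.5]
opening: 59.1
finger_force: 66.2
```

Emit:
apply_moves(
  commands=[
    {"rx": 0,"ry": 0,"rz": 0,"dx": 0,"dy": 0,"dz": 0,"gripper": -1},
    {"rx": 0,"ry": 0,"rz": 0,"dx": 0,"dy": 0,"dz": 0,"gripper": 1},
    {"rx": 0,"ry": 0,"rz": 0,"dx": 0,"dy": 0,"dz": 0,"gripper": 1},
    {"rx": 0,"ry": 0,"rz": 0,"dx": 0,"dy": 0,"dz": 0,"gripper": 1},
    {"rx": 0,"ry": 0,"rz": 0,"dx": 0,"dy": 0,"dz": 0,"gripper": 1},
  ],
)

```text
time_s: 6.85
tool_pos: [584.5, -358.3, 13.6]
tool_rot: [3.132, -0.231, 0.002]
wrist_force: [0.2, 0.5, 0.1]
opening: 85.4
finger_force: 0.0
```

Emit:
apply_moves(
  commands=[
    {"rx": 0,"ry": 0,"rz": 0,"dx": 0,"dy": 0,"dz": 0.2,"gripper": 1},
    {"rx": 0,"ry": 0,"rz": 0,"dx": 0,"dy": 0,"dz": 0.5,"gripper": 1},
    {"rx": 0,"ry": 0,"rz": 0,"dx": 0,"dy": 0,"dz": 0.8,"gripper": 1},
    {"rx": 0,"ry": 0,"rz": 0,"dx": 0,"dy": 0,"dz": 1,"gripper": 1},
    {"rx": 0,"ry": 0,"rz": 0,"dx": 0,"dy": 0,"dz": 1,"gripper": 1},
  ],
)

```text
time_s: 7.27
tool_pos: [587.8, -360.8, 141.6]
tool_rot: [3.126, -0.23, 0.017]
wrist_force: [1.1, -0.6, 1.6]
opening: 85.4
finger_force: 0.0
```

```bash
python3 -c "
from h import *
wr('w5')"
```

```text
t 7.27 tcp [ 587.8 -360.8  141.6] yaw -0.1472 tilt [ 0.01   -0.0078] open 85.4 ff 0.0 F [ 1.1 -0.6  1.6] q6 1.05
blue ([70.0, 10.0], 807, [749.7, -216.1, 23.7, 3.0, 1.5], 43.0)
blue ([194.0, 21.0], 3931, [730.1, -301.4, 177.8, 1.7, -89.9], 40.9)
blue ([29.0, 192.0], 4369, [628.9, -109.3, 99.5, 61.6, -0.3], 31.1)
blue ([361.0, 315.0], 4194, [454.9, -387.4, 99.4, 59.6, 13.3], 31.4)
blue ([239.0, 327.0], 2114, [461.1, -260.1, 99.8, 36.7, -16.7], 31.2)
blue ([11.0, 373.0], 1030, [444.0, -10.4, 76.1, 20.1, -14.4], 30.5)
green ([314.0, 191.0], 6086, [585.4, -358.5, 98.5, 59.4, -8.4], 34.5)
mat ([313.0, 173.0], 571, [582.3, -357.4, 119.0, 79.5, -8.4], 2.6)
mat ([300.0, 159.0], 468, [582.3, -357.4, 108.7, 68.3, -8.5], 2.8)
```

Emit:
apply_moves(
  commands=[
    {"rx": 0,"ry": 0,"rz": 0.2,"dx": -0.25,"dy": -0.05,"dz": 0,"gripper": 1},
    {"rx": 0,"ry": 0,"rz": 0.4,"dx": -0.5,"dy": -0.1,"dz": 0,"gripper": 1},
    {"rx": 0,"ry": 0,"rz": 0.6,"dx": -0.75,"dy": -0.15,"dz": 0,"gripper": 1},
    {"rx": 0,"ry": 0,"rz": 0.75,"dx": -1,"dy": -0.2,"dz": -0.1,"gripper": 1},
  ],
)

```text
time_s: 7.65
tool_pos: [463.6, -382.6, 121.8]
tool_rot: [3.118, 0.366, 0.002]
wrist_force: [0.5, -1.1, 0.0]
opening: 85.4
finger_force: 0.0
```

Emit:
apply_moves(
  commands=[
    {"rx": 0,"ry": 0,"rz": 0,"dx": -0.07,"dy": -0.04,"dz": -0.3,"gripper": 1},
    {"rx": 0,"ry": 0,"rz": 0,"dx": -0.07,"dy": -0.04,"dz": -0.6,"gripper": 1},
    {"rx": 0,"ry": 0,"rz": 0,"dx": -0.07,"dy": -0.04,"dz": -0.6,"gripper": 1},
    {"rx": 0,"ry": 0,"rz": 0,"dx": -0.07,"dy": -0.04,"dz": -0.6,"gripper": 1},
    {"rx": 0,"ry": 0,"rz": 0,"dx": -0.07,"dy": -0.04,"dz": -0.6,"gripper": 1},
  ],
)

```text
time_s: 8.07
tool_pos: [456.4, -387.0, 49.8]
tool_rot: [3.121, 0.358, 0.0]
wrist_force: [0.3, -0.4, -0.1]
opening: 85.3
finger_force: 0.0
```

```bash
python3 -c "
from h import *
wr('w6')"
```

```text
t 8.07 tcp [ 456.4 -387.    49.8] yaw 0.2281 tilt [ 0.0003 -0.0002] open 85.3 ff 0.0 F [ 0.3 -0.4 -0.1] q6 0.51
blue ([75.0, 162.0], 16640, [463.9, -248.8, 100.5, 61.4, -16.7], 31.3)
blue ([316.0, 231.0], 13587, [454.2, -387.4, 100.3, 59.9, 13.3], 31.5)
green ([303.0, 51.0], 6942, [560.3, -354.8, 60.7, 51.0, 82.0], 34.5)
mat ([302.0, 74.0], 1396, [560.1, -353.9, 80.3, 75.0, 81.7], 2.6)
mat ([294.0, 88.0], 1618, [561.7, -354.4, 68.9, 67.6, 81.4], 2.5)
```

Emit:
apply_moves(
  commands=[
    {"rx": 0,"ry": 0,"rz": 0,"dx": -0.02,"dy": 0,"dz": -0.12,"gripper": 1},
    {"rx": 0,"ry": 0,"rz": 0,"dx": -0.02,"dy": 0,"dz": -0.24,"gripper": 1},
    {"rx": 0,"ry": 0,"rz": 0,"dx": -0.02,"dy": 0,"dz": -0.35,"gripper": 1},
    {"rx": 0,"ry": 0,"rz": 0,"dx": -0.02,"dy": 0,"dz": -0.35,"gripper": 1},
    {"rx": 0,"ry": 0,"rz": 0,"dx": -0.02,"dy": 0,"dz": -0.35,"gripper": -1},
  ],
)

```text
time_s: 8.53
tool_pos: [453.8, -386.7, 7.3]
tool_rot: [-3.121, -0.358, -0.0]
wrist_force: [-0.7, -0.2, 0.8]
opening: 75.6
finger_force: 0.0
```

Emit:
apply_moves(
  commands=[
    {"rx": 0,"ry": 0,"rz": 0,"dx": 0,"dy": 0,"dz": 0,"gripper": -1},
    {"rx": 0,"ry": 0,"rz": 0,"dx": 0,"dy": 0,"dz": 0,"gripper": -1},
    {"rx": 0,"ry": 0,"rz": 0,"dx": 0,"dy": 0,"dz": 0,"gripper": -1},
    {"rx": 0,"ry": 0,"rz": 0,"dx": 0,"dy": 0,"dz": 0,"gripper": -1},
  ],
)

```text
time_s: 8.87
tool_pos: [454.4, -387.8, 8.6]
tool_rot: [3.119, 0.357, 0.003]
wrist_force: [0.8, -0.9, 6.0]
opening: 58.7
finger_force: 67.2
```

```bash
python3 -c "
from h import *
R()"
```

```text
t 8.87 tcp [ 454.4 -387.8    8.6] yaw 0.2279 tilt [ 0.0021 -0.0021] open 58.7 ff 67.2 F [ 0.8 -0.9  6. ] q6 0.5
```

Emit:
apply_moves(
  commands=[
    {"rx": 0,"ry": 0,"rz": 0,"dx": 0,"dy": 0,"dz": 0.2,"gripper": -1},
    {"rx": 0,"ry": 0,"rz": 0,"dx": 0,"dy": 0,"dz": 0.45,"gripper": -1},
    {"rx": 0,"ry": 0,"rz": 0,"dx": 0,"dy": 0,"dz": 0.7,"gripper": -1},
    {"rx": 0,"ry": 0,"rz": 0,"dx": 0,"dy": 0,"dz": 0.85,"gripper": -1},
  ],
)

```text
time_s: 9.2
tool_pos: [454.1, -387.6, 112.0]
tool_rot: [3.119, 0.357, 0.003]
wrist_force: [1.0, -0.7, -1.2]
opening: 58.4
finger_force: 66.4
```

Emit:
apply_moves(
  commands=[
    {"rx": 0,"ry": 0,"rz": -0.01,"dx": 0.06,"dy": 0.2,"dz": 0,"gripper": -1},
    {"rx": 0,"ry": 0,"rz": -0.02,"dx": 0.14,"dy": 0.43,"dz": 0,"gripper": -1},
    {"rx": 0,"ry": 0,"rz": -0.03,"dx": 0.22,"dy": 0.68,"dz": 0,"gripper": -1},
    {"rx": 0,"ry": 0,"rz": -0.04,"dx": 0.3,"dy": 0.93,"dz": 0,"gripper": -1},
  ],
)

```text
time_s: 9.53
tool_pos: [489.1, -274.1, 108.8]
tool_rot: [-3.125, -0.324, 0.0]
wrist_force: [0.5, -0.5, -1.8]
opening: 58.5
finger_force: 66.3
```

Emit:
apply_moves(
  commands=[
    {"rx": 0,"ry": 0,"rz": -0.01,"dx": 0.08,"dy": 0.25,"dz": 0,"gripper": -1},
    {"rx": 0,"ry": 0,"rz": -0.02,"dx": 0.16,"dy": 0.5,"dz": 0,"gripper": -1},
    {"rx": 0,"ry": 0,"rz": -0.03,"dx": 0.24,"dy": 0.75,"dz": 0,"gripper": -1},
    {"rx": 0,"ry": 0,"rz": -0.04,"dx": 0.32,"dy": 1,"dz": 0,"gripper": -1},
  ],
)

```text
time_s: 9.87
tool_pos: [527.6, -153.6, 108.7]
tool_rot: [-3.128, -0.294, 0.001]
wrist_force: [1.4, 0.6, -2.1]
opening: 58.7
finger_force: 66.3
```

Emit:
apply_moves(
  commands=[
    {"rx": 0,"ry": 0,"rz": -0.01,"dx": 0.08,"dy": 0.25,"dz": 0,"gripper": -1},
    {"rx": 0,"ry": 0,"rz": -0.02,"dx": 0.16,"dy": 0.5,"dz": 0,"gripper": -1},
    {"rx": 0,"ry": 0,"rz": -0.03,"dx": 0.24,"dy": 0.75,"dz": 0,"gripper": -1},
    {"rx": 0,"ry": 0,"rz": -0.04,"dx": 0.32,"dy": 1,"dz": 0,"gripper": -1},
  ],
)

```text
time_s: 10.2
tool_pos: [566.0, -33.6, 108.7]
tool_rot: [-3.13, -0.263, 0.001]
wrist_force: [0.3, 0.0, -1.9]
opening: 58.4
finger_force: 66.3
```

Emit:
apply_moves(
  commands=[
    {"rx": 0,"ry": 0,"rz": -0.01,"dx": 0.08,"dy": 0.24,"dz": 0,"gripper": -1},
    {"rx": 0,"ry": 0,"rz": -0.02,"dx": 0.16,"dy": 0.47,"dz": 0,"gripper": -1},
    {"rx": 0,"ry": 0,"rz": -0.03,"dx": 0.24,"dy": 0.7,"dz": 0,"gripper": -1},
    {"rx": 0,"ry": 0,"rz": -0.03,"dx": 0.25,"dy": 0.78,"dz": -0.2,"gripper": -1},
    {"rx": 0,"ry": 0,"rz": -0.03,"dx": 0.25,"dy": 0.78,"dz": -0.3,"gripper": -1},
  ],
)

```text
time_s: 10.62
tool_pos: [595.9, 61.1, 71.6]
tool_rot: [-3.131, -0.245, 0.001]
wrist_force: [-0.8, -0.5, -2.8]
opening: 58.8
finger_force: 66.2
```

Emit:
apply_moves(
  commands=[
    {"rx": 0,"ry": 0,"rz": 0,"dx": 0,"dy": 0,"dz": 0,"gripper": -1},
    {"rx": 0,"ry": 0,"rz": 0,"dx": 0,"dy": 0,"dz": 0,"gripper": -1},
    {"rx": 0,"ry": 0,"rz": 0,"dx": 0,"dy": 0,"dz": 0,"gripper": -1},
  ],
)

```text
time_s: 10.87
tool_pos: [596.1, 57.3, 73.2]
tool_rot: [3.132, 0.238, -0.0]
wrist_force: [-0.0, 0.7, -1.8]
opening: 59.0
finger_force: 42.5
```

```bash
python3 -c "
from h import *
SP[0]=(*SP[0][:3],(20,130))
im,w=wr('w7')
m=(w[...,2]>11)&(w[...,2]<20)&(abs(w[...,0]-600)<90)&(abs(w[...,1]-65)<70)
print('plate',rect(w[m][:,:2]),m.sum())
"
```

```text
t 10.87 tcp [596.1  57.3  73.2] yaw 0.1517 tilt [-0.0001 -0.0003] open 59.0 ff 42.5 F [-0.   0.7 -1.8] q6 1.38
blue ([579.0, 205.0], 11057, [628.8, -107.2, 99.3, 62.0, 0.4], 31.6)
blue ([318.0, 256.0], 20729, [559.7, 46.0, 181.8, 69.3, 15.4], 96.3)
orange ([558.0, 10.0], 1425, [734.7, -43.2, 39.5, 8.2, -88.3], 41.9)
plate [644.2, 65.5, 90.4, 35.4, -80.9] 6452
```

Emit:
apply_moves(
  commands=[
    {"rx": 0,"ry": 0,"rz": 0,"dx": 0,"dy": 0.01,"dz": -0.2,"gripper": -1},
    {"rx": 0,"ry": 0,"rz": 0,"dx": 0.01,"dy": 0.01,"dz": -0.35,"gripper": -1},
    {"rx": 0,"ry": 0,"rz": 0,"dx": 0.01,"dy": 0.01,"dz": -0.35,"gripper": -1},
    {"rx": 0,"ry": 0,"rz": 0,"dx": 0.01,"dy": 0.01,"dz": -0.35,"gripper": -1},
  ],
)

```text
time_s: 11.25
tool_pos: [596.8, 58.8, 30.8]
tool_rot: [-3.132, -0.238, 0.002]
wrist_force: [-0.2, -0.5, -1.9]
opening: 58.4
finger_force: 71.4
```

```bash
python3 -c "
from h import *
im,d,p=grab('wrist');w=world(d,p);R()
m=cv2.inRange(cv2.cvtColor(im,cv2.COLOR_BGR2HSV),(100,120,50),(125,255,255))>0
m&=(abs(w[...,0]-597)<75)&(abs(w[...,1]-58)<60)&(w[...,2]>30)
q=w[m]; print(np.percentile(q[:,2],[5,25,50,75,95]),rect(q[:,:2]))
cv2.imwrite('pics/w8.png',im)"
```

```text
t 11.3 tcp [597.9  58.9  32. ] yaw 0.1519 tilt [ 0.0009 -0.0001] open 58.5 ff 71.4 F [-0.   0.9 -1.3] q6 1.39
[52.47251774 53.28592804 53.69607259 54.09006198 54.67775559] [598.4, 58.9, 97.7, 62.4, 8.9]
```

View pics/w8.png

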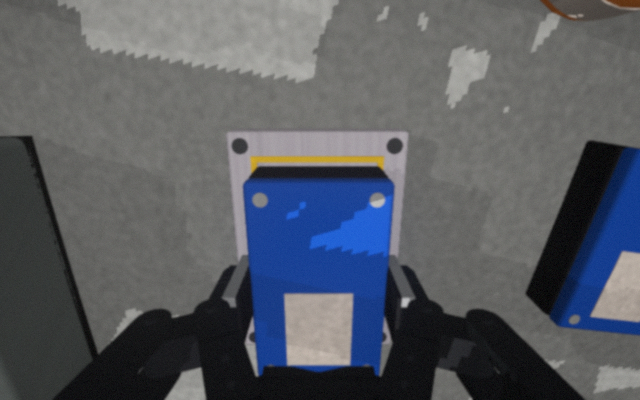

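The held case sits level over the plate. The yellow outline shows beyond it at (318,160), parallel to it, and the case slipped only about 1.5 mm. I'm lowering and releasing it.

Emit:
apply_moves(
  commands=[
    {"rx": 0,"ry": 0,"rz": 0,"dx": -0.01,"dy": 0,"dz": -0.03,"gripper": -1},
    {"rx": 0,"ry": 0,"rz": 0,"dx": -0.01,"dy": 0,"dz": -0.045,"gripper": -1},
    {"rx": 0,"ry": 0,"rz": 0,"dx": -0.01,"dy": 0,"dz": -0.045,"gripper": -1},
    {"rx": 0,"ry": 0,"rz": 0,"dx": -0.01,"dy": 0,"dz": -0.045,"gripper": -1},
  ],
)

```text
time_s: 11.63
tool_pos: [596.4, 59.6, 26.0]
tool_rot: [3.132, 0.24, 0.001]
wrist_force: [0.1, 0.3, -1.6]
opening: 58.6
finger_force: 71.4
```

Emit:
apply_moves(
  commands=[
    {"rx": 0,"ry": 0,"rz": 0,"dx": 0,"dy": 0,"dz": 0,"gripper": 1},
    {"rx": 0,"ry": 0,"rz": 0,"dx": 0,"dy": 0,"dz": 0,"gripper": 1},
    {"rx": 0,"ry": 0,"rz": 0,"dx": 0,"dy": 0,"dz": 0,"gripper": 1},
    {"rx": 0,"ry": 0,"rz": 0,"dx": 0,"dy": 0,"dz": 0,"gripper": 1},
  ],
)

```text
time_s: 11.97
tool_pos: [596.5, 59.6, 25.9]
tool_rot: [3.132, 0.24, 0.001]
wrist_force: [0.5, -0.1, 1.1]
opening: 85.2
finger_force: 0.0
```

Emit:
apply_moves(
  commands=[
    {"rx": 0,"ry": 0,"rz": 0,"dx": 0,"dy": 0,"dz": 0.2,"gripper": 1},
    {"rx": 0,"ry": 0,"rz": 0,"dx": 0,"dy": 0,"dz": 0.5,"gripper": 1},
    {"rx": 0,"ry": 0,"rz": 0,"dx": 0,"dy": 0,"dz": 0.8,"gripper": 1},
    {"rx": 0,"ry": 0,"rz": 0,"dx": 0,"dy": 0,"dz": 1,"gripper": 1},
    {"rx": 0,"ry": 0,"rz": 0,"dx": 0,"dy": 0,"dz": 1,"gripper": 1},
  ],
)

```text
time_s: 12.38
tool_pos: [600.5, 59.6, 153.0]
tool_rot: [3.131, 0.24, 0.018]
wrist_force: [1.0, -0.2, 0.7]
opening: 85.6
finger_force: 0.0
```

```bash
python3 -c "
from h import *
im,w=wr('w9')
m=(w[...,2]>11)&(w[...,2]<20)&(abs(w[...,0]-600)<90)&(abs(w[...,1]-65)<70)
print('plate',rect(w[m][:,:2]),m.sum())
"
```

```text
t 12.38 tcp [600.5  59.6 153. ] yaw 0.153 tilt [ 0.0117 -0.0003] open 85.6 ff 0.0 F [ 1.  -0.2  0.7] q6 1.39
blue ([511.0, 182.0], 6023, [628.6, -107.2, 99.8, 61.3, 0.6], 31.6)
blue ([317.0, 192.0], 6310, [597.2, 58.8, 98.9, 59.3, 8.7], 47.5)
blue ([341.0, 335.0], 3166, [440.8, 13.5, 95.2, 59.8, -15.0], 31.3)
blue ([595.0, 339.0], 2392, [480.5, -252.5, 67.0, 61.5, -15.9], 31.6)
orange ([467.0, 30.0], 1203, [742.6, -33.6, 54.1, 18.0, 63.4], 42.8)
plate [597.3, 58.3, 130.0, 90.3, 8.8] 4894
```

Emit:
apply_moves(
  commands=[
    {"rx": 0,"ry": 0,"rz": -0.05,"dx": 0.04,"dy": -0.25,"dz": 0,"gripper": 1},
    {"rx": 0,"ry": 0,"rz": -0.1,"dx": 0.08,"dy": -0.5,"dz": 0,"gripper": 1},
    {"rx": 0,"ry": 0,"rz": -0.15,"dx": 0.13,"dy": -0.7,"dz": 0,"gripper": 1},
  ],
)

```text
time_s: 12.68
tool_pos: [610.7, -25.5, 143.9]
tool_rot: [3.139, 0.122, -0.004]
wrist_force: [-0.1, 0.7, 0.3]
opening: 85.3
finger_force: 0.0
```

Emit:
apply_moves(
  commands=[
    {"rx": 0,"ry": 0,"rz": -0.08,"dx": 0.08,"dy": -0.35,"dz": -0.2,"gripper": 1},
    {"rx": 0,"ry": 0,"rz": -0.14,"dx": 0.13,"dy": -0.69,"dz": -0.5,"gripper": 1},
    {"rx": 0,"ry": 0,"rz": -0.14,"dx": 0.13,"dy": -0.69,"dz": -0.75,"gripper": 1},
    {"rx": 0,"ry": 0,"rz": -0.14,"dx": 0.13,"dy": -0.69,"dz": -0.75,"gripper": 1},
    {"rx": 0,"ry": 0,"rz": -0.14,"dx": 0.13,"dy": -0.69,"dz": -0.75,"gripper": 1},
  ],
)

```text
time_s: 13.1
tool_pos: [623.2, -107.1, 50.0]
tool_rot: [-3.138, -0.009, 0.015]
wrist_force: [-0.9, -0.1, -0.8]
opening: 85.2
finger_force: 0.0
```

Emit:
apply_moves(
  commands=[
    {"rx": 0,"ry": 0,"rz": 0,"dx": 0,"dy": 0,"dz": 0,"gripper": 1},
    {"rx": 0,"ry": 0,"rz": 0,"dx": 0,"dy": 0,"dz": 0,"gripper": 1},
  ],
)

```text
time_s: 13.27
tool_pos: [628.5, -106.4, 57.1]
tool_rot: [3.141, 0.014, 0.004]
wrist_force: [0.4, -1.3, 0.4]
opening: 85.3
finger_force: 0.0
```

```bash
python3 -c "
from h import *
wr('w10')"
```

```text
t 13.27 tcp [ 628.5 -106.4   57.1] yaw 0.0089 tilt [ 0.0023 -0.0003] open 85.3 ff 0.0 F [ 0.4 -1.3  0.4] q6 1.27
blue ([562.0, 34.0], 4107, [732.1, -238.3, 70.9, 25.0, 67.5], 41.0)
blue ([319.0, 222.0], 12661, [629.0, -107.7, 99.6, 59.7, 0.4], 31.5)
blue ([40.0, 280.0], 8587, [597.0, 57.5, 100.4, 60.7, 8.1], 47.2)
mat ([608.0, 276.0], 837, [585.4, -318.4, 113.8, 7.9, -6.7], 2.3)
mat ([613.0, 292.0], 849, [577.5, -325.7, 91.9, 14.6, -2.8], 2.8)
orange ([196.0, 31.0], 1467, [737.8, -49.3, 44.7, 13.2, -77.4], 43.5)
```

Emit:
apply_moves(
  commands=[
    {"rx": 0,"ry": 0,"rz": 0,"dx": 0,"dy": -0.01,"dz": -0.14,"gripper": 1},
    {"rx": 0,"ry": 0,"rz": 0,"dx": 0,"dy": -0.01,"dz": -0.28,"gripper": 1},
    {"rx": 0,"ry": 0,"rz": 0,"dx": 0,"dy": -0.01,"dz": -0.41,"gripper": 1},
    {"rx": 0,"ry": 0,"rz": 0,"dx": 0,"dy": -0.01,"dz": -0.41,"gripper": 1},
    {"rx": 0,"ry": 0,"rz": 0,"dx": 0,"dy": -0.01,"dz": -0.41,"gripper": -1},
  ],
)

```text
time_s: 13.73
tool_pos: [627.7, -107.6, 7.2]
tool_rot: [3.142, 0.014, 0.001]
wrist_force: [-0.2, -0.3, -0.1]
opening: 75.2
finger_force: 0.0
```

Emit:
apply_moves(
  commands=[
    {"rx": 0,"ry": 0,"rz": 0,"dx": 0,"dy": 0,"dz": 0,"gripper": -1},
    {"rx": 0,"ry": 0,"rz": 0,"dx": 0,"dy": 0,"dz": 0,"gripper": -1},
    {"rx": 0,"ry": 0,"rz": 0,"dx": 0,"dy": 0,"dz": 0,"gripper": -1},
    {"rx": 0,"ry": 0,"rz": 0,"dx": 0,"dy": 0,"dz": 0,"gripper": -1},
  ],
)

```text
time_s: 14.07
tool_pos: [629.3, -108.6, 9.0]
tool_rot: [3.141, 0.013, 0.006]
wrist_force: [-0.6, 0.9, 7.1]
opening: 58.3
finger_force: 67.6
```

Emit:
apply_moves(
  commands=[
    {"rx": 0,"ry": 0,"rz": 0,"dx": 0,"dy": 0,"dz": 0.2,"gripper": -1},
    {"rx": 0,"ry": 0,"rz": 0,"dx": 0,"dy": 0,"dz": 0.45,"gripper": -1},
    {"rx": 0,"ry": 0,"rz": 0,"dx": 0,"dy": 0,"dz": 0.7,"gripper": -1},
    {"rx": 0,"ry": 0,"rz": 0,"dx": 0,"dy": 0,"dz": 0.85,"gripper": -1},
  ],
)

```text
time_s: 14.4
tool_pos: [628.8, -108.8, 112.2]
tool_rot: [3.14, 0.012, 0.006]
wrist_force: [1.6, -1.0, -1.3]
opening: 58.5
finger_force: 66.6
```

Emit:
apply_moves(
  commands=[
    {"rx": 0,"ry": 0,"rz": 0.05,"dx": -0.04,"dy": 0.2,"dz": 0,"gripper": -1},
    {"rx": 0,"ry": 0,"rz": 0.1,"dx": -0.08,"dy": 0.45,"dz": 0,"gripper": -1},
    {"rx": 0,"ry": 0,"rz": 0.15,"dx": -0.13,"dy": 0.7,"dz": 0,"gripper": -1},
  ],
)

```text
time_s: 14.65
tool_pos: [612.0, -24.3, 109.5]
tool_rot: [3.139, 0.129, 0.003]
wrist_force: [0.2, 0.5, -3.3]
opening: 58.9
finger_force: 66.5
```

Emit:
apply_moves(
  commands=[
    {"rx": 0,"ry": 0,"rz": 0.05,"dx": -0.04,"dy": 0.25,"dz": 0,"gripper": -1},
    {"rx": 0,"ry": 0,"rz": 0.1,"dx": -0.08,"dy": 0.5,"dz": -0.1,"gripper": -1},
    {"rx": 0,"ry": 0,"rz": 0.14,"dx": -0.13,"dy": 0.68,"dz": -0.3,"gripper": -1},
    {"rx": 0,"ry": 0,"rz": 0.14,"dx": -0.13,"dy": 0.68,"dz": -0.3,"gripper": -1},
    {"rx": 0,"ry": 0,"rz": 0.14,"dx": -0.13,"dy": 0.68,"dz": -0.3,"gripper": -1},
  ],
)

```text
time_s: 15.07
tool_pos: [594.1, 58.5, 70.7]
tool_rot: [-3.132, -0.244, 0.006]
wrist_force: [0.5, -1.2, -1.6]
opening: 58.6
finger_force: 66.5
```

Emit:
apply_moves(
  commands=[
    {"rx": 0,"ry": 0,"rz": 0,"dx": 0,"dy": 0,"dz": 0,"gripper": -1},
    {"rx": 0,"ry": 0,"rz": 0,"dx": 0,"dy": 0,"dz": 0,"gripper": -1},
    {"rx": 0,"ry": 0,"rz": 0,"dx": 0,"dy": 0,"dz": 0,"gripper": -1},
  ],
)

```text
time_s: 15.32
tool_pos: [597.4, 56.0, 73.6]
tool_rot: [3.132, 0.237, 0.004]
wrist_force: [-0.2, 0.7, -2.7]
opening: 58.9
finger_force: 66.6
```

```bash
cat >> h.py <<'E'
def held(zmin):
    R(); im,d,p=grab('wrist');w=world(d,p)
    m=cv2.inRange(cv2.cvtColor(im,cv2.COLOR_BGR2HSV),(100,120,50),(125,255,255))>0
    m&=(abs(w[...,0]-597)<75)&(abs(w[...,1]-58)<60)&(w[...,2]>zmin)
    q=w[m]; print(np.percentile(q[:,2],[5,25,50,75,95]).round(1),rect(q[:,:2])); return im,w
E
python3 -c "
from h import *
held(75)"
```

```text
t 15.32 tcp [597.4  56.   73.6] yaw 0.1513 tilt [ 0.0023 -0.0003] open 58.9 ff 66.6 F [-0.2  0.7 -2.7] q6 1.38
[94.9 95.7 96.1 96.5 97.1] [598.4, 56.3, 98.1, 62.8, 7.9]
```

Emit:
apply_moves(
  commands=[
    {"rx": 0,"ry": 0,"rz": 0,"dx": -0.01,"dy": 0.02,"dz": -0.05,"gripper": -1},
    {"rx": 0,"ry": 0,"rz": 0,"dx": -0.01,"dy": 0.02,"dz": -0.1,"gripper": -1},
    {"rx": 0,"ry": 0,"rz": 0,"dx": -0.01,"dy": 0.02,"dz": -0.12,"gripper": -1},
    {"rx": 0,"ry": 0,"rz": 0,"dx": -0.01,"dy": 0.02,"dz": -0.135,"gripper": -1},
    {"rx": 0,"ry": 0,"rz": 0,"dx": -0.01,"dy": 0.02,"dz": -0.135,"gripper": -1},
  ],
)

```text
time_s: 15.78
tool_pos: [594.8, 59.4, 56.9]
tool_rot: [3.132, 0.24, -0.001]
wrist_force: [-4.8, -0.4, 8.1]
opening: 58.6
finger_force: 67.6
```

Emit:
apply_moves(
  commands=[
    {"rx": 0,"ry": 0,"rz": 0,"dx": 0,"dy": 0,"dz": 0,"gripper": -1},
    {"rx": 0,"ry": 0,"rz": 0,"dx": 0,"dy": 0,"dz": 0,"gripper": -1},
  ],
)

```text
time_s: 15.95
tool_pos: [594.9, 59.4, 56.9]
tool_rot: [3.132, 0.24, -0.001]
wrist_force: [-4.3, -0.1, 7.4]
opening: 58.8
finger_force: 67.6
```

```bash
python3 -c "
from h import *
held(65)"
```

```text
t 15.95 tcp [594.9  59.4  56.9] yaw 0.1528 tilt [-0.0005 -0.0003] open 58.8 ff 67.6 F [-4.3 -0.1  7.4] q6 1.39
[78.3 79.1 79.5 79.9 80.5] [595.9, 59.7, 97.9, 62.5, 8.5]
```

Emit:
apply_moves(
  commands=[
    {"rx": 0,"ry": 0,"rz": 0,"dx": 0,"dy": 0,"dz": 0,"gripper": 1},
    {"rx": 0,"ry": 0,"rz": 0,"dx": 0,"dy": 0,"dz": 0,"gripper": 1},
    {"rx": 0,"ry": 0,"rz": 0,"dx": 0,"dy": 0,"dz": 0,"gripper": 1},
    {"rx": 0,"ry": 0,"rz": 0,"dx": 0,"dy": 0,"dz": 0,"gripper": 1},
  ],
)

```text
time_s: 16.33
tool_pos: [595.0, 59.6, 55.9]
tool_rot: [-3.132, -0.24, 0.0]
wrist_force: [-0.4, -0.2, -0.4]
opening: 85.0
finger_force: 0.0
```

Emit:
apply_moves(
  commands=[
    {"rx": 0,"ry": 0,"rz": 0,"dx": 0,"dy": 0,"dz": 0.2,"gripper": 1},
    {"rx": 0,"ry": 0,"rz": 0,"dx": 0,"dy": 0,"dz": 0.5,"gripper": 1},
    {"rx": 0,"ry": 0,"rz": 0,"dx": 0,"dy": 0,"dz": 0.8,"gripper": 1},
    {"rx": 0,"ry": 0,"rz": 0,"dx": 0,"dy": 0,"dz": 0.95,"gripper": 1},
    {"rx": 0,"ry": 0,"rz": 0,"dx": 0,"dy": 0,"dz": 0.95,"gripper": 1},
  ],
)

```text
time_s: 16.75
tool_pos: [598.6, 59.5, 176.4]
tool_rot: [3.131, 0.24, 0.016]
wrist_force: [0.4, -0.0, 0.2]
opening: 85.5
finger_force: 0.0
```

```bash
python3 -c "
from h import *
SP[0]=(*SP[0][:3],(20,100))
wr('w11')"
```

```text
t 16.75 tcp [598.6  59.5 176.4] yaw 0.1529 tilt [ 0.0101 -0.0003] open 85.5 ff 0.0 F [ 0.4 -0.   0.2] q6 1.39
blue ([317.0, 140.0], 390, [644.9, 66.4, 57.5, 2.3, -81.0], 47.2)
blue ([318.0, 195.0], 6807, [595.0, 58.3, 100.1, 59.8, 9.3], 79.5)
blue ([338.0, 324.0], 3293, [438.0, 14.2, 100.2, 59.7, -15.0], 31.4)
blue ([578.0, 323.0], 2187, [481.0, -252.8, 66.0, 61.7, -16.1], 31.6)
orange ([455.0, 31.0], 999, [743.7, -32.8, 55.9, 19.6, 59.9], 43.1)
```

Emit:
apply_moves(
  commands=[
    {"rx": 0,"ry": 0,"rz": -0.2,"dx": -0.25,"dy": -0.08,"dz": 0,"gripper": 1},
    {"rx": 0,"ry": 0,"rz": -0.4,"dx": -0.5,"dy": -0.16,"dz": 0,"gripper": 1},
    {"rx": 0,"ry": 0,"rz": -0.42,"dx": -0.66,"dy": -0.19,"dz": 0,"gripper": 1},
  ],
)

```text
time_s: 17.05
tool_pos: [512.3, 36.3, 167.3]
tool_rot: [3.14, -0.098, -0.009]
wrist_force: [-0.1, -0.5, -0.2]
opening: 85.5
finger_force: 0.0
```

Emit:
apply_moves(
  commands=[
    {"rx": 0,"ry": 0,"rz": -0.2,"dx": -0.33,"dy": -0.1,"dz": -0.2,"gripper": 1},
    {"rx": 0,"ry": 0,"rz": -0.41,"dx": -0.66,"dy": -0.19,"dz": -0.5,"gripper": 1},
    {"rx": 0,"ry": 0,"rz": -0.41,"dx": -0.66,"dy": -0.19,"dz": -0.8,"gripper": 1},
    {"rx": 0,"ry": 0,"rz": -0.41,"dx": -0.66,"dy": -0.19,"dz": -0.9,"gripper": 1},
    {"rx": 0,"ry": 0,"rz": -0.41,"dx": -0.66,"dy": -0.19,"dz": -0.9,"gripper": 1},
  ],
)

```text
time_s: 17.47
tool_pos: [429.9, 14.6, 56.0]
tool_rot: [-3.114, 0.412, 0.019]
wrist_force: [-1.5, -0.5, -0.2]
opening: 85.4
finger_force: 0.0
```

Emit:
apply_moves(
  commands=[
    {"rx": 0,"ry": 0,"rz": 0,"dx": 0,"dy": 0,"dz": 0,"gripper": 1},
    {"rx": 0,"ry": 0,"rz": 0,"dx": 0,"dy": 0,"dz": 0,"gripper": 1},
  ],
)

```text
time_s: 17.63
tool_pos: [437.7, 13.9, 62.9]
tool_rot: [-3.115, 0.411, -0.002]
wrist_force: [0.4, -0.4, -0.1]
opening: 85.3
finger_force: 0.0
```

```bash
python3 -c "
from h import *
wr('w12')"
```

```text
t 17.63 tcp [437.7  13.9  62.9] yaw -0.2621 tilt [ 0.0011 -0.0001] open 85.3 ff 0.0 F [ 0.4 -0.4 -0.1] q6 1.68
blue ([317.0, 220.0], 11930, [437.8, 14.2, 99.4, 59.5, -15.2], 31.5)
orange ([566.0, 156.0], 7134, [452.0, -124.1, 70.3, 16.9, 16.8], 54.6)
```

Emit:
apply_moves(
  commands=[
    {"rx": 0,"ry": 0,"rz": 0,"dx": 0,"dy": 0,"dz": -0.15,"gripper": 1},
    {"rx": 0,"ry": 0,"rz": 0,"dx": 0,"dy": 0,"dz": -0.3,"gripper": 1},
    {"rx": 0,"ry": 0,"rz": 0,"dx": 0,"dy": 0,"dz": -0.45,"gripper": 1},
    {"rx": 0,"ry": 0,"rz": 0,"dx": 0,"dy": 0,"dz": -0.45,"gripper": 1},
    {"rx": 0,"ry": 0,"rz": 0,"dx": 0,"dy": 0,"dz": -0.45,"gripper": -1},
  ],
)

```text
time_s: 18.1
tool_pos: [437.2, 14.1, 8.7]
tool_rot: [-3.115, 0.41, 0.0]
wrist_force: [0.1, 0.2, 0.9]
opening: 75.5
finger_force: 0.0
```

Emit:
apply_moves(
  commands=[
    {"rx": 0,"ry": 0,"rz": 0,"dx": 0,"dy": 0,"dz": 0,"gripper": -1},
    {"rx": 0,"ry": 0,"rz": 0,"dx": 0,"dy": 0,"dz": 0,"gripper": -1},
    {"rx": 0,"ry": 0,"rz": 0,"dx": 0,"dy": 0,"dz": 0,"gripper": -1},
    {"rx": 0,"ry": 0,"rz": 0,"dx": 0,"dy": 0,"dz": 0,"gripper": -1},
  ],
)

```text
time_s: 18.43
tool_pos: [438.7, 13.8, 10.2]
tool_rot: [-3.115, 0.41, -0.006]
wrist_force: [-1.1, -0.4, 7.2]
opening: 58.6
finger_force: 65.4
```

Emit:
apply_moves(
  commands=[
    {"rx": 0,"ry": 0,"rz": 0,"dx": 0,"dy": 0,"dz": 0.2,"gripper": -1},
    {"rx": 0,"ry": 0,"rz": 0,"dx": 0,"dy": 0,"dz": 0.45,"gripper": -1},
    {"rx": 0,"ry": 0,"rz": 0,"dx": 0,"dy": 0,"dz": 0.7,"gripper": -1},
    {"rx": 0,"ry": 0,"rz": 0,"dx": 0,"dy": 0,"dz": 0.95,"gripper": -1},
  ],
)

```text
time_s: 18.77
tool_pos: [436.3, 14.0, 123.9]
tool_rot: [-3.115, 0.411, -0.001]
wrist_force: [0.5, 0.1, -0.7]
opening: 58.6
finger_force: 65.3
```

Emit:
apply_moves(
  commands=[
    {"rx": 0,"ry": 0,"rz": 0.12,"dx": 0.18,"dy": 0.05,"dz": 0.02,"gripper": -1},
    {"rx": 0,"ry": 0,"rz": 0.27,"dx": 0.42,"dy": 0.12,"dz": 0.04,"gripper": -1},
    {"rx": 0,"ry": 0,"rz": 0.42,"dx": 0.66,"dy": 0.19,"dz": 0.06,"gripper": -1},
  ],
)

```text
time_s: 19.02
tool_pos: [517.5, 36.9, 131.6]
tool_rot: [3.14, -0.077, 0.006]
wrist_force: [-0.5, -0.8, -0.7]
opening: 58.7
finger_force: 65.4
```

Emit:
apply_moves(
  commands=[
    {"rx": 0,"ry": 0,"rz": 0.15,"dx": 0.25,"dy": 0.07,"dz": 0,"gripper": -1},
    {"rx": 0,"ry": 0,"rz": 0.3,"dx": 0.5,"dy": 0.14,"dz": 0,"gripper": -1},
    {"rx": 0,"ry": 0,"rz": 0.41,"dx": 0.66,"dy": 0.18,"dz": 0,"gripper": -1},
    {"rx": 0,"ry": 0,"rz": 0.41,"dx": 0.66,"dy": 0.18,"dz": -0.1,"gripper": -1},
    {"rx": 0,"ry": 0,"rz": 0.41,"dx": 0.66,"dy": 0.18,"dz": -0.2,"gripper": -1},
  ],
)

```text
time_s: 19.43
tool_pos: [596.1, 58.6, 105.7]
tool_rot: [3.132, 0.239, 0.003]
wrist_force: [0.0, 1.0, -2.3]
opening: 58.8
finger_force: 65.4
```

Emit:
apply_moves(
  commands=[
    {"rx": 0,"ry": 0,"rz": 0,"dx": 0,"dy": 0,"dz": 0,"gripper": -1},
    {"rx": 0,"ry": 0,"rz": 0,"dx": 0,"dy": 0,"dz": 0,"gripper": -1},
    {"rx": 0,"ry": 0,"rz": 0,"dx": 0,"dy": 0,"dz": 0,"gripper": -1},
  ],
)

```text
time_s: 19.68
tool_pos: [593.8, 58.1, 105.0]
tool_rot: [-3.132, -0.239, 0.002]
wrist_force: [-0.1, 0.1, -1.5]
opening: 58.6
finger_force: 65.4
```

```bash
python3 -c "
from h import *
held(105)"
```

```text
t 19.68 tcp [593.8  58.1 105. ] yaw 0.152 tilt [-0.0013 -0.    ] open 58.6 ff 65.4 F [-0.1  0.1 -1.5] q6 1.38
[124.9 125.8 126.2 126.6 127.2] [594.0, 57.7, 97.4, 61.7, 8.7]
```

Emit:
apply_moves(
  commands=[
    {"rx": 0,"ry": 0,"rz": 0,"dx": 0.02,"dy": 0,"dz": -0.05,"gripper": -1},
    {"rx": 0,"ry": 0,"rz": 0,"dx": 0.025,"dy": 0,"dz": -0.09,"gripper": -1},
    {"rx": 0,"ry": 0,"rz": 0,"dx": 0.025,"dy": 0,"dz": -0.11,"gripper": -1},
    {"rx": 0,"ry": 0,"rz": 0,"dx": 0.025,"dy": 0,"dz": -0.12,"gripper": -1},
    {"rx": 0,"ry": 0,"rz": 0,"dx": 0.025,"dy": 0,"dz": -0.12,"gripper": -1},
  ],
)

```text
time_s: 20.15
tool_pos: [597.7, 58.4, 90.6]
tool_rot: [-3.132, -0.24, 0.001]
wrist_force: [0.8, 0.3, -1.4]
opening: 58.8
finger_force: 65.5
```

Emit:
apply_moves(
  commands=[
    {"rx": 0,"ry": 0,"rz": 0,"dx": 0,"dy": 0,"dz": 0,"gripper": -1},
    {"rx": 0,"ry": 0,"rz": 0,"dx": 0,"dy": 0,"dz": 0,"gripper": -1},
  ],
)

```text
time_s: 20.32
tool_pos: [598.0, 58.4, 91.0]
tool_rot: [-3.132, -0.24, -0.0]
wrist_force: [0.6, 0.6, -1.6]
opening: 58.5
finger_force: 65.5
```

```bash
python3 -c "
from h import *
held(98)"
```

```text
t 20.32 tcp [598.   58.4  91. ] yaw 0.1528 tilt [0.0002 0.    ] open 58.5 ff 65.5 F [ 0.6  0.6 -1.6] q6 1.38
[110.9 111.8 112.2 112.6 113.2] [598.3, 57.5, 97.7, 61.4, 9.4]
```

Emit:
apply_moves(
  commands=[
    {"rx": 0,"ry": 0,"rz": 0,"dx": -0.01,"dy": 0,"dz": -0.01,"gripper": -1},
    {"rx": 0,"ry": 0,"rz": 0,"dx": -0.01,"dy": 0,"dz": -0.01,"gripper": -1},
    {"rx": 0,"ry": 0,"rz": 0,"dx": -0.01,"dy": 0,"dz": -0.01,"gripper": -1},
  ],
)

```text
time_s: 20.62
tool_pos: [597.3, 58.4, 90.2]
tool_rot: [3.132, 0.24, 0.002]
wrist_force: [1.3, 0.2, 1.7]
opening: 58.7
finger_force: 65.5
```

Emit:
apply_moves(
  commands=[
    {"rx": 0,"ry": 0,"rz": 0,"dx": 0,"dy": 0,"dz": 0,"gripper": 1},
    {"rx": 0,"ry": 0,"rz": 0,"dx": 0,"dy": 0,"dz": 0,"gripper": 1},
    {"rx": 0,"ry": 0,"rz": 0,"dx": 0,"dy": 0,"dz": 0,"gripper": 1},
    {"rx": 0,"ry": 0,"rz": 0,"dx": 0,"dy": 0,"dz": 0,"gripper": 1},
  ],
)

```text
time_s: 20.95
tool_pos: [596.6, 58.4, 89.6]
tool_rot: [-3.132, -0.24, 0.001]
wrist_force: [0.2, -0.3, 0.5]
opening: 85.4
finger_force: 0.0
```

Emit:
apply_moves(
  commands=[
    {"rx": 0,"ry": 0,"rz": 0,"dx": 0,"dy": 0,"dz": 0.2,"gripper": 1},
    {"rx": 0,"ry": 0,"rz": 0,"dx": 0,"dy": 0,"dz": 0.5,"gripper": 1},
    {"rx": 0,"ry": 0,"rz": 0,"dx": 0,"dy": 0,"dz": 0.8,"gripper": 1},
    {"rx": 0,"ry": 0,"rz": 0,"dx": 0,"dy": 0,"dz": 0.85,"gripper": 1},
    {"rx": 0,"ry": 0,"rz": 0,"dx": 0,"dy": 0,"dz": 0.85,"gripper": 1},
  ],
)

```text
time_s: 21.37
tool_pos: [599.2, 58.4, 196.0]
tool_rot: [3.132, 0.24, 0.012]
wrist_force: [1.0, -0.1, -0.4]
opening: 85.1
finger_force: 0.0
```

```bash
python3 -c "
from h import *
held(98)"
```

```text
t 21.37 tcp [599.2  58.4 196. ] yaw 0.1529 tilt [ 0.0076 -0.0002] open 85.1 ff 0.0 F [ 1.  -0.1 -0.4] q6 1.38
[110.2 111.1 111.5 112.  112.6] [595.8, 57.2, 100.0, 59.5, 8.7]
```

Emit:
apply_moves(
  commands=[
    {"rx": 0,"ry": 0,"rz": -0.1,"dx": -0.12,"dy": -0.25,"dz": 0,"gripper": 1},
    {"rx": 0,"ry": 0,"rz": -0.2,"dx": -0.25,"dy": -0.55,"dz": 0,"gripper": 1},
    {"rx": 0,"ry": 0,"rz": -0.3,"dx": -0.37,"dy": -0.85,"dz": 0,"gripper": 1},
  ],
)

```text
time_s: 21.67
tool_pos: [550.1, -43.6, 188.9]
tool_rot: [-3.141, -0.004, 0.007]
wrist_force: [1.0, -1.2, -0.2]
opening: 85.4
finger_force: 0.0
```

Emit:
apply_moves(
  commands=[
    {"rx": 0,"ry": 0,"rz": -0.1,"dx": -0.12,"dy": -0.3,"dz": 0,"gripper": 1},
    {"rx": 0,"ry": 0,"rz": -0.2,"dx": -0.25,"dy": -0.58,"dz": 0,"gripper": 1},
    {"rx": 0,"ry": 0,"rz": -0.3,"dx": -0.37,"dy": -0.85,"dz": -0.2,"gripper": 1},
  ],
)

```text
time_s: 21.92
tool_pos: [508.9, -147.1, 170.3]
tool_rot: [3.131, -0.235, 0.007]
wrist_force: [0.8, -0.9, -0.1]
opening: 85.1
finger_force: 0.0
```

Emit:
apply_moves(
  commands=[
    {"rx": 0,"ry": 0,"rz": -0.14,"dx": -0.18,"dy": -0.43,"dz": -0.2,"gripper": 1},
    {"rx": 0,"ry": 0,"rz": -0.29,"dx": -0.37,"dy": -0.86,"dz": -0.5,"gripper": 1},
    {"rx": 0,"ry": 0,"rz": -0.29,"dx": -0.37,"dy": -0.86,"dz": -0.85,"gripper": 1},
    {"rx": 0,"ry": 0,"rz": -0.29,"dx": -0.37,"dy": -0.86,"dz": -0.85,"gripper": 1},
  ],
)

```text
time_s: 22.25
tool_pos: [461.2, -248.9, 62.8]
tool_rot: [-3.106, 0.461, 0.004]
wrist_force: [0.9, -0.1, 0.4]
opening: 85.5
finger_force: 0.0
```

Emit:
apply_moves(
  commands=[
    {"rx": 0,"ry": 0,"rz": 0,"dx": 0,"dy": 0,"dz": 0,"gripper": 1},
    {"rx": 0,"ry": 0,"rz": 0,"dx": 0,"dy": 0,"dz": 0,"gripper": 1},
    {"rx": 0,"ry": 0,"rz": 0,"dx": 0,"dy": 0,"dz": 0,"gripper": 1},
  ],
)

```text
time_s: 22.5
tool_pos: [463.8, -247.3, 65.9]
tool_rot: [-3.107, 0.458, 0.002]
wrist_force: [-0.7, 1.4, 1.4]
opening: 85.0
finger_force: 0.0
```

```bash
python3 -c "
from h import *
wr('w13')"
```

```text
t 22.5 tcp [ 463.8 -247.3   65.9] yaw -0.2924 tilt [-0.001   0.0012] open 85.0 ff 0.0 F [-0.7  1.4  1.4] q6 1.22
blue ([319.0, 217.0], 11646, [463.9, -248.4, 100.2, 59.5, -16.5], 31.5)
green ([467.0, 35.0], 4301, [551.4, -353.5, 59.5, 31.7, 81.6], 34.6)
mat ([422.0, 67.0], 952, [549.5, -353.1, 81.8, 53.4, 81.3], 2.6)
mat ([428.0, 59.0], 2213, [551.8, -352.9, 69.4, 47.4, 81.4], 2.7)
orange ([120.0, 297.0], 3702, [463.2, -122.7, 46.7, 16.8, 16.6], 50.2)
```

Emit:
apply_moves(
  commands=[
    {"rx": 0,"ry": 0,"rz": 0,"dx": 0,"dy": -0.01,"dz": -0.16,"gripper": 1},
    {"rx": 0,"ry": 0,"rz": 0,"dx": 0,"dy": -0.01,"dz": -0.32,"gripper": 1},
    {"rx": 0,"ry": 0,"rz": 0,"dx": 0,"dy": -0.01,"dz": -0.47,"gripper": 1},
    {"rx": 0,"ry": 0,"rz": 0,"dx": 0,"dy": -0.01,"dz": -0.47,"gripper": 1},
    {"rx": 0,"ry": 0,"rz": 0,"dx": 0,"dy": -0.01,"dz": -0.47,"gripper": -1},
  ],
)

```text
time_s: 22.97
tool_pos: [464.6, -248.4, 10.6]
tool_rot: [-3.108, 0.455, -0.0]
wrist_force: [-0.1, 0.2, -0.5]
opening: 75.4
finger_force: 0.0
```

Emit:
apply_moves(
  commands=[
    {"rx": 0,"ry": 0,"rz": 0,"dx": 0,"dy": 0,"dz": 0,"gripper": -1},
    {"rx": 0,"ry": 0,"rz": 0,"dx": 0,"dy": 0,"dz": 0,"gripper": -1},
    {"rx": 0,"ry": 0,"rz": 0,"dx": 0,"dy": 0,"dz": 0,"gripper": -1},
    {"rx": 0,"ry": 0,"rz": 0,"dx": 0,"dy": 0,"dz": 0,"gripper": -1},
  ],
)

```text
time_s: 23.3
tool_pos: [465.8, -249.9, 12.4]
tool_rot: [3.107, -0.457, 0.006]
wrist_force: [0.8, 1.1, 7.1]
opening: 58.8
finger_force: 66.6
```

Emit:
apply_moves(
  commands=[
    {"rx": 0,"ry": 0,"rz": 0,"dx": 0,"dy": 0,"dz": 0.2,"gripper": -1},
    {"rx": 0,"ry": 0,"rz": 0,"dx": 0,"dy": 0,"dz": 0.45,"gripper": -1},
    {"rx": 0,"ry": 0,"rz": 0,"dx": 0,"dy": 0,"dz": 0.7,"gripper": -1},
    {"rx": 0,"ry": 0,"rz": 0,"dx": 0,"dy": 0,"dz": 0.95,"gripper": -1},
  ],
)

```text
time_s: 23.63
tool_pos: [463.7, -248.9, 125.5]
tool_rot: [3.108, -0.457, -0.0]
wrist_force: [1.0, -0.8, -1.9]
opening: 58.6
finger_force: 65.9
```

Emit:
apply_moves(
  commands=[
    {"rx": 0,"ry": 0,"rz": 0.08,"dx": 0.1,"dy": 0.22,"dz": 0.1,"gripper": -1},
    {"rx": 0,"ry": 0,"rz": 0.18,"dx": 0.22,"dy": 0.5,"dz": 0.2,"gripper": -1},
    {"rx": 0,"ry": 0,"rz": 0.3,"dx": 0.37,"dy": 0.85,"dz": 0.2,"gripper": -1},
  ],
)

```text
time_s: 23.88
tool_pos: [508.8, -151.9, 152.3]
tool_rot: [3.131, -0.224, 0.01]
wrist_force: [2.0, -0.0, -2.2]
opening: 58.7
finger_force: 66.1
```

Emit:
apply_moves(
  commands=[
    {"rx": 0,"ry": 0,"rz": 0.1,"dx": 0.12,"dy": 0.28,"dz": 0,"gripper": -1},
    {"rx": 0,"ry": 0,"rz": 0.2,"dx": 0.25,"dy": 0.56,"dz": 0,"gripper": -1},
    {"rx": 0,"ry": 0,"rz": 0.3,"dx": 0.37,"dy": 0.85,"dz": 0,"gripper": -1},
  ],
)

```text
time_s: 24.13
tool_pos: [551.8, -47.2, 148.8]
tool_rot: [3.141, 0.016, 0.002]
wrist_force: [0.9, -0.0, -2.6]
opening: 58.0
finger_force: 66.0
```

Emit:
apply_moves(
  commands=[
    {"rx": 0,"ry": 0,"rz": 0.1,"dx": 0.12,"dy": 0.28,"dz": 0,"gripper": -1},
    {"rx": 0,"ry": 0,"rz": 0.2,"dx": 0.25,"dy": 0.56,"dz": 0,"gripper": -1},
    {"rx": 0,"ry": 0,"rz": 0.29,"dx": 0.37,"dy": 0.86,"dz": 0,"gripper": -1},
    {"rx": 0,"ry": 0,"rz": 0.29,"dx": 0.37,"dy": 0.86,"dz": 0,"gripper": -1},
    {"rx": 0,"ry": 0,"rz": 0.29,"dx": 0.37,"dy": 0.86,"dz": 0,"gripper": -1},
  ],
)

```text
time_s: 24.55
tool_pos: [595.8, 56.5, 148.2]
tool_rot: [3.132, 0.246, 0.0]
wrist_force: [-0.5, -0.1, -3.1]
opening: 58.7
finger_force: 66.1
```

Emit:
apply_moves(
  commands=[
    {"rx": 0,"ry": 0,"rz": 0,"dx": 0,"dy": 0,"dz": 0,"gripper": -1},
    {"rx": 0,"ry": 0,"rz": 0,"dx": 0,"dy": 0,"dz": 0,"gripper": -1},
    {"rx": 0,"ry": 0,"rz": 0,"dx": 0,"dy": 0,"dz": 0,"gripper": -1},
  ],
)

```text
time_s: 24.8
tool_pos: [595.2, 53.0, 148.0]
tool_rot: [3.132, 0.237, -0.0]
wrist_force: [-0.0, -0.5, -1.3]
opening: 58.9
finger_force: 66.1
```

```bash
python3 -c "
from h import *
held(145)"
```

```text
t 24.8 tcp [595.2  53.  148. ] yaw 0.1508 tilt [-0.0002 -0.0002] open 58.9 ff 66.1 F [-0.  -0.5 -1.3] q6 1.38
[165.8 166.7 167.1 167.5 168.1] [593.8, 52.4, 99.2, 62.1, 8.9]
```

Emit:
apply_moves(
  commands=[
    {"rx": 0,"ry": 0,"rz": 0,"dx": 0.02,"dy": 0.03,"dz": -0.05,"gripper": -1},
    {"rx": 0,"ry": 0,"rz": 0,"dx": 0.025,"dy": 0.048,"dz": -0.1,"gripper": -1},
    {"rx": 0,"ry": 0,"rz": 0,"dx": 0.025,"dy": 0.048,"dz": -0.15,"gripper": -1},
    {"rx": 0,"ry": 0,"rz": 0,"dx": 0.025,"dy": 0.048,"dz": -0.17,"gripper": -1},
    {"rx": 0,"ry": 0,"rz": 0,"dx": 0.025,"dy": 0.048,"dz": -0.17,"gripper": -1},
  ],
)

```text
time_s: 25.27
tool_pos: [597.5, 60.1, 125.9]
tool_rot: [-3.132, -0.24, 0.004]
wrist_force: [-0.6, -0.8, -2.8]
opening: 59.0
finger_force: 66.1
```

Emit:
apply_moves(
  commands=[
    {"rx": 0,"ry": 0,"rz": 0,"dx": 0,"dy": 0,"dz": 0,"gripper": -1},
    {"rx": 0,"ry": 0,"rz": 0,"dx": 0,"dy": 0,"dz": 0,"gripper": -1},
  ],
)

```text
time_s: 25.43
tool_pos: [598.6, 60.1, 127.6]
tool_rot: [3.132, 0.24, 0.0]
wrist_force: [0.1, 0.4, -2.2]
opening: 58.7
finger_force: 66.1
```

```bash
python3 -c "
from h import *
held(130)"
```

```text
t 25.43 tcp [598.6  60.1 127.6] yaw 0.1529 tilt [ 0.0001 -0.    ] open 58.7 ff 66.1 F [ 0.1  0.4 -2.2] q6 1.39
[145.4 146.3 146.7 147.1 147.7] [597.2, 59.5, 99.6, 62.0, 8.1]
```

Emit:
apply_moves(
  commands=[
    {"rx": 0,"ry": 0,"rz": 0,"dx": 0,"dy": -0.01,"dz": -0.01,"gripper": -1},
    {"rx": 0,"ry": 0,"rz": 0,"dx": 0,"dy": -0.01,"dz": -0.025,"gripper": -1},
    {"rx": 0,"ry": 0,"rz": 0,"dx": 0,"dy": -0.01,"dz": -0.025,"gripper": -1},
    {"rx": 0,"ry": 0,"rz": 0,"dx": 0,"dy": -0.01,"dz": -0.025,"gripper": -1},
  ],
)

```text
time_s: 25.82
tool_pos: [598.6, 58.8, 124.6]
tool_rot: [3.132, 0.24, 0.0]
wrist_force: [0.6, 0.4, -1.8]
opening: 58.3
finger_force: 66.1
```

Emit:
apply_moves(
  commands=[
    {"rx": 0,"ry": 0,"rz": 0,"dx": 0,"dy": 0,"dz": 0,"gripper": 1},
    {"rx": 0,"ry": 0,"rz": 0,"dx": 0,"dy": 0,"dz": 0,"gripper": 1},
    {"rx": 0,"ry": 0,"rz": 0,"dx": 0,"dy": 0,"dz": 0,"gripper": 1},
    {"rx": 0,"ry": 0,"rz": 0,"dx": 0,"dy": 0,"dz": 0,"gripper": 1},
  ],
)

```text
time_s: 26.15
tool_pos: [598.8, 58.9, 124.9]
tool_rot: [3.132, 0.24, 0.001]
wrist_force: [0.6, 0.1, 0.3]
opening: 85.3
finger_force: 0.0
```

Emit:
apply_moves(
  commands=[
    {"rx": 0,"ry": 0,"rz": 0,"dx": 0,"dy": 0,"dz": 0.2,"gripper": 1},
    {"rx": 0,"ry": 0,"rz": 0,"dx": 0,"dy": 0,"dz": 0.5,"gripper": 1},
    {"rx": 0,"ry": 0,"rz": 0,"dx": 0,"dy": 0,"dz": 0.8,"gripper": 1},
    {"rx": 0,"ry": 0,"rz": 0,"dx": 0,"dy": 0,"dz": 0.95,"gripper": 1},
    {"rx": 0,"ry": 0,"rz": 0,"dx": 0,"dy": 0,"dz": 0.95,"gripper": 1},
  ],
)

```text
time_s: 26.57
tool_pos: [601.7, 58.9, 245.4]
tool_rot: [3.131, 0.24, 0.017]
wrist_force: [0.8, -0.3, 0.2]
opening: 85.2
finger_force: 0.0
```

```bash
python3 -c "
from h import *
im,w=held(130); cv2.imwrite('pics/w14.png',im)"
```

```text
t 26.57 tcp [601.7  58.9 245.4] yaw 0.1529 tilt [ 0.0107 -0.0003] open 85.2 ff 0.0 F [ 0.8 -0.3  0.2] q6 1.39
[142.2 143.  143.5 143.9 144.6] [596.3, 57.4, 100.0, 59.8, 8.6]
```

Emit:
apply_moves(
  commands=[
    {"rx": 0,"ry": 0,"rz": 0.07,"dx": -0.2,"dy": -0.25,"dz": 0,"gripper": 1},
    {"rx": 0,"ry": 0,"rz": 0.14,"dx": -0.4,"dy": -0.5,"dz": 0,"gripper": 1},
    {"rx": 0,"ry": 0,"rz": 0.14,"dx": -0.6,"dy": -0.76,"dz": 0,"gripper": 1},
  ],
)

```text
time_s: 26.87
tool_pos: [524.7, -32.4, 236.4]
tool_rot: [-3.121, -0.355, 0.005]
wrist_force: [0.5, -0.2, 0.7]
opening: 85.1
finger_force: 0.0
```

Emit:
apply_moves(
  commands=[
    {"rx": 0,"ry": 0,"rz": 0.07,"dx": -0.3,"dy": -0.38,"dz": 0,"gripper": 1},
    {"rx": 0,"ry": 0,"rz": 0.15,"dx": -0.6,"dy": -0.76,"dz": -0.3,"gripper": 1},
    {"rx": 0,"ry": 0,"rz": 0.15,"dx": -0.6,"dy": -0.76,"dz": -0.6,"gripper": 1},
    {"rx": 0,"ry": 0,"rz": 0.15,"dx": -0.6,"dy": -0.76,"dz": -0.9,"gripper": 1},
    {"rx": 0,"ry": 0,"rz": 0.15,"dx": -0.6,"dy": -0.76,"dz": -0.9,"gripper": 1},
  ],
)

```text
time_s: 27.28
tool_pos: [449.4, -123.3, 124.3]
tool_rot: [-3.103, -0.461, 0.012]
wrist_force: [-0.8, 0.5, -1.5]
opening: 85.5
finger_force: 0.0
```

Emit:
apply_moves(
  commands=[
    {"rx": 0,"ry": 0,"rz": 0,"dx": 0,"dy": 0,"dz": 0,"gripper": 1},
    {"rx": 0,"ry": 0,"rz": 0,"dx": 0,"dy": 0,"dz": 0,"gripper": 1},
    {"rx": 0,"ry": 0,"rz": 0,"dx": 0,"dy": 0,"dz": 0,"gripper": 1},
  ],
)

```text
time_s: 27.53
tool_pos: [455.4, -123.5, 131.5]
tool_rot: [3.106, 0.466, 0.002]
wrist_force: [-0.1, 0.1, 0.2]
opening: 84.9
finger_force: 0.0
```

```bash
python3 -c "
from h import *
im,w=wr('w15')
m=(w[...,2]>15)&(w[...,2]<26)&(abs(w[...,0]-452)<70)&(abs(w[...,1]+124)<60)
print('slab',rect(w[m][:,:2]),m.sum())"
```

```text
t 27.53 tcp [ 455.4 -123.5  131.5] yaw 0.2981 tilt [ 0.0011 -0.0004] open 84.9 ff 0.0 F [-0.1  0.1  0.2] q6 0.84
green ([620.0, 159.0], 1602, [554.1, -336.9, 78.1, 39.3, 34.3], 34.7)
mat ([589.0, 124.0], 811, [582.6, -356.5, 120.3, 81.3, -8.0], 2.6)
mat ([593.0, 139.0], 1455, [582.3, -356.9, 108.4, 69.2, -8.7], 2.9)
orange ([317.0, 211.0], 1930, [452.4, -124.5, 69.0, 15.2, 17.4], 55.3)
slab [452.2, -125.2, 89.6, 54.2, 17.0] 4724
```

Emit:
apply_moves(
  commands=[
    {"rx": 0,"ry": 0,"rz": 0,"dx": -0.025,"dy": -0.01,"dz": -0.25,"gripper": 1},
    {"rx": 0,"ry": 0,"rz": 0,"dx": -0.025,"dy": -0.01,"dz": -0.5,"gripper": 1},
    {"rx": 0,"ry": 0,"rz": 0,"dx": -0.025,"dy": -0.01,"dz": -0.7,"gripper": 1},
    {"rx": 0,"ry": 0,"rz": 0,"dx": -0.025,"dy": -0.01,"dz": -0.8,"gripper": 1},
    {"rx": 0,"ry": 0,"rz": 0,"dx": -0.025,"dy": -0.01,"dz": -0.85,"gripper": 1},
  ],
)

```text
time_s: 28.0
tool_pos: [451.8, -124.1, 27.9]
tool_rot: [-3.106, -0.468, 0.001]
wrist_force: [0.4, -0.1, 0.8]
opening: 85.2
finger_force: 0.0
```

Emit:
apply_moves(
  commands=[
    {"rx": 0,"ry": 0,"rz": 0,"dx": 0,"dy": 0,"dz": 0,"gripper": 0.3},
    {"rx": 0,"ry": 0,"rz": 0,"dx": 0,"dy": 0,"dz": 0,"gripper": -1},
    {"rx": 0,"ry": 0,"rz": 0,"dx": 0,"dy": 0,"dz": 0,"gripper": -1},
    {"rx": 0,"ry": 0,"rz": 0,"dx": 0,"dy": 0,"dz": 0,"gripper": -1},
    {"rx": 0,"ry": 0,"rz": 0,"dx": 0,"dy": 0,"dz": 0,"gripper": -1},
  ],
)

```text
time_s: 28.42
tool_pos: [452.5, -125.1, 29.7]
tool_rot: [3.106, 0.466, 0.003]
wrist_force: [0.9, 1.0, 0.0]
opening: 25.6
finger_force: 0.0
```

Emit:
apply_moves(
  commands=[
    {"rx": 0,"ry": 0,"rz": 0,"dx": 0,"dy": 0,"dz": 0,"gripper": -1},
    {"rx": 0,"ry": 0,"rz": 0,"dx": 0,"dy": 0,"dz": 0,"gripper": -1},
    {"rx": 0,"ry": 0,"rz": 0,"dx": 0,"dy": 0,"dz": 0,"gripper": -1},
    {"rx": 0,"ry": 0,"rz": 0,"dx": 0,"dy": 0,"dz": 0,"gripper": -1},
    {"rx": 0,"ry": 0,"rz": 0,"dx": 0,"dy": 0,"dz": 0,"gripper": -1},
  ],
)

```text
time_s: 28.83
tool_pos: [452.3, -124.9, 29.5]
tool_rot: [3.106, 0.466, 0.002]
wrist_force: [-1.1, 2.8, 6.7]
opening: 15.1
finger_force: 60.3
```

```bash
python3 -c "
from h import *
R()"
```

```text
t 28.83 tcp [ 452.3 -124.9   29.5] yaw 0.2977 tilt [ 0.0015 -0.0005] open 15.1 ff 60.3 F [-1.1  2.8  6.7] q6 0.84
```

Emit:
apply_moves(
  commands=[
    {"rx": 0,"ry": 0,"rz": 0,"dx": 0,"dy": 0,"dz": 0.12,"gripper": -1},
    {"rx": 0,"ry": 0,"rz": 0,"dx": 0,"dy": 0,"dz": 0.3,"gripper": -1},
    {"rx": 0,"ry": 0,"rz": 0,"dx": 0,"dy": 0,"dz": 0.5,"gripper": -1},
    {"rx": 0,"ry": 0,"rz": 0,"dx": 0,"dy": 0,"dz": 0.7,"gripper": -1},
    {"rx": 0,"ry": 0,"rz": 0,"dx": 0,"dy": 0,"dz": 0.9,"gripper": -1},
  ],
)

```text
time_s: 29.25
tool_pos: [450.2, -124.1, 136.3]
tool_rot: [-3.105, -0.466, 0.004]
wrist_force: [0.5, -0.3, -5.3]
opening: 14.7
finger_force: 59.2
```

Emit:
apply_moves(
  commands=[
    {"rx": 0,"ry": 0,"rz": 0,"dx": 0,"dy": 0,"dz": 0.2,"gripper": -1},
    {"rx": 0,"ry": 0,"rz": 0,"dx": 0,"dy": 0,"dz": 0.4,"gripper": -1},
    {"rx": 0,"ry": 0,"rz": 0,"dx": 0,"dy": 0,"dz": 0.6,"gripper": -1},
    {"rx": 0,"ry": 0,"rz": 0,"dx": 0,"dy": 0,"dz": 0.7,"gripper": -1},
    {"rx": 0,"ry": 0,"rz": 0,"dx": 0,"dy": 0,"dz": 0.7,"gripper": -1},
  ],
)

```text
time_s: 29.67
tool_pos: [452.8, -125.3, 222.9]
tool_rot: [3.104, 0.466, 0.006]
wrist_force: [1.3, -0.5, -4.9]
opening: 14.7
finger_force: 59.5
```

Emit:
apply_moves(
  commands=[
    {"rx": 0,"ry": 0,"rz": -0.02,"dx": 0.07,"dy": 0.09,"dz": 0,"gripper": -1},
    {"rx": 0,"ry": 0,"rz": -0.05,"dx": 0.2,"dy": 0.25,"dz": 0,"gripper": -1},
    {"rx": 0,"ry": 0,"rz": -0.08,"dx": 0.33,"dy": 0.42,"dz": 0,"gripper": -1},
    {"rx": 0,"ry": 0,"rz": -0.11,"dx": 0.46,"dy": 0.59,"dz": 0,"gripper": -1},
    {"rx": 0,"ry": 0,"rz": -0.14,"dx": 0.6,"dy": 0.76,"dz": 0,"gripper": -1},
  ],
)

```text
time_s: 30.08
tool_pos: [522.6, -32.3, 217.6]
tool_rot: [-3.12, -0.355, 0.006]
wrist_force: [0.0, -0.2, -5.5]
opening: 15.4
finger_force: 59.3
```

Emit:
apply_moves(
  commands=[
    {"rx": 0,"ry": 0,"rz": -0.04,"dx": 0.15,"dy": 0.19,"dz": 0,"gripper": -1},
    {"rx": 0,"ry": 0,"rz": -0.08,"dx": 0.3,"dy": 0.38,"dz": 0,"gripper": -1},
    {"rx": 0,"ry": 0,"rz": -0.12,"dx": 0.45,"dy": 0.57,"dz": 0,"gripper": -1},
    {"rx": 0,"ry": 0,"rz": -0.15,"dx": 0.55,"dy": 0.7,"dz": 0,"gripper": -1},
    {"rx": 0,"ry": 0,"rz": -0.15,"dx": 0.6,"dy": 0.77,"dz": 0,"gripper": -1},
  ],
)

```text
time_s: 30.5
tool_pos: [595.3, 61.1, 217.1]
tool_rot: [-3.131, -0.241, 0.006]
wrist_force: [-0.2, -0.9, -5.9]
opening: 14.6
finger_force: 59.4
```

Emit:
apply_moves(
  commands=[
    {"rx": 0,"ry": 0,"rz": 0,"dx": 0,"dy": 0,"dz": 0,"gripper": -1},
    {"rx": 0,"ry": 0,"rz": 0,"dx": 0,"dy": 0,"dz": 0,"gripper": -1},
    {"rx": 0,"ry": 0,"rz": 0,"dx": 0,"dy": 0,"dz": 0,"gripper": -1},
    {"rx": 0,"ry": 0,"rz": 0,"dx": 0,"dy": 0,"dz": 0,"gripper": -1},
  ],
)

```text
time_s: 30.83
tool_pos: [594.8, 57.9, 219.9]
tool_rot: [3.132, 0.238, -0.002]
wrist_force: [0.5, 0.1, -5.2]
opening: 15.0
finger_force: 59.4
```

```bash
python3 -c "
from h import *
R()
im,d,p=grab('wrist');w=world(d,p)
for lo,hi in((188,206),(215,240)):
    m=(w[...,2]>lo)&(w[...,2]<hi)&(abs(w[...,0]-597)<75)&(abs(w[...,1]-58)<(45 if lo<200 else 15))
    print(rect(w[m][:,:2]),m.sum(),np.median(w[m][:,2]))
cv2.imwrite('pics/w16.png',im)"
```

```text
t 30.83 tcp [594.8  57.9 219.9] yaw 0.1518 tilt [-0.0013 -0.0003] open 15.0 ff 59.4 F [ 0.5  0.1 -5.2] q6 1.38
[638.8, 63.6, 52.8, 1.1, -81.1] 588 199.77619819647518
[615.5, 60.2, 30.6, 28.8, -80.8] 1090 230.74448668961895
```

View pics/w16.png

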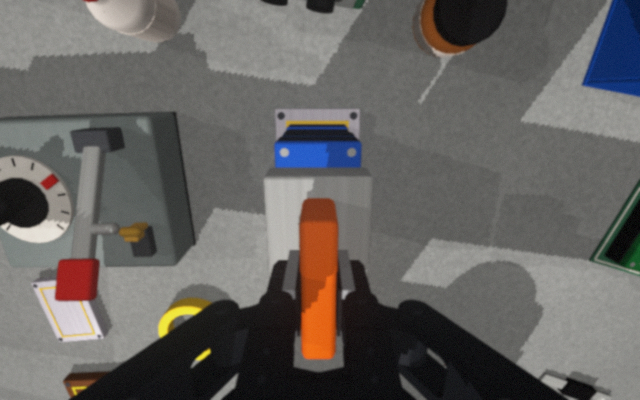

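The weight hangs straight below the gripper, parallel to the top case at (318,150) and clear above it. I'll check its tilt from the depth image before lowering.

```bash
python3 -c "
from h import *
R()
im,d,p=grab('wrist');w=world(d,p)
m=(w[...,2]>204)&(w[...,2]<220)&(abs(w[...,0]-597)<60)&(abs(w[...,1]-58)<40)
m=cv2.erode(m.astype(np.uint8),np.ones((3,3)))>0
q=w[m];hs=cv2.cvtColor(im,cv2.COLOR_BGR2HSV)[m][:,1]; q=q[hs<60]
A=np.c_[q[:,0]-597,q[:,1]-58,np.ones(len(q))]; print(np.linalg.lstsq(A,q[:,2],rcond=None)[0],len(q),rect(q[:,:2]))"
```

```text
t 30.88 tcp [595.   57.9 220.2] yaw 0.1517 tilt [-0.0006 -0.0002] open 14.7 ff 59.4 F [-0.4  0.2 -5.2] q6 1.38
[-1.51238296e-02 -4.77611416e-04  2.12374590e+02] 5971 [613.3, 59.7, 53.0, 52.8, 8.5]
```

Emit:
apply_moves(
  commands=[
    {"rx": 0,"ry": 0,"rz": 0,"dx": 0.015,"dy": 0,"dz": -0.1,"gripper": -1},
    {"rx": 0,"ry": 0,"rz": 0,"dx": 0.015,"dy": 0,"dz": -0.2,"gripper": -1},
    {"rx": 0,"ry": 0,"rz": 0,"dx": 0.015,"dy": 0,"dz": -0.28,"gripper": -1},
    {"rx": 0,"ry": 0,"rz": 0,"dx": 0.015,"dy": 0,"dz": -0.33,"gripper": -1},
    {"rx": 0,"ry": 0,"rz": 0,"dx": 0.015,"dy": 0,"dz": -0.35,"gripper": -1},
  ],
)

```text
time_s: 31.35
tool_pos: [595.9, 58.9, 175.8]
tool_rot: [-3.132, -0.24, 0.006]
wrist_force: [-0.1, 0.1, -5.6]
opening: 15.2
finger_force: 59.4
```

Emit:
apply_moves(
  commands=[
    {"rx": 0,"ry": 0,"rz": 0,"dx": 0,"dy": 0,"dz": -0.015,"gripper": -1},
    {"rx": 0,"ry": 0,"rz": 0,"dx": 0,"dy": 0,"dz": -0.03,"gripper": -1},
    {"rx": 0,"ry": 0,"rz": 0,"dx": 0,"dy": 0,"dz": -0.03,"gripper": -1},
    {"rx": 0,"ry": 0,"rz": 0,"dx": 0,"dy": 0,"dz": -0.03,"gripper": -1},
  ],
)

```text
time_s: 31.68
tool_pos: [597.6, 58.9, 175.4]
tool_rot: [3.132, 0.24, 0.001]
wrist_force: [-0.3, -0.3, -5.6]
opening: 15.2
finger_force: 59.4
```

```bash
python3 -c "
from h import *
R()"
```

```text
t 31.68 tcp [597.6  58.9 175.4] yaw 0.1529 tilt [ 0.0007 -0.    ] open 15.2 ff 59.4 F [-0.3 -0.3 -5.6] q6 1.38
```

Emit:
apply_moves(
  commands=[
    {"rx": 0,"ry": 0,"rz": 0,"dx": 0,"dy": 0,"dz": -0.01,"gripper": -1},
    {"rx": 0,"ry": 0,"rz": 0,"dx": 0,"dy": 0,"dz": -0.018,"gripper": -1},
    {"rx": 0,"ry": 0,"rz": 0,"dx": 0,"dy": 0,"dz": -0.018,"gripper": -1},
    {"rx": 0,"ry": 0,"rz": 0,"dx": 0,"dy": 0,"dz": -0.018,"gripper": -1},
  ],
)

```text
time_s: 32.02
tool_pos: [597.9, 58.9, 173.6]
tool_rot: [3.132, 0.24, 0.002]
wrist_force: [-0.4, 1.3, -1.7]
opening: 15.4
finger_force: 59.9
```

```bash
python3 -c "
from h import *
R()"
```

```text
t 32.02 tcp [597.9  58.9 173.6] yaw 0.1528 tilt [ 0.0015 -0.    ] open 15.4 ff 59.9 F [-0.4  1.3 -1.7] q6 1.38
```

Emit:
apply_moves(
  commands=[
    {"rx": 0,"ry": 0,"rz": 0,"dx": 0,"dy": 0,"dz": 0,"gripper": 0},
    {"rx": 0,"ry": 0,"rz": 0,"dx": 0,"dy": 0,"dz": 0,"gripper": 0},
    {"rx": 0,"ry": 0,"rz": 0,"dx": 0,"dy": 0,"dz": 0,"gripper": 0},
    {"rx": 0,"ry": 0,"rz": 0,"dx": 0,"dy": 0,"dz": 0,"gripper": 0},
  ],
)

```text
time_s: 32.35
tool_pos: [597.7, 58.9, 173.4]
tool_rot: [3.132, 0.24, 0.002]
wrist_force: [0.2, 0.4, 0.4]
opening: 42.5
finger_force: 0.0
```

Emit:
apply_moves(
  commands=[
    {"rx": 0,"ry": 0,"rz": 0,"dx": 0,"dy": 0,"dz": 0.15,"gripper": 0},
    {"rx": 0,"ry": 0,"rz": 0,"dx": 0,"dy": 0,"dz": 0.4,"gripper": 0},
    {"rx": 0,"ry": 0,"rz": 0,"dx": 0,"dy": 0,"dz": 0.7,"gripper": 0},
    {"rx": 0,"ry": 0,"rz": 0,"dx": 0,"dy": 0,"dz": 0.9,"gripper": 0},
    {"rx": 0,"ry": 0,"rz": 0,"dx": 0,"dy": 0,"dz": 0.9,"gripper": 0},
  ],
)

```text
time_s: 32.77
tool_pos: [600.5, 58.8, 288.6]
tool_rot: [3.131, 0.24, 0.018]
wrist_force: [0.8, -0.0, 0.0]
opening: 42.7
finger_force: 0.0
```

```bash
python3 -c "
from h import *
R()
im,d,p=grab('wrist');w=world(d,p)
for lo,hi in((160,172),(192,206)):
    m=(w[...,2]>lo)&(w[...,2]<hi)&(abs(w[...,0]-597)<75)&(abs(w[...,1]-58)<45)
    print(rect(w[m][:,:2]),m.sum(),np.median(w[m][:,2]))
"
```

```text
t 32.77 tcp [600.5  58.8 288.6] yaw 0.1529 tilt [ 0.0117 -0.0004] open 42.7 ff 0.0 F [ 0.8 -0.   0. ] q6 1.38
[598.0, 57.8, 89.7, 54.2, 8.8] 4374 165.4990337123479
[598.1, 57.9, 69.5, 15.9, 8.5] 1746 199.2844320645465
```

Emit:
apply_moves(
  commands=[
    {"rx": 0,"ry": 0,"rz": 0,"dx": -0.2,"dy": 0.25,"dz": 0,"gripper": 1},
    {"rx": 0,"ry": 0,"rz": 0,"dx": -0.4,"dy": 0.5,"dz": 0,"gripper": 1},
    {"rx": 0,"ry": 0,"rz": 0,"dx": -0.5,"dy": 0.75,"dz": 0,"gripper": 1},
    {"rx": 0,"ry": 0,"rz": 0,"dx": -0.6,"dy": 1,"dz": 0,"gripper": 1},
  ],
)

```text
time_s: 33.15
tool_pos: [523.7, 179.7, 279.5]
tool_rot: [3.132, 0.239, -0.003]
wrist_force: [0.4, 0.4, -0.5]
opening: 84.7
finger_force: 0.0
```

Emit:
apply_moves(
  commands=[
    {"rx": 0,"ry": 0,"rz": 0,"dx": 0,"dy": 0.25,"dz": 0,"gripper": 1},
    {"rx": 0,"ry": 0,"rz": 0,"dx": 0,"dy": 0.5,"dz": 0,"gripper": 1},
    {"rx": 0,"ry": 0,"rz": 0,"dx": 0,"dy": 0.75,"dz": 0,"gripper": 1},
    {"rx": 0,"ry": 0,"rz": 0,"dx": 0,"dy": 1,"dz": 0,"gripper": 1},
    {"rx": 0,"ry": 0,"rz": 0,"dx": 0,"dy": 1,"dz": 0,"gripper": 1},
  ],
)

```text
time_s: 33.57
tool_pos: [523.9, 303.4, 279.1]
tool_rot: [-3.13, -0.246, 0.003]
wrist_force: [-0.5, -0.1, -0.6]
opening: 85.5
finger_force: 0.0
```

Emit:
apply_moves(
  commands=[
    {"rx": 0,"ry": 0,"rz": 0,"dx": 0,"dy": 0,"dz": -0.2,"gripper": 1},
    {"rx": 0,"ry": 0,"rz": 0,"dx": 0,"dy": 0,"dz": -0.2,"gripper": 1},
    {"rx": 0,"ry": 0,"rz": 0,"dx": 0,"dy": 0,"dz": -0.2,"gripper": 1},
    {"rx": 0,"ry": 0,"rz": 0,"dx": 0,"dy": 0,"dz": -0.2,"gripper": 1},
  ],
)

```text
time_s: 33.9
tool_pos: [525.2, 298.2, 256.5]
tool_rot: [3.132, 0.239, -0.002]
wrist_force: [-0.4, -0.3, 1.3]
opening: 85.6
finger_force: 0.0
```

```bash
python3 -c "
from h import *
im,w=wr('w17')
hsv=cv2.cvtColor(im,cv2.COLOR_BGR2HSV)
for nm,lo,hi,zr in [('red',(0,150,80),(5,255,255),(55,160)),('red',(172,150,80),(180,255,255),(55,160)),('black',(0,0,0),(180,255,45),(64,120)),('box',(0,0,40),(180,90,255),(54,66)),('scale',(0,0,140),(180,40,255),(59,72))]:
    for b in blobs(im,w,lo,hi,zr,25): print(nm,b)
cv2.imwrite('pics/w17c.png',cv2.resize(im[60:320,150:550],None,fx=2,fy=2,interpolation=cv2.INTER_CUBIC))
"
```

```text
t 33.9 tcp [525.2 298.2 256.5] yaw 0.1521 tilt [-0.0012 -0.0006] open 85.6 ff 0.0 F [-0.4 -0.3  1.3] q6 1.8
blue ([516.0, 133.0], 478, [595.4, 87.7, 98.7, 24.6, -5.5], 45.5)
red ([304.0, 141.0], 105, [558.0, 316.9, 15.0, 7.6, -47.6], 66.7)
red ([374.0, 226.0], 1211, [505.8, 244.9, 29.5, 29.1, 10.4], 142.1)
black ([36.0, 187.0], 12359, [452.6, 578.8, 302.1, 38.4, 6.6], 94.8)
black ([544.0, 145.0], 1488, [591.6, 86.1, 98.0, 4.7, 8.4], 93.4)
black ([561.0, 149.0], 489, [592.0, 87.1, 97.2, 3.4, 8.9], 117.3)
black ([526.0, 143.0], 448, [590.8, 87.5, 96.5, 3.6, 8.5], 67.8)
black ([273.0, 161.0], 1651, [534.2, 344.2, 47.5, 45.9, 53.3], 74.2)
box ([409.0, 1.0], 56, [701.9, 237.6, 18.4, 2.4, -82.4], 58.0)
box ([309.0, 148.0], 19335, [540.7, 301.4, 189.7, 159.5, -80.3], 59.7)
box ([396.0, 204.0], 411, [502.2, 205.2, 50.4, 14.2, 10.4], 59.4)
box ([47.0, 366.0], 106, [196.3, 631.2, 18.4, 6.1, 87.0], 60.9)
scale ([270.0, 160.0], 2839, [531.0, 346.9, 93.5, 86.6, 1.7], 63.5)
```

View pics/w17c.png

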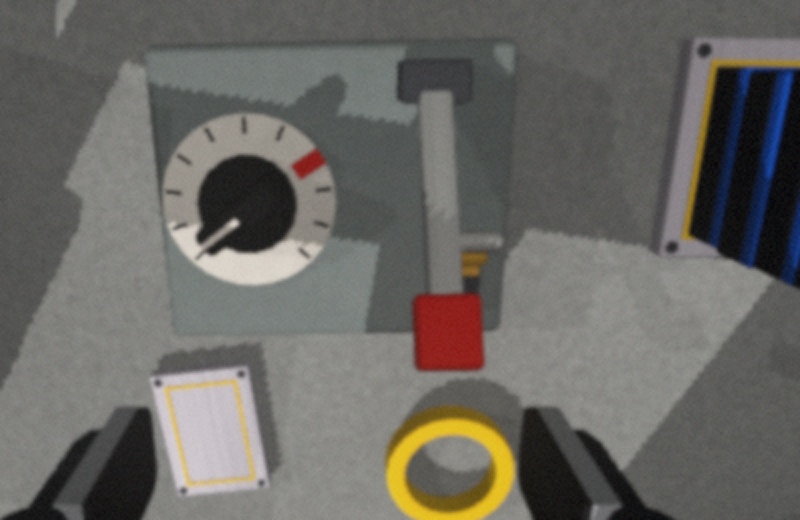

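The crop shows the dial centred at about (247,203) with its white pointer at lower left, (215,240), on the first tick. The red tab is at (310,163), reached clockwise over the top. The lever pad is at (448,332).

```bash
cat > dial.py <<'E'
from h import *
def dial(tag,c0=(534,345)):
    R(); im,d,p=grab('wrist'); w=world(d,p); cv2.imwrite(f'pics/{tag}.png',im)
    near=np.hypot(w[...,0]-c0[0],w[...,1]-c0[1])
    q=w[near<40]; h,e=np.histogram(q[:,2],np.arange(50,125,3)); print([(int(a),int(b)) for a,b in zip(e,h) if b>15])
    hsv=cv2.cvtColor(im,cv2.COLOR_BGR2HSV)
    sk=(near<45)&(hsv[...,2]<60)&(w[...,2]>66)&(w[...,2]<82)
    s=w[sk]; print('skirt',cv2.minEnclosingCircle(s[:,:2].astype(np.float32)),s[:,2].mean())
    bar=(near<45)&(w[...,2]>86)
    if bar.sum()>20: print('bar',rect(w[bar][:,:2]),np.median(w[bar][:,2]),bar.sum())
    rd=(near<50)&(((hsv[...,0]<6)|(hsv[...,0]>172))&(hsv[...,1]>140)); print('tab',w[rd].mean(0).round(1),rd.sum())
    wh=(near<27)&(hsv[...,2]>130)&(w[...,2]>78); print('white',w[wh].mean(0).round(1),wh.sum(),rect(w[wh][:,:2]) if wh.sum()>5 else '')
    # scale disc
    sc=(near<60)&(abs(w[...,2]-63.5)<2.2)&(hsv[...,1]<25)
    wht=w[sc]; 
    return im,w
E
python3 -c "
from dial import *
dial('w18')"
```

```text
t 33.95 tcp [525.6 298.4 257.3] yaw 0.152 tilt [0.0002 0.0001] open 85.3 ff 0.0 F [-0.3  1.   0.3] q6 1.8
[(59, 40), (62, 2178), (65, 134), (68, 38), (71, 904), (74, 271), (86, 17), (92, 16), (95, 17), (98, 17), (101, 90), (104, 594), (107, 18)]
skirt ((533.3818359375, 345.489990234375), 24.968997955322266) 73.6283328387272
bar [528.9, 338.2, 72.4, 35.4, -55.5] 326.1876638750059 17812
tab [556.7 317.3  81.4] 113
white [524.3 352.7 106.1] 66 [522.9, 350.9, 22.4, 8.6, -43.0]
```

Emit:
apply_moves(
  commands=[
    {"rx": 0,"ry": 0,"rz": 0.9,"dx": 0.06,"dy": 0.38,"dz": -0.2,"gripper": 1},
    {"rx": 0,"ry": 0,"rz": 0.9,"dx": 0.06,"dy": 0.38,"dz": -0.4,"gripper": 1},
    {"rx": 0,"ry": 0,"rz": 0.9,"dx": 0.06,"dy": 0.38,"dz": -0.4,"gripper": 1},
    {"rx": 0,"ry": 0,"rz": 0.9,"dx": 0.06,"dy": 0.38,"dz": -0.4,"gripper": 1},
  ],
)

```text
time_s: 34.33
tool_pos: [531.7, 344.4, 206.9]
tool_rot: [2.996, 0.943, -0.005]
wrist_force: [-0.1, 0.4, 0.3]
opening: 85.6
finger_force: 0.0
```

Emit:
apply_moves(
  commands=[
    {"rx": 0,"ry": 0,"rz": 0.9,"dx": 0,"dy": 0,"dz": 0,"gripper": 1},
    {"rx": 0,"ry": 0,"rz": 0.9,"dx": 0,"dy": 0,"dz": 0,"gripper": 1},
    {"rx": 0,"ry": 0,"rz": 0.9,"dx": 0,"dy": 0,"dz": 0,"gripper": 1},
    {"rx": 0,"ry": 0,"rz": 0.9,"dx": 0,"dy": 0,"dz": 0,"gripper": 1},
  ],
)

```text
time_s: 34.67
tool_pos: [533.3, 344.3, 210.0]
tool_rot: [2.712, 1.586, 0.003]
wrist_force: [0.3, 0.5, 0.3]
opening: 85.5
finger_force: 0.0
```

Emit:
apply_moves(
  commands=[
    {"rx": 0,"ry": 0,"rz": 0.9,"dx": 0,"dy": 0,"dz": 0,"gripper": 1},
    {"rx": 0,"ry": 0,"rz": 0.9,"dx": 0,"dy": 0,"dz": 0,"gripper": 1},
    {"rx": 0,"ry": 0,"rz": 0.9,"dx": 0,"dy": 0,"dz": 0,"gripper": 1},
    {"rx": 0,"ry": 0,"rz": 0.9,"dx": 0,"dy": 0,"dz": 0,"gripper": 1},
  ],
)

```text
time_s: 35.0
tool_pos: [533.3, 344.3, 210.1]
tool_rot: [2.289, 2.151, 0.003]
wrist_force: [-0.0, -1.0, -0.4]
opening: 85.6
finger_force: 0.0
```

Emit:
apply_moves(
  commands=[
    {"rx": 0,"ry": 0,"rz": 0.9,"dx": 0,"dy": 0,"dz": 0,"gripper": 1},
    {"rx": 0,"ry": 0,"rz": 0.9,"dx": 0,"dy": 0,"dz": 0,"gripper": 1},
    {"rx": 0,"ry": 0,"rz": 0.9,"dx": 0,"dy": 0,"dz": 0,"gripper": 1},
    {"rx": 0,"ry": 0,"rz": 0.9,"dx": 0,"dy": 0,"dz": 0,"gripper": 1},
  ],
)

```text
time_s: 35.33
tool_pos: [533.3, 344.3, 210.1]
tool_rot: [1.751, 2.607, 0.002]
wrist_force: [0.2, -0.3, -1.1]
opening: 85.2
finger_force: 0.0
```

Emit:
apply_moves(
  commands=[
    {"rx": 0,"ry": 0,"rz": 0.9,"dx": 0,"dy": 0,"dz": 0,"gripper": 1},
    {"rx": 0,"ry": 0,"rz": 0.9,"dx": 0,"dy": 0,"dz": 0,"gripper": 1},
    {"rx": 0,"ry": 0,"rz": 0.9,"dx": 0,"dy": 0,"dz": 0,"gripper": 1},
    {"rx": 0,"ry": 0,"rz": 0.9,"dx": 0,"dy": 0,"dz": 0,"gripper": 1},
    {"rx": 0,"ry": 0,"rz": 0.9,"dx": 0,"dy": 0,"dz": 0,"gripper": 1},
  ],
)

```text
time_s: 35.75
tool_pos: [533.2, 344.3, 210.0]
tool_rot: [1.131, 2.93, 0.002]
wrist_force: [-0.3, 0.5, -0.2]
opening: 85.8
finger_force: 0.0
```

```bash
sed -i 's/(w\[...,2\]>86)/(w[...,2]>101)\&(w[...,2]<110)/; s/rd=(near<50)/rd=(near<50)\&(w[...,2]<70)/; s/(w\[...,2\]>78);/(w[...,2]>101)\&(w[...,2]<110);/' dial.py; python3 -c "
from dial import *
im,w=dial('w19',(533.5,345.5))"
```

```text
t 35.75 tcp [533.2 344.3 210. ] yaw 2.4047 tilt [0.0015 0.0007] open 85.8 ff 0.0 F [-0.3  0.5 -0.2] q6 -0.38
[(59, 19), (62, 2771), (65, 115), (68, 35), (71, 1157), (74, 444), (89, 16), (98, 16), (101, 101), (104, 778), (107, 27)]
skirt ((532.2169799804688, 345.9300537109375), 25.240190505981445) 73.70149761170207
bar [532.1, 346.2, 45.3, 13.9, -44.2] 105.43163964088833 906
tab [560.2 314.3  67. ] 60
white [525.1 352.7 106.3] 72 [524.8, 352.7, 21.8, 2.4, -42.2]
```

Emit:
apply_moves(
  commands=[
    {"rx": 0,"ry": 0,"rz": -0.02,"dx": -0.005,"dy": 0.013,"dz": -0.25,"gripper": 0.2},
    {"rx": 0,"ry": 0,"rz": -0.02,"dx": -0.005,"dy": 0.013,"dz": -0.5,"gripper": 0.2},
    {"rx": 0,"ry": 0,"rz": -0.02,"dx": -0.005,"dy": 0.013,"dz": -0.75,"gripper": 0.2},
    {"rx": 0,"ry": 0,"rz": -0.02,"dx": -0.005,"dy": 0.013,"dz": -0.75,"gripper": 0.2},
    {"rx": 0,"ry": 0,"rz": -0.02,"dx": -0.005,"dy": 0.013,"dz": -0.75,"gripper": 0.2},
  ],
)

```text
time_s: 36.22
tool_pos: [530.8, 345.3, 117.4]
tool_rot: [-1.151, -2.92, 0.005]
wrist_force: [-0.6, 0.7, -0.1]
opening: 51.5
finger_force: 0.0
```

Emit:
apply_moves(
  commands=[
    {"rx": 0,"ry": 0,"rz": 0,"dx": 0,"dy": 0,"dz": -0.15,"gripper": 0.2},
    {"rx": 0,"ry": 0,"rz": 0,"dx": 0,"dy": 0,"dz": -0.3,"gripper": 0.2},
    {"rx": 0,"ry": 0,"rz": 0,"dx": 0,"dy": 0,"dz": -0.3,"gripper": 0.2},
    {"rx": 0,"ry": 0,"rz": 0,"dx": 0,"dy": 0,"dz": -0.3,"gripper": 0.2},
  ],
)

```text
time_s: 36.55
tool_pos: [532.6, 346.3, 84.4]
tool_rot: [1.15, 2.923, 0.001]
wrist_force: [-0.4, 0.8, -0.3]
opening: 51.3
finger_force: 0.0
```

```bash
python3 -c "
from h import *
R()"
```

```text
t 36.55 tcp [532.6 346.3  84.4] yaw 2.3919 tilt [0.001  0.0005] open 51.3 ff 0.0 F [-0.4  0.8 -0.3] q6 -0.37
```

Emit:
apply_moves(
  commands=[
    {"rx": 0,"ry": 0,"rz": 0,"dx": 0,"dy": 0,"dz": -0.045,"gripper": 0},
    {"rx": 0,"ry": 0,"rz": 0,"dx": 0,"dy": 0,"dz": -0.045,"gripper": -1},
    {"rx": 0,"ry": 0,"rz": 0,"dx": 0,"dy": 0,"dz": -0.045,"gripper": -1},
    {"rx": 0,"ry": 0,"rz": 0,"dx": 0,"dy": 0,"dz": -0.045,"gripper": -1},
    {"rx": 0,"ry": 0,"rz": 0,"dx": 0,"dy": 0,"dz": -0.045,"gripper": -1},
  ],
)

```text
time_s: 36.97
tool_pos: [532.6, 346.4, 78.7]
tool_rot: [1.148, 2.923, 0.002]
wrist_force: [-0.8, -0.5, 5.5]
opening: 13.0
finger_force: 59.6
```

Emit:
apply_moves(
  commands=[
    {"rx": 0,"ry": 0,"rz": 0,"dx": 0,"dy": 0,"dz": 0,"gripper": -1},
    {"rx": 0,"ry": 0,"rz": 0,"dx": 0,"dy": 0,"dz": 0,"gripper": -1},
    {"rx": 0,"ry": 0,"rz": 0,"dx": 0,"dy": 0,"dz": 0,"gripper": -1},
    {"rx": 0,"ry": 0,"rz": 0,"dx": 0,"dy": 0,"dz": 0,"gripper": -1},
  ],
)

```text
time_s: 37.3
tool_pos: [532.6, 346.4, 78.7]
tool_rot: [1.148, 2.923, 0.002]
wrist_force: [-1.5, -0.6, 6.3]
opening: 12.8
finger_force: 59.7
```

```bash
python3 -c "
from h import *
R()"
```

```text
t 37.3 tcp [532.6 346.4  78.7] yaw 2.3928 tilt [0.0014 0.0006] open 12.8 ff 59.7 F [-1.5 -0.6  6.3] q6 -0.37
```

Emit:
apply_moves(
  commands=[
    {"rx": 0,"ry": 0,"rz": -0.18,"dx": 0,"dy": 0,"dz": 0,"gripper": -1},
    {"rx": 0,"ry": 0,"rz": -0.36,"dx": 0,"dy": 0,"dz": 0,"gripper": -1},
    {"rx": 0,"ry": 0,"rz": -0.54,"dx": 0,"dy": 0,"dz": 0,"gripper": -1},
    {"rx": 0,"ry": 0,"rz": -0.72,"dx": 0,"dy": 0,"dz": 0,"gripper": -1},
    {"rx": 0,"ry": 0,"rz": -0.9,"dx": 0,"dy": 0,"dz": 0,"gripper": -1},
  ],
)

```text
time_s: 37.72
tool_pos: [532.4, 346.3, 78.7]
tool_rot: [1.778, 2.589, 0.001]
wrist_force: [-1.5, -1.0, 6.4]
opening: 13.1
finger_force: 59.9
```

Emit:
apply_moves(
  commands=[
    {"rx": 0,"ry": 0,"rz": -0.18,"dx": 0,"dy": 0,"dz": 0,"gripper": -1},
    {"rx": 0,"ry": 0,"rz": -0.36,"dx": 0,"dy": 0,"dz": 0,"gripper": -1},
    {"rx": 0,"ry": 0,"rz": -0.54,"dx": 0,"dy": 0,"dz": 0,"gripper": -1},
    {"rx": 0,"ry": 0,"rz": -0.72,"dx": 0,"dy": 0,"dz": 0,"gripper": -1},
    {"rx": 0,"ry": 0,"rz": -0.9,"dx": 0,"dy": 0,"dz": 0,"gripper": -1},
  ],
)

```text
time_s: 38.13
tool_pos: [532.3, 346.3, 78.7]
tool_rot: [2.311, 2.128, 0.001]
wrist_force: [-3.2, -1.2, 6.6]
opening: 12.9
finger_force: 59.9
```

```bash
python3 -c "
from h import *
print(R()['ft_torque'])"
```

```text
t 38.13 tcp [532.3 346.3  78.7] yaw 1.4884 tilt [0.0009 0.0003] open 12.9 ff 59.9 F [-3.2 -1.2  6.6] q6 0.54
[-0.23248289  0.46371738  0.00887053]
```

Emit:
apply_moves(
  commands=[
    {"rx": 0,"ry": 0,"rz": -0.18,"dx": 0,"dy": 0,"dz": 0,"gripper": -1},
    {"rx": 0,"ry": 0,"rz": -0.36,"dx": 0,"dy": 0,"dz": 0,"gripper": -1},
    {"rx": 0,"ry": 0,"rz": -0.54,"dx": 0,"dy": 0,"dz": 0,"gripper": -1},
    {"rx": 0,"ry": 0,"rz": -0.72,"dx": 0,"dy": 0,"dz": 0,"gripper": -1},
    {"rx": 0,"ry": 0,"rz": -0.9,"dx": 0,"dy": 0,"dz": 0,"gripper": -1},
  ],
)

```text
time_s: 38.55
tool_pos: [532.2, 346.3, 78.7]
tool_rot: [-2.727, -1.559, -0.001]
wrist_force: [-3.7, -1.0, 7.8]
opening: 12.9
finger_force: 60.0
```

Emit:
apply_moves(
  commands=[
    {"rx": 0,"ry": 0,"rz": -0.18,"dx": 0,"dy": 0,"dz": 0,"gripper": -1},
    {"rx": 0,"ry": 0,"rz": -0.36,"dx": 0,"dy": 0,"dz": 0,"gripper": -1},
    {"rx": 0,"ry": 0,"rz": -0.54,"dx": 0,"dy": 0,"dz": 0,"gripper": -1},
    {"rx": 0,"ry": 0,"rz": -0.72,"dx": 0,"dy": 0,"dz": 0,"gripper": -1},
    {"rx": 0,"ry": 0,"rz": -0.9,"dx": 0,"dy": 0,"dz": 0,"gripper": -1},
  ],
)

```text
time_s: 38.97
tool_pos: [532.0, 346.4, 78.7]
tool_rot: [-3.006, -0.911, -0.001]
wrist_force: [-3.8, -0.6, 7.5]
opening: 13.1
finger_force: 60.0
```

Emit:
apply_moves(
  commands=[
    {"rx": 0,"ry": 0,"rz": -0.18,"dx": 0,"dy": 0,"dz": 0,"gripper": -1},
    {"rx": 0,"ry": 0,"rz": -0.36,"dx": 0,"dy": 0,"dz": 0,"gripper": -1},
    {"rx": 0,"ry": 0,"rz": -0.54,"dx": 0,"dy": 0,"dz": 0,"gripper": -1},
    {"rx": 0,"ry": 0,"rz": -0.72,"dx": 0,"dy": 0,"dz": 0,"gripper": -1},
    {"rx": 0,"ry": 0,"rz": -0.9,"dx": 0,"dy": 0,"dz": 0,"gripper": -1},
  ],
)

```text
time_s: 39.38
tool_pos: [532.0, 346.6, 78.7]
tool_rot: [-3.133, -0.217, -0.001]
wrist_force: [-3.7, -0.2, 6.8]
opening: 12.9
finger_force: 60.0
```

Emit:
apply_moves(
  commands=[
    {"rx": 0,"ry": 0,"rz": -0.18,"dx": 0,"dy": 0,"dz": 0,"gripper": -1},
    {"rx": 0,"ry": 0,"rz": -0.36,"dx": 0,"dy": 0,"dz": 0,"gripper": -1},
    {"rx": 0,"ry": 0,"rz": -0.54,"dx": 0,"dy": 0,"dz": 0,"gripper": -1},
    {"rx": 0,"ry": 0,"rz": -0.72,"dx": 0,"dy": 0,"dz": 0,"gripper": -1},
    {"rx": 0,"ry": 0,"rz": -0.9,"dx": 0,"dy": 0,"dz": 0,"gripper": -1},
  ],
)

```text
time_s: 39.8
tool_pos: [532.0, 346.7, 78.7]
tool_rot: [-3.103, 0.487, -0.0]
wrist_force: [-3.1, 0.3, 7.5]
opening: 13.0
finger_force: 60.0
```

Emit:
apply_moves(
  commands=[
    {"rx": 0,"ry": 0,"rz": 0,"dx": 0,"dy": 0,"dz": 0,"gripper": -1},
    {"rx": 0,"ry": 0,"rz": 0,"dx": 0,"dy": 0,"dz": 0,"gripper": 0.2},
    {"rx": 0,"ry": 0,"rz": 0,"dx": 0,"dy": 0,"dz": 0,"gripper": 0.2},
    {"rx": 0,"ry": 0,"rz": 0,"dx": 0,"dy": 0,"dz": 0,"gripper": 0.2},
    {"rx": 0,"ry": 0,"rz": 0,"dx": 0,"dy": 0,"dz": 0,"gripper": 0.2},
  ],
)

```text
time_s: 40.22
tool_pos: [531.8, 346.0, 77.0]
tool_rot: [3.104, -0.48, -0.0]
wrist_force: [-0.4, 0.1, -0.4]
opening: 51.3
finger_force: 0.0
```

Emit:
apply_moves(
  commands=[
    {"rx": 0,"ry": 0,"rz": 0,"dx": 0,"dy": 0,"dz": 0.25,"gripper": 0.2},
    {"rx": 0,"ry": 0,"rz": 0,"dx": 0,"dy": 0,"dz": 0.5,"gripper": 0.2},
    {"rx": 0,"ry": 0,"rz": 0,"dx": 0,"dy": 0,"dz": 0.75,"gripper": 0.2},
    {"rx": 0,"ry": 0,"rz": 0,"dx": 0,"dy": 0,"dz": 1,"gripper": 1},
    {"rx": 0,"ry": 0,"rz": 0,"dx": 0,"dy": 0,"dz": 1,"gripper": 1},
  ],
)

```text
time_s: 40.63
tool_pos: [535.5, 347.7, 205.4]
tool_rot: [-3.098, 0.48, -0.015]
wrist_force: [1.7, -0.4, 1.0]
opening: 73.8
finger_force: 0.0
```

```bash
python3 -c "
from dial import *
im,w=dial('w20',(532.5,346))
cv2.imwrite('pics/w20c.png',cv2.resize(im[80:320,200:440],None,fx=2.5,fy=2.5,interpolation=cv2.INTER_CUBIC))"
```

```text
t 40.63 tcp [535.5 347.7 205.4] yaw -0.3072 tilt [0.0105 0.0051] open 73.8 ff 0.0 F [ 1.7 -0.4  1. ] q6 2.33
[(59, 46), (62, 2723), (65, 161), (68, 42), (71, 1266), (74, 359), (89, 16), (95, 16), (101, 108), (104, 788), (107, 21)]
skirt ((533.3629760742188, 345.21844482421875), 24.80127716064453) 73.56054759758749
bar [532.9, 344.9, 45.1, 13.6, -17.8] 105.30012739413968 917
tab [558.  316.9  66.8] 154
white [538.4 343.1 105.9] 159 [531.4, 343.1, 44.3, 13.0, -24.3]
```

View pics/w20c.png

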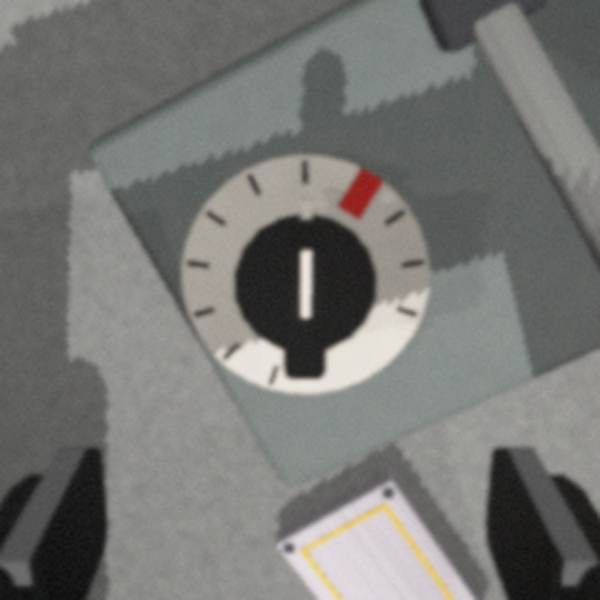

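The pointer now points straight up in this view, at (306,285), with the red tab at (361,193), about 33° further clockwise. I'll refine that angle with a circle fit of the scale.

```bash
python3 -c "
from h import *
im,d,p=grab('wrist');w=world(d,p);hsv=cv2.cvtColor(im,cv2.COLOR_BGR2HSV)
near=np.hypot(w[...,0]-533,w[...,1]-345)
m=((near<60)&(w[...,2]<70)&(hsv[...,2]>125)&(hsv[...,1]<38)).astype(np.uint8)
n,l,st,ce=cv2.connectedComponentsWithStats(m); i=1+np.argmax(st[1:,4]); q=w[l==i]; 
c,r=cv2.minEnclosingCircle(q[:,:2].astype(np.float32)); e=cv2.fitEllipse(cv2.convexHull(q[:,:2].astype(np.float32))); print('scale',c,r,e,st[i,4],q[:,2].mean())
rd=(near<50)&(w[...,2]<70)&((hsv[...,0]<6)|(hsv[...,0]>172))&(hsv[...,1]>140)
t=w[rd]; print('tab',t.mean(0),rect(t[:,:2]))
for cc in(e[0],c,(533.1,345.1)): print(np.degrees(np.arctan2(t[:,1].mean()-cc[1],t[:,0].mean()-cc[0])))
R()"
```

```text
scale (523.6007690429688, 342.64227294921875) 55.139503479003906 ((524.7018432617188, 343.259521484375), (105.0680923461914, 106.91307067871094), 175.60057067871094) 5837 62.49583259964841
tab [557.97006153 316.9766367   66.7864878 ] [557.9, 317.0, 15.5, 8.0, -48.4]
-38.309787860856765
-36.75092925689677
-48.51301731497218
t 40.73 tcp [533.  346.5 199.4] yaw -0.3071 tilt [0.0036 0.0017] open 84.8 ff 0.0 F [ 0.5 -0.3 -0.2] q6 2.33
```

Emit:
apply_moves(
  commands=[
    {"rx": 0,"ry": 0,"rz": 0.9,"dx": 0,"dy": 0,"dz": 0,"gripper": 0.2},
    {"rx": 0,"ry": 0,"rz": 0.9,"dx": 0,"dy": 0,"dz": 0,"gripper": 0.2},
    {"rx": 0,"ry": 0,"rz": 0.9,"dx": 0,"dy": 0,"dz": 0,"gripper": 0.2},
    {"rx": 0,"ry": 0,"rz": 0.9,"dx": 0,"dy": 0,"dz": 0,"gripper": 0.2},
  ],
)

```text
time_s: 41.07
tool_pos: [530.9, 345.5, 194.9]
tool_rot: [3.131, 0.234, -0.005]
wrist_force: [-0.1, 0.1, 0.1]
opening: 51.4
finger_force: 0.0
```

Emit:
apply_moves(
  commands=[
    {"rx": 0,"ry": 0,"rz": 0.9,"dx": 0,"dy": 0,"dz": 0,"gripper": 0.2},
    {"rx": 0,"ry": 0,"rz": 0.9,"dx": 0,"dy": 0,"dz": 0,"gripper": 0.2},
    {"rx": 0,"ry": 0,"rz": 0.9,"dx": 0,"dy": 0,"dz": 0,"gripper": 0.2},
    {"rx": 0,"ry": 0,"rz": 0.9,"dx": 0,"dy": 0,"dz": 0,"gripper": 0.2},
  ],
)

```text
time_s: 41.4
tool_pos: [530.9, 345.5, 194.8]
tool_rot: [3.001, 0.927, -0.006]
wrist_force: [-0.3, -0.1, 0.6]
opening: 51.3
finger_force: 0.0
```

Emit:
apply_moves(
  commands=[
    {"rx": 0,"ry": 0,"rz": 0.9,"dx": 0,"dy": 0,"dz": 0,"gripper": 0.2},
    {"rx": 0,"ry": 0,"rz": 0.9,"dx": 0,"dy": 0,"dz": 0,"gripper": 0.2},
    {"rx": 0,"ry": 0,"rz": 0.9,"dx": 0,"dy": 0,"dz": 0,"gripper": 0.2},
    {"rx": 0,"ry": 0,"rz": 0.9,"dx": 0,"dy": 0,"dz": 0,"gripper": 0.2},
  ],
)

```text
time_s: 41.73
tool_pos: [530.8, 345.5, 194.8]
tool_rot: [-2.719, -1.573, 0.006]
wrist_force: [-0.5, 0.3, -0.4]
opening: 51.2
finger_force: 0.0
```

Emit:
apply_moves(
  commands=[
    {"rx": 0,"ry": 0,"rz": 0.9,"dx": 0,"dy": 0,"dz": 0,"gripper": 0.2},
    {"rx": 0,"ry": 0,"rz": 0.9,"dx": 0,"dy": 0,"dz": 0,"gripper": 0.2},
    {"rx": 0,"ry": 0,"rz": 0.9,"dx": 0,"dy": 0,"dz": 0,"gripper": 0.2},
    {"rx": 0,"ry": 0,"rz": 0.9,"dx": 0,"dy": 0,"dz": 0,"gripper": 0.2},
  ],
)

```text
time_s: 42.07
tool_pos: [530.9, 345.5, 194.8]
tool_rot: [-2.299, -2.14, 0.006]
wrist_force: [0.0, 0.4, 0.1]
opening: 51.2
finger_force: 0.0
```

Emit:
apply_moves(
  commands=[
    {"rx": 0,"ry": 0,"rz": 0.9,"dx": 0,"dy": 0,"dz": 0,"gripper": 0.2},
    {"rx": 0,"ry": 0,"rz": 0.9,"dx": 0,"dy": 0,"dz": 0,"gripper": 0.2},
    {"rx": 0,"ry": 0,"rz": 0.9,"dx": 0,"dy": 0,"dz": 0,"gripper": 0.2},
    {"rx": 0,"ry": 0,"rz": 0.9,"dx": 0,"dy": 0,"dz": 0,"gripper": 0.2},
  ],
)

```text
time_s: 42.4
tool_pos: [530.9, 345.4, 194.8]
tool_rot: [-1.763, -2.598, 0.005]
wrist_force: [-0.1, -0.2, -0.6]
opening: 51.0
finger_force: 0.0
```

Emit:
apply_moves(
  commands=[
    {"rx": 0,"ry": 0,"rz": 0.9,"dx": 0,"dy": 0,"dz": 0,"gripper": 0.2},
    {"rx": 0,"ry": 0,"rz": 0.9,"dx": 0,"dy": 0,"dz": 0,"gripper": 0.2},
    {"rx": 0,"ry": 0,"rz": 0.9,"dx": 0,"dy": 0,"dz": 0,"gripper": 0.2},
    {"rx": 0,"ry": 0,"rz": 0.9,"dx": 0,"dy": 0,"dz": 0,"gripper": 0.2},
  ],
)

```text
time_s: 42.73
tool_pos: [530.8, 345.5, 194.8]
tool_rot: [-1.139, -2.925, 0.004]
wrist_force: [-0.4, -0.2, 0.1]
opening: 51.4
finger_force: 0.0
```

Emit:
apply_moves(
  commands=[
    {"rx": 0,"ry": 0,"rz": 0.88,"dx": 0,"dy": 0,"dz": 0,"gripper": 0.2},
    {"rx": 0,"ry": 0,"rz": 0.88,"dx": 0,"dy": 0,"dz": 0,"gripper": 0.2},
    {"rx": 0,"ry": 0,"rz": 0.88,"dx": 0,"dy": 0,"dz": 0,"gripper": 0.2},
    {"rx": 0,"ry": 0,"rz": 0.88,"dx": 0,"dy": 0,"dz": 0,"gripper": 0.2},
    {"rx": 0,"ry": 0,"rz": 0.88,"dx": 0,"dy": 0,"dz": 0,"gripper": 0.2},
  ],
)

```text
time_s: 43.15
tool_pos: [530.9, 345.5, 195.0]
tool_rot: [-0.479, -3.102, 0.003]
wrist_force: [0.0, -0.5, -0.6]
opening: 51.3
finger_force: 0.0
```

```bash
python3 -c "
from dial import *
im,w=dial('w21',(532.5,346))"
```

```text
t 43.15 tcp [530.9 345.5 195. ] yaw 2.835 tilt [-0.0033 -0.0017] open 51.3 ff 0.0 F [ 0.  -0.5 -0.6] q6 -0.81
[(59, 16), (62, 2960), (65, 202), (68, 47), (71, 1256), (74, 450), (95, 17), (98, 17), (101, 116), (104, 872), (107, 19)]
skirt ((531.5045776367188, 345.72821044921875), 24.959049224853516) 73.67101863171435
bar [532.0, 346.2, 45.5, 13.9, -17.9] 105.43650784763426 1007
tab [557.3 317.2  66.9] 143
white [542.6 342.1 106.3] 130 [542.8, 342.0, 22.3, 3.2, -17.4]
```

Emit:
apply_moves(
  commands=[
    {"rx": 0,"ry": 0,"rz": 0,"dx": 0.012,"dy": 0.004,"dz": -0.25,"gripper": 0.2},
    {"rx": 0,"ry": 0,"rz": 0,"dx": 0.012,"dy": 0.004,"dz": -0.5,"gripper": 0.2},
    {"rx": 0,"ry": 0,"rz": 0,"dx": 0.012,"dy": 0.004,"dz": -0.7,"gripper": 0.2},
    {"rx": 0,"ry": 0,"rz": 0,"dx": 0.012,"dy": 0.004,"dz": -0.85,"gripper": 0.2},
    {"rx": 0,"ry": 0,"rz": 0,"dx": 0.012,"dy": 0.004,"dz": -0.93,"gripper": 0.2},
  ],
)

```text
time_s: 43.62
tool_pos: [530.9, 345.3, 81.3]
tool_rot: [-0.486, -3.098, 0.006]
wrist_force: [-1.0, 0.7, 0.1]
opening: 51.4
finger_force: 0.0
```

Emit:
apply_moves(
  commands=[
    {"rx": 0,"ry": 0,"rz": 0,"dx": 0,"dy": 0,"dz": -0.015,"gripper": 0.2},
    {"rx": 0,"ry": 0,"rz": 0,"dx": 0,"dy": 0,"dz": -0.015,"gripper": 0.2},
    {"rx": 0,"ry": 0,"rz": 0,"dx": 0,"dy": 0,"dz": -0.015,"gripper": 0.2},
  ],
)

```text
time_s: 43.87
tool_pos: [534.2, 346.9, 85.2]
tool_rot: [0.484, 3.103, 0.002]
wrist_force: [0.2, -0.4, -0.6]
opening: 51.3
finger_force: 0.0
```

```bash
python3 -c "
from h import *
R()"
```

```text
t 43.87 tcp [534.2 346.9  85.2] yaw 2.8321 tilt [0.0016 0.0008] open 51.3 ff 0.0 F [ 0.2 -0.4 -0.6] q6 -0.81
```

Emit:
apply_moves(
  commands=[
    {"rx": 0,"ry": 0,"rz": 0,"dx": -0.012,"dy": -0.007,"dz": -0.05,"gripper": 0.2},
    {"rx": 0,"ry": 0,"rz": 0,"dx": -0.012,"dy": -0.007,"dz": -0.05,"gripper": 0},
    {"rx": 0,"ry": 0,"rz": 0,"dx": -0.012,"dy": -0.007,"dz": -0.05,"gripper": -1},
    {"rx": 0,"ry": 0,"rz": 0,"dx": -0.012,"dy": -0.007,"dz": -0.05,"gripper": -1},
    {"rx": 0,"ry": 0,"rz": 0,"dx": -0.012,"dy": -0.007,"dz": -0.05,"gripper": -1},
  ],
)

```text
time_s: 44.28
tool_pos: [532.3, 346.5, 78.8]
tool_rot: [0.483, 3.103, 0.003]
wrist_force: [0.7, 2.6, 2.8]
opening: 12.8
finger_force: 61.1
```

Emit:
apply_moves(
  commands=[
    {"rx": 0,"ry": 0,"rz": 0,"dx": 0,"dy": 0,"dz": 0,"gripper": -1},
    {"rx": 0,"ry": 0,"rz": 0,"dx": 0,"dy": 0,"dz": 0,"gripper": -1},
    {"rx": 0,"ry": 0,"rz": 0,"dx": 0,"dy": 0,"dz": 0,"gripper": -1},
    {"rx": 0,"ry": 0,"rz": 0,"dx": 0,"dy": 0,"dz": 0,"gripper": -1},
  ],
)

```text
time_s: 44.62
tool_pos: [532.4, 346.4, 78.8]
tool_rot: [0.483, 3.103, 0.002]
wrist_force: [0.4, 4.6, 3.4]
opening: 13.2
finger_force: 61.5
```

```bash
python3 -c "
from h import *
R()"
```

```text
t 44.62 tcp [532.4 346.4  78.8] yaw 2.8329 tilt [0.0012 0.0012] open 13.2 ff 61.5 F [0.4 4.6 3.4] q6 -0.81
```

Emit:
apply_moves(
  commands=[
    {"rx": 0,"ry": 0,"rz": -0.18,"dx": 0,"dy": 0,"dz": 0,"gripper": -1},
    {"rx": 0,"ry": 0,"rz": -0.36,"dx": 0,"dy": 0,"dz": 0,"gripper": -1},
    {"rx": 0,"ry": 0,"rz": -0.54,"dx": 0,"dy": 0,"dz": 0,"gripper": -1},
  ],
)

```text
time_s: 44.87
tool_pos: [532.3, 346.4, 78.7]
tool_rot: [0.903, 3.008, 0.002]
wrist_force: [-1.8, 3.2, 4.4]
opening: 12.8
finger_force: 61.5
```

Emit:
apply_moves(
  commands=[
    {"rx": 0,"ry": 0,"rz": -0.18,"dx": 0,"dy": 0,"dz": 0,"gripper": -1},
    {"rx": 0,"ry": 0,"rz": -0.36,"dx": 0,"dy": 0,"dz": 0,"gripper": -1},
    {"rx": 0,"ry": 0,"rz": -0.5,"dx": 0,"dy": 0,"dz": 0,"gripper": -1},
    {"rx": 0,"ry": 0,"rz": -0.54,"dx": 0,"dy": 0,"dz": 0,"gripper": -1},
    {"rx": 0,"ry": 0,"rz": -0.54,"dx": 0,"dy": 0,"dz": 0,"gripper": -1},
  ],
)

```text
time_s: 45.28
tool_pos: [532.3, 346.4, 78.8]
tool_rot: [1.293, 2.863, 0.002]
wrist_force: [-0.7, 4.2, 4.7]
opening: 13.1
finger_force: 61.7
```

Emit:
apply_moves(
  commands=[
    {"rx": 0,"ry": 0,"rz": 0,"dx": 0,"dy": 0,"dz": 0,"gripper": -1},
    {"rx": 0,"ry": 0,"rz": 0,"dx": 0,"dy": 0,"dz": 0,"gripper": 0.2},
    {"rx": 0,"ry": 0,"rz": 0,"dx": 0,"dy": 0,"dz": 0,"gripper": 0.2},
    {"rx": 0,"ry": 0,"rz": 0,"dx": 0,"dy": 0,"dz": 0,"gripper": 0.2},
    {"rx": 0,"ry": 0,"rz": 0,"dx": 0,"dy": 0,"dz": 0,"gripper": 0.2},
  ],
)

```text
time_s: 45.7
tool_pos: [531.5, 344.9, 77.2]
tool_rot: [-1.293, -2.862, 0.003]
wrist_force: [0.7, -0.2, 0.3]
opening: 51.1
finger_force: 0.0
```

Emit:
apply_moves(
  commands=[
    {"rx": 0,"ry": 0,"rz": 0,"dx": 0,"dy": 0,"dz": 0.25,"gripper": 0.2},
    {"rx": 0,"ry": 0,"rz": 0,"dx": 0,"dy": 0,"dz": 0.5,"gripper": 0.2},
    {"rx": 0,"ry": 0,"rz": 0,"dx": 0,"dy": 0,"dz": 0.75,"gripper": 0.2},
    {"rx": 0,"ry": 0,"rz": 0,"dx": 0,"dy": 0,"dz": 1,"gripper": 0.2},
    {"rx": 0,"ry": 0,"rz": 0,"dx": 0,"dy": 0,"dz": 1,"gripper": 0.2},
  ],
)

```text
time_s: 46.12
tool_pos: [535.4, 347.1, 205.7]
tool_rot: [1.29, 2.856, 0.013]
wrist_force: [1.2, 0.6, 0.9]
opening: 51.4
finger_force: 0.0
```

```bash
python3 -c "
from dial import *
im,w=dial('w22',(532.5,346))
cv2.imwrite('pics/w22c.png',cv2.resize(im[80:320,200:440],None,fx=2.5,fy=2.5,interpolation=cv2.INTER_CUBIC))"
```

```text
t 46.12 tcp [535.4 347.1 205.7] yaw 2.293 tilt [0.0101 0.0045] open 51.4 ff 0.0 F [1.2 0.6 0.9] q6 -0.27
[(59, 21), (62, 2896), (65, 111), (68, 32), (71, 1177), (74, 448), (92, 16), (98, 18), (101, 96), (104, 801), (107, 26)]
skirt ((531.6727294921875, 346.0997619628906), 25.149539947509766) 73.71642416687952
bar [532.1, 346.0, 45.1, 13.5, -48.3] 105.45621341984068 923
tab [560.3 313.7  66.9] 45
white [539.5 337.4 106.3] 102 [539.5, 337.4, 21.8, 2.5, -48.9]
```

View pics/w22c.png

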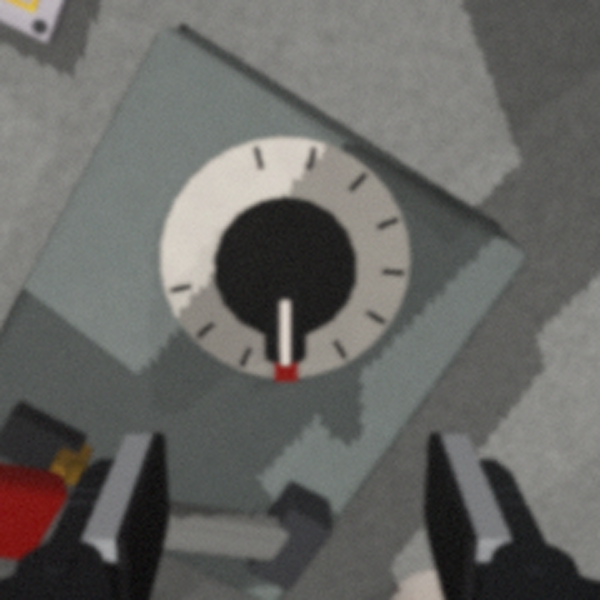

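The white pointer at (286,335) lies right on the red tab at (286,373). Next is the lever.

Emit:
apply_moves(
  commands=[
    {"rx": 0,"ry": 0,"rz": 0,"dx": -0.06,"dy": -0.21,"dz": 0,"gripper": -1},
    {"rx": 0,"ry": 0,"rz": 0,"dx": -0.12,"dy": -0.42,"dz": 0,"gripper": -1},
    {"rx": 0,"ry": 0,"rz": 0,"dx": -0.18,"dy": -0.63,"dz": 0,"gripper": -1},
    {"rx": 0,"ry": 0,"rz": 0,"dx": -0.23,"dy": -0.85,"dz": 0,"gripper": -1},
    {"rx": 0,"ry": 0,"rz": 0,"dx": -0.23,"dy": -0.85,"dz": 0,"gripper": -1},
  ],
)

```text
time_s: 46.58
tool_pos: [502.6, 239.7, 196.0]
tool_rot: [-1.296, -2.86, 0.007]
wrist_force: [1.1, -0.2, -0.0]
opening: 0.1
finger_force: 0.0
```

Emit:
apply_moves(
  commands=[
    {"rx": 0,"ry": 0,"rz": 0,"dx": 0,"dy": 0,"dz": -0.2,"gripper": -1},
    {"rx": 0,"ry": 0,"rz": 0,"dx": 0,"dy": 0,"dz": -0.3,"gripper": -1},
    {"rx": 0,"ry": 0,"rz": 0,"dx": 0,"dy": 0,"dz": -0.3,"gripper": -1},
    {"rx": 0,"ry": 0,"rz": 0,"dx": 0,"dy": 0,"dz": -0.3,"gripper": -1},
  ],
)

```text
time_s: 46.92
tool_pos: [503.1, 243.7, 160.1]
tool_rot: [-1.292, -2.86, 0.004]
wrist_force: [0.7, -0.5, -0.8]
opening: -0.4
finger_force: 0.0
```

```bash
python3 -c "
from h import *
R(); im,d,p=grab('top'); w=world(d,p)
for nm,lo,hi,zr in [('green',(50,120,60),(80,255,255),(25,70)),('red',(0,150,80),(5,255,255),(100,160))]:
    for b in blobs(im,w,lo,hi,zr,15): print(nm,b)
im,d,p=grab('wrist'); w=world(d,p)
for b in blobs(im,w,(0,150,80),(5,255,255),(100,160),50): print('wrist',b)
"
```

```text
t 46.92 tcp [503.1 243.7 160.1] yaw 2.2932 tilt [-0.0039 -0.0012] open -0.4 ff 0.0 F [ 0.7 -0.5 -0.8] q6 -0.41
green ([427.0, 161.0], 383, [583.8, -356.3, 99.5, 61.3, -9.5], 34.9)
red ([240.0, 114.0], 41, [724.8, 242.7, 19.4, 18.2, 27.7], 119.2)
wrist ([319.0, 238.0], 1849, [503.4, 245.1, 32.1, 29.3, 10.3], 144.8)
```

Emit:
apply_moves(
  commands=[
    {"rx": 0,"ry": 0,"rz": 0,"dx": 0,"dy": 0,"dz": -0.1,"gripper": -1},
    {"rx": 0,"ry": 0,"rz": 0,"dx": -0.02,"dy": 0,"dz": -0.2,"gripper": -1},
    {"rx": 0,"ry": 0,"rz": 0,"dx": -0.04,"dy": 0,"dz": -0.3,"gripper": -1},
    {"rx": 0,"ry": 0,"rz": 0,"dx": -0.06,"dy": -0.01,"dz": -0.4,"gripper": -1},
    {"rx": 0,"ry": 0,"rz": 0,"dx": -0.07,"dy": -0.01,"dz": -0.48,"gripper": -1},
  ],
)

```text
time_s: 47.43
tool_pos: [494.5, 242.1, 102.3]
tool_rot: [-1.293, -2.861, 0.003]
wrist_force: [-3.4, -1.0, 6.2]
opening: -0.1
finger_force: 3.1
```

```bash
python3 -c "
from h import *
R()"
```

```text
t 47.43 tcp [494.5 242.1 102.3] yaw 2.293 tilt [-0.0024 -0.0008] open -0.1 ff 3.1 F [-3.4 -1.   6.2] q6 -0.41
```

Emit:
apply_moves(
  commands=[
    {"rx": 0,"ry": 0,"rz": 0,"dx": -0.01,"dy": 0,"dz": -0.05,"gripper": -1},
    {"rx": 0,"ry": 0,"rz": 0,"dx": -0.01,"dy": 0,"dz": -0.1,"gripper": -1},
    {"rx": 0,"ry": 0,"rz": 0,"dx": -0.01,"dy": 0,"dz": -0.14,"gripper": -1},
    {"rx": 0,"ry": 0,"rz": 0,"dx": -0.01,"dy": 0,"dz": -0.17,"gripper": -1},
    {"rx": 0,"ry": 0,"rz": 0,"dx": -0.01,"dy": 0,"dz": -0.17,"gripper": -1},
  ],
)

```text
time_s: 47.85
tool_pos: [494.6, 242.4, 83.3]
tool_rot: [-1.294, -2.862, 0.0]
wrist_force: [-0.4, -0.8, 1.5]
opening: -0.3
finger_force: 0.8
```

```bash
python3 -c "
from h import *
R()"
```

```text
t 47.85 tcp [494.6 242.4  83.3] yaw 2.2927 tilt [-0.0005 -0.0001] open -0.3 ff 0.8 F [-0.4 -0.8  1.5] q6 -0.41
```

Emit:
apply_moves(
  commands=[
    {"rx": 0,"ry": 0,"rz": 0,"dx": 0,"dy": 0,"dz": 0.2,"gripper": -1},
    {"rx": 0,"ry": 0,"rz": 0,"dx": 0,"dy": 0,"dz": 0.5,"gripper": -1},
    {"rx": 0,"ry": 0,"rz": 0,"dx": 0,"dy": 0,"dz": 0.8,"gripper": -1},
    {"rx": 0,"ry": 0,"rz": 0,"dx": 0,"dy": 0,"dz": 1,"gripper": -1},
  ],
)

```text
time_s: 48.18
tool_pos: [496.1, 243.0, 208.0]
tool_rot: [1.292, 2.86, 0.005]
wrist_force: [1.6, 0.4, -0.3]
opening: 0.2
finger_force: 0.0
```

Emit:
apply_moves(
  commands=[
    {"rx": 0,"ry": 0,"rz": 0,"dx": -0.2,"dy": 0,"dz": 0.3,"gripper": -1},
    {"rx": 0,"ry": 0,"rz": 0,"dx": -0.4,"dy": 0,"dz": 0.6,"gripper": -1},
    {"rx": 0,"ry": 0,"rz": 0,"dx": -0.6,"dy": 0,"dz": 0.8,"gripper": -1},
    {"rx": 0,"ry": 0,"rz": 0,"dx": -0.6,"dy": 0,"dz": 0.8,"gripper": -1},
    {"rx": 0,"ry": 0,"rz": 0,"dx": -0.6,"dy": 0,"dz": 0.8,"gripper": -1},
  ],
)

```text
time_s: 48.6
tool_pos: [423.4, 243.2, 303.2]
tool_rot: [1.29, 2.859, 0.007]
wrist_force: [-0.2, 0.4, -0.7]
opening: 0.2
finger_force: 0.0
```

```bash
python3 -c "
from h import *
R()
for c in('scene','top'):
    im,d,p=grab(c); w=world(d,p); cv2.imwrite(f'pics/{c}9.png',im)
    for nm,lo,hi,zr in [('green',(50,120,60),(80,255,255),(25,70)),('orange',(5,150,90),(18,255,255),(185,215)),('redpad',(0,150,60),(5,255,255),(72,160)),('white cap etc',(0,150,60),(5,255,255),(60,71))]:
        for b in blobs(im,w,lo,hi,zr,10): print(c,nm,b)
"
```

```text
t 48.6 tcp [423.4 243.2 303.2] yaw 2.2938 tilt [0.0062 0.0023] open 0.2 ff 0.0 F [-0.2  0.4 -0.7] q6 -0.36
scene green ([219.0, 294.0], 655, [535.2, -366.8, 99.0, 58.4, -7.5], 33.9)
scene orange ([373.0, 182.0], 222, [599.4, 57.7, 68.3, 16.2, 10.0], 197.7)
scene redpad ([390.0, 152.0], 84, [489.5, 240.0, 29.9, 28.5, 11.6], 82.6)
scene redpad ([456.0, 197.0], 68, [727.2, 239.6, 20.2, 20.0, 52.6], 117.4)
top green ([430.0, 177.0], 386, [532.4, -364.8, 101.9, 58.9, -7.8], 34.4)
top orange ([298.0, 148.0], 108, [595.5, 59.1, 68.1, 12.9, 8.7], 199.3)
top redpad ([240.0, 114.0], 40, [723.9, 242.4, 20.1, 17.6, 8.4], 118.8)
top redpad ([240.0, 191.0], 91, [486.2, 242.2, 33.0, 26.9, 9.9], 85.0)
```

View pics/scene9.png

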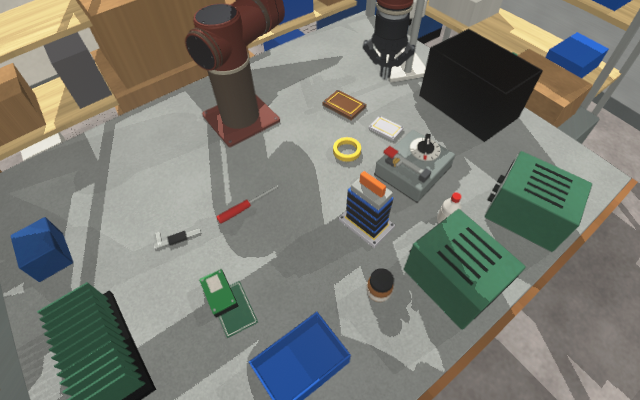

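The lever is latched, with its pad at z 85 mm, and the weight and stack are good. The green case at (219,294) has been knocked about 50 mm along the mat, so I'll put it back.

Emit:
apply_moves(
  commands=[
    {"rx": 0,"ry": 0,"rz": 0.06,"dx": 0,"dy": -0.25,"dz": 0,"gripper": 0},
    {"rx": 0,"ry": 0,"rz": 0.12,"dx": 0.05,"dy": -0.5,"dz": 0,"gripper": 1},
    {"rx": 0,"ry": 0,"rz": 0.18,"dx": 0.1,"dy": -0.7,"dz": 0,"gripper": 1},
    {"rx": 0,"ry": 0,"rz": 0.24,"dx": 0.15,"dy": -0.9,"dz": 0,"gripper": 1},
  ],
)

```text
time_s: 49.03
tool_pos: [440.6, 133.0, 297.9]
tool_rot: [-1.117, -2.933, 0.003]
wrist_force: [-0.4, 0.4, -0.4]
opening: 48.0
finger_force: 0.0
```

Emit:
apply_moves(
  commands=[
    {"rx": 0,"ry": 0,"rz": 0.06,"dx": 0,"dy": -0.25,"dz": 0,"gripper": 1},
    {"rx": 0,"ry": 0,"rz": 0.12,"dx": 0.05,"dy": -0.5,"dz": 0,"gripper": 1},
    {"rx": 0,"ry": 0,"rz": 0.18,"dx": 0.1,"dy": -0.7,"dz": 0,"gripper": 1},
    {"rx": 0,"ry": 0,"rz": 0.24,"dx": 0.15,"dy": -0.9,"dz": 0,"gripper": 1},
  ],
)

```text
time_s: 49.37
tool_pos: [458.5, 24.6, 297.9]
tool_rot: [-0.94, -2.994, 0.001]
wrist_force: [0.7, -0.2, -0.2]
opening: 85.1
finger_force: 0.0
```

Emit:
apply_moves(
  commands=[
    {"rx": 0,"ry": 0,"rz": 0.06,"dx": 0,"dy": -0.25,"dz": 0,"gripper": 1},
    {"rx": 0,"ry": 0,"rz": 0.12,"dx": 0.05,"dy": -0.5,"dz": 0,"gripper": 1},
    {"rx": 0,"ry": 0,"rz": 0.18,"dx": 0.1,"dy": -0.7,"dz": 0,"gripper": 1},
    {"rx": 0,"ry": 0,"rz": 0.24,"dx": 0.15,"dy": -0.9,"dz": 0,"gripper": 1},
  ],
)

```text
time_s: 49.7
tool_pos: [476.4, -83.4, 297.7]
tool_rot: [-0.759, -3.045, -0.0]
wrist_force: [0.7, 0.5, -0.1]
opening: 85.1
finger_force: 0.0
```

Emit:
apply_moves(
  commands=[
    {"rx": 0,"ry": 0,"rz": 0.06,"dx": 0,"dy": -0.25,"dz": 0,"gripper": 1},
    {"rx": 0,"ry": 0,"rz": 0.12,"dx": 0.05,"dy": -0.5,"dz": -0.1,"gripper": 1},
    {"rx": 0,"ry": 0,"rz": 0.18,"dx": 0.1,"dy": -0.7,"dz": -0.2,"gripper": 1},
    {"rx": 0,"ry": 0,"rz": 0.24,"dx": 0.15,"dy": -0.9,"dz": -0.3,"gripper": 1},
  ],
)

```text
time_s: 50.03
tool_pos: [494.3, -191.4, 261.3]
tool_rot: [-0.575, -3.085, -0.001]
wrist_force: [-0.2, 0.4, -0.4]
opening: 85.3
finger_force: 0.0
```

Emit:
apply_moves(
  commands=[
    {"rx": 0,"ry": 0,"rz": 0.06,"dx": 0,"dy": -0.25,"dz": 0,"gripper": 1},
    {"rx": 0,"ry": 0,"rz": 0.12,"dx": 0.05,"dy": -0.5,"dz": -0.2,"gripper": 1},
    {"rx": 0,"ry": 0,"rz": 0.18,"dx": 0.1,"dy": -0.7,"dz": -0.4,"gripper": 1},
    {"rx": 0,"ry": 0,"rz": 0.24,"dx": 0.15,"dy": -0.9,"dz": -0.5,"gripper": 1},
  ],
)

```text
time_s: 50.37
tool_pos: [510.8, -298.3, 198.2]
tool_rot: [-0.389, -3.111, -0.006]
wrist_force: [-0.3, 0.4, -1.1]
opening: 85.4
finger_force: 0.0
```

Emit:
apply_moves(
  commands=[
    {"rx": 0,"ry": 0,"rz": 0.1,"dx": 0.05,"dy": -0.25,"dz": -0.2,"gripper": 1},
    {"rx": 0,"ry": 0,"rz": 0.22,"dx": 0.17,"dy": -0.58,"dz": -0.4,"gripper": 1},
    {"rx": 0,"ry": 0,"rz": 0.22,"dx": 0.17,"dy": -0.58,"dz": -0.4,"gripper": 1},
    {"rx": 0,"ry": 0,"rz": 0.22,"dx": 0.17,"dy": -0.58,"dz": -0.4,"gripper": 1},
    {"rx": 0,"ry": 0,"rz": 0.22,"dx": 0.17,"dy": -0.58,"dz": -0.4,"gripper": 1},
  ],
)

```text
time_s: 50.78
tool_pos: [532.2, -366.6, 153.7]
tool_rot: [-0.221, -3.131, -0.005]
wrist_force: [0.6, 0.1, 0.7]
opening: 85.1
finger_force: 0.0
```

Emit:
apply_moves(
  commands=[
    {"rx": 0,"ry": 0,"rz": 0,"dx": 0,"dy": 0,"dz": 0,"gripper": 1},
    {"rx": 0,"ry": 0,"rz": 0,"dx": 0,"dy": 0,"dz": 0,"gripper": 1},
  ],
)

```text
time_s: 50.95
tool_pos: [533.7, -366.4, 157.5]
tool_rot: [0.217, 3.132, -0.002]
wrist_force: [-0.3, 0.8, 1.1]
opening: 85.1
finger_force: 0.0
```

```bash
cat >> h.py <<'E'
def cured(zr=(25,80)):
    im,w=wr('wc'); hsv=cv2.cvtColor(im,cv2.COLOR_BGR2HSV)
    m=cv2.inRange(hsv,(50,120,60),(80,255,255))&(((w[...,2]>zr[0])&(w[...,2]<zr[1]))*255).astype(np.uint8)
    q=w[cv2.erode(m,np.ones((3,3)))>0]; c=q.mean(0)
    print('plane',np.linalg.lstsq(np.c_[q[:,:2]-c[:2],np.ones(len(q))],q[:,2],rcond=None)[0])
E
python3 -c "
from h import *
cured()"
```

```text
t 50.95 tcp [ 533.7 -366.4  157.5] yaw 3.0035 tilt [ 0.0016 -0.0012] open 85.1 ff 0.0 F [-0.3  0.8  1.1] q6 -2.16
blue ([380.0, 362.0], 1726, [730.3, -332.4, 114.9, 4.2, -89.5], 31.6)
green ([319.0, 194.0], 5403, [532.5, -366.7, 99.1, 59.5, -7.8], 34.6)
mat ([344.0, 241.0], 3152, [582.5, -357.5, 107.7, 68.4, -8.3], 2.7)
plane [ 1.82196070e-03 -1.65333391e-03  3.46460428e+01]
```

Emit:
apply_moves(
  commands=[
    {"rx": 0,"ry": 0,"rz": 0,"dx": -0.01,"dy": 0,"dz": -0.25,"gripper": 1},
    {"rx": 0,"ry": 0,"rz": 0,"dx": -0.01,"dy": 0,"dz": -0.5,"gripper": 1},
    {"rx": 0,"ry": 0,"rz": 0,"dx": -0.01,"dy": 0,"dz": -0.75,"gripper": 1},
    {"rx": 0,"ry": 0,"rz": 0,"dx": -0.01,"dy": 0,"dz": -0.9,"gripper": 1},
    {"rx": 0,"ry": 0,"rz": 0,"dx": -0.01,"dy": 0,"dz": -0.9,"gripper": 1},
  ],
)

```text
time_s: 51.42
tool_pos: [529.6, -364.0, 44.1]
tool_rot: [-0.216, -3.129, -0.007]
wrist_force: [0.1, 0.7, -0.8]
opening: 85.4
finger_force: 0.0
```

Emit:
apply_moves(
  commands=[
    {"rx": 0,"ry": 0,"rz": 0,"dx": 0,"dy": 0,"dz": -0.15,"gripper": 1},
    {"rx": 0,"ry": 0,"rz": 0,"dx": 0,"dy": 0,"dz": -0.3,"gripper": 1},
    {"rx": 0,"ry": 0,"rz": 0,"dx": 0,"dy": 0,"dz": -0.3,"gripper": 1},
    {"rx": 0,"ry": 0,"rz": 0,"dx": 0,"dy": 0,"dz": -0.3,"gripper": 1},
  ],
)

```text
time_s: 51.75
tool_pos: [532.3, -366.8, 13.2]
tool_rot: [0.217, 3.134, -0.0]
wrist_force: [-0.4, -0.2, 0.2]
opening: 85.5
finger_force: 0.0
```

Emit:
apply_moves(
  commands=[
    {"rx": 0,"ry": 0,"rz": 0,"dx": 0,"dy": 0,"dz": 0,"gripper": -1},
    {"rx": 0,"ry": 0,"rz": 0,"dx": 0,"dy": 0,"dz": 0,"gripper": -1},
    {"rx": 0,"ry": 0,"rz": 0,"dx": 0,"dy": 0,"dz": 0,"gripper": -1},
    {"rx": 0,"ry": 0,"rz": 0,"dx": 0,"dy": 0,"dz": 0,"gripper": -1},
    {"rx": 0,"ry": 0,"rz": 0,"dx": 0,"dy": 0,"dz": 0,"gripper": -1},
  ],
)

```text
time_s: 52.17
tool_pos: [533.5, -368.3, 14.8]
tool_rot: [0.217, 3.131, -0.004]
wrist_force: [0.1, 1.1, 7.5]
opening: 58.2
finger_force: 66.8
```

```bash
python3 -c "
from h import *
R()"
```

```text
t 52.17 tcp [ 533.5 -368.3   14.8] yaw 3.0029 tilt [ 0.0031 -0.0026] open 58.2 ff 66.8 F [0.1 1.1 7.5] q6 -2.16
```

Lift 25 mm, shift (+50, +10) mm, then lower and release.

Emit:
apply_moves(
  commands=[
    {"rx": 0,"ry": 0,"rz": 0,"dx": 0,"dy": 0,"dz": 0.1,"gripper": -1},
    {"rx": 0,"ry": 0,"rz": 0,"dx": 0.1,"dy": 0.02,"dz": 0.2,"gripper": -1},
    {"rx": 0,"ry": 0,"rz": 0,"dx": 0.25,"dy": 0.05,"dz": 0.2,"gripper": -1},
    {"rx": 0,"ry": 0,"rz": 0,"dx": 0.42,"dy": 0.085,"dz": 0.2,"gripper": -1},
    {"rx": 0,"ry": 0,"rz": 0,"dx": 0.42,"dy": 0.085,"dz": 0.2,"gripper": -1},
  ],
)

```text
time_s: 52.58
tool_pos: [585.8, -356.4, 38.0]
tool_rot: [0.215, 3.13, -0.002]
wrist_force: [-0.4, 0.5, -1.6]
opening: 58.3
finger_force: 65.8
```

Emit:
apply_moves(
  commands=[
    {"rx": 0,"ry": 0,"rz": 0,"dx": 0,"dy": 0,"dz": -0.05,"gripper": -1},
    {"rx": 0,"ry": 0,"rz": 0,"dx": 0,"dy": 0,"dz": -0.1,"gripper": -1},
    {"rx": 0,"ry": 0,"rz": 0,"dx": 0,"dy": 0,"dz": -0.15,"gripper": -1},
    {"rx": 0,"ry": 0,"rz": 0,"dx": 0,"dy": 0,"dz": -0.18,"gripper": -1},
    {"rx": 0,"ry": 0,"rz": 0,"dx": 0,"dy": 0,"dz": -0.18,"gripper": -1},
  ],
)

```text
time_s: 53.0
tool_pos: [581.4, -357.0, 14.8]
tool_rot: [-0.219, -3.133, -0.001]
wrist_force: [-4.1, 3.3, 7.8]
opening: 58.3
finger_force: 66.9
```

```bash
python3 -c "
from h import *
cured()"
```

```text
t 53.0 tcp [ 581.4 -357.    14.8] yaw 3.0021 tilt [-0.0013  0.0007] open 58.3 ff 66.9 F [-4.1  3.3  7.8] q6 -2.1
green ([318.0, 278.0], 18114, [580.4, -357.9, 99.4, 59.8, -7.9], 34.6)
mat ([321.0, 171.0], 1737, [552.3, -352.6, 80.4, 59.9, 81.6], 2.6)
mat ([321.0, 161.0], 1273, [532.5, -350.0, 69.3, 9.6, 80.3], 2.6)
plane [1.21017690e-03 1.23357237e-03 3.46534062e+01]
```

Emit:
apply_moves(
  commands=[
    {"rx": 0,"ry": 0,"rz": 0,"dx": 0,"dy": 0,"dz": 0,"gripper": 1},
    {"rx": 0,"ry": 0,"rz": 0,"dx": 0,"dy": 0,"dz": 0,"gripper": 1},
    {"rx": 0,"ry": 0,"rz": 0,"dx": 0,"dy": 0,"dz": 0,"gripper": 1},
    {"rx": 0,"ry": 0,"rz": 0,"dx": 0,"dy": 0,"dz": 0,"gripper": 1},
    {"rx": 0,"ry": 0,"rz": 0,"dx": 0,"dy": 0,"dz": 0,"gripper": 1},
  ],
)

```text
time_s: 53.47
tool_pos: [582.1, -356.9, 14.1]
tool_rot: [-0.218, -3.134, -0.0]
wrist_force: [-0.2, 0.2, -0.2]
opening: 85.2
finger_force: 0.0
```

Emit:
apply_moves(
  commands=[
    {"rx": 0,"ry": 0,"rz": 0,"dx": 0,"dy": 0,"dz": 0.2,"gripper": 1},
    {"rx": 0,"ry": 0,"rz": 0,"dx": 0,"dy": 0,"dz": 0.5,"gripper": 1},
    {"rx": 0,"ry": 0,"rz": 0,"dx": 0,"dy": 0,"dz": 0.8,"gripper": 1},
    {"rx": 0,"ry": 0,"rz": 0,"dx": 0,"dy": 0,"dz": 1,"gripper": 1},
  ],
)

```text
time_s: 53.8
tool_pos: [583.3, -357.7, 138.0]
tool_rot: [0.218, 3.131, -0.003]
wrist_force: [0.4, -0.1, 1.0]
opening: 85.4
finger_force: 0.0
```

Emit:
apply_moves(
  commands=[
    {"rx": 0,"ry": 0,"rz": 0,"dx": -0.3,"dy": 0,"dz": 0.3,"gripper": 1},
    {"rx": 0,"ry": 0,"rz": 0,"dx": -0.6,"dy": 0,"dz": 0.6,"gripper": 1},
    {"rx": 0,"ry": 0,"rz": 0,"dx": -0.6,"dy": 0,"dz": 0.6,"gripper": 1},
    {"rx": 0,"ry": 0,"rz": 0,"dx": -0.6,"dy": 0,"dz": 0.6,"gripper": 1},
    {"rx": 0,"ry": 0,"rz": 0,"dx": -0.6,"dy": 0,"dz": 0.6,"gripper": 1},
  ],
)

```text
time_s: 54.22
tool_pos: [510.6, -357.5, 207.7]
tool_rot: [0.219, 3.132, -0.003]
wrist_force: [-0.1, -0.3, 0.4]
opening: 85.4
finger_force: 0.0
```

```bash
python3 -c "
from h import *
R()
for c in('scene','top'):
    im,d,p=grab(c); w=world(d,p)
    for nm,lo,hi,zr in [('green',(50,120,60),(80,255,255),(25,70)),('mat',(60,60,30),(90,255,255),(-8,12)),('orange',(5,150,90),(18,255,255),(185,215)),('redpad',(0,150,60),(5,255,255),(72,110))]:
        for b in blobs(im,w,lo,hi,zr,30): print(c,nm,b)
"
```

```text
t 54.22 tcp [ 510.6 -357.5  207.7] yaw 3.0018 tilt [ 0.0023 -0.0018] open 85.4 ff 0.0 F [-0.1 -0.3  0.4] q6 -2.17
scene green ([232.0, 307.0], 718, [583.3, -357.6, 99.1, 59.2, -8.2], 33.9)
scene mat ([242.0, 315.0], 144, [584.1, -357.0, 105.8, 67.6, -8.9], 2.3)
scene orange ([373.0, 182.0], 220, [598.8, 57.3, 68.7, 14.6, 8.9], 198.0)
scene redpad ([390.0, 152.0], 86, [489.6, 239.8, 29.5, 29.4, 14.3], 82.5)
top green ([426.0, 159.0], 296, [580.6, -356.6, 99.5, 61.7, -7.2], 34.6)
top mat ([416.0, 164.0], 72, [589.7, -329.9, 113.4, 18.3, -5.1], 3.2)
top orange ([298.0, 149.0], 108, [595.8, 59.1, 67.4, 12.9, 8.7], 199.0)
top redpad ([240.0, 191.0], 92, [486.3, 242.4, 32.7, 28.1, 9.2], 84.8)
```

All checks pass, so I'm handing the job in.

```bash
python3 -c "
from rig import finish_job
print(finish_job())"
```

```text
the job is handed in; nothing more can be done
None
```

Job handed in, verdict not shown: green case back on the mat (re-placed after being knocked aside), all four blue cases on the outline with the weight on top, pointer on the red tab, lever latched.

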